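# Get the wind-up music player ready for coffee

## Task

Get the wind-up music player ready for the coffee guests: slide every tune tile lying on the table fully home into a slot of the player, one to a slot, and only then wind the key clockwise, with as many partial turns as it takes, until it comes to its stop. Also lean the dark programme board lengthways against the front of the tea caddy, its lower short end on the table and its upper part resting on the caddy, and leave the crockery and the sweets where they are.

Things in the scene. Friction and masses are not known exactly. Their poses are not given: they have to be found in the camera images.
- player: Wooden wind-up music player, fixed, 165 mm deep (x) by 269 wide (y); origin under its centre; x points from the slot mouths to its back (roughly away from the robot), z up. Front part 35 mm high: three slots side by side, open to -x, under a clear roof that begins 20 mm behind the mouths. Back 60 mm: clockwork housing, 60 mm high, the key on top
- slot_left (a point): left slot of the player (its own y +93 mm): middle of the mouth's lower edge, on the slot floor, 12 mm above the table; axes as the player's. Slot 63 mm wide, 17 high, 105 deep along +x to its end stop; 30 mm of wood between slots, 10 outside the outer ones. A tile fully home sticks out 35 mm, its centre 35 mm inside the mouth
- slot_middle (a point): middle slot of the player (its own y 0): middle of the mouth's lower edge, on the slot floor, 12 mm above the table; axes as the player's. Slot 63 mm wide, 17 high, 105 deep along +x to its end stop; 30 mm of wood between slots, 10 outside the outer ones. A tile fully home sticks out 35 mm, its centre 35 mm inside the mouth
- slot_right (a point): right slot of the player (its own y -93 mm): middle of the mouth's lower edge, on the slot floor, 12 mm above the table; axes as the player's. Slot 63 mm wide, 17 high, 105 deep along +x to its end stop; 30 mm of wood between slots, 10 outside the outer ones. A tile fully home sticks out 35 mm, its centre 35 mm inside the mouth
- key (a joint): angle the key is wound to, rad: 0 run down; grows as it is turned clockwise seen from above, to a rigid stop at 4.7 (fully wound). Needs 0.07 to 0.12 N m, rising as the mainspring tightens; it stays wherever it is let go, so it can be wound in partial turns
- key_grip (a point): centre of the key's wing, on its upright axis (player's own x +52.5 mm, y 0), 106 mm above the table. The brass wing is an upright plate 56 mm long (this point's x), 12 thick (its y), 36 high, its lower edge 28 mm above the housing, on a shaft 12 mm thick; the point turns with the key
- tile_a: tune tile, one of up to three alike (may be absent): light wooden slab with brass strips on both faces, 140 (x) by 60 (y) by 14 mm (z), 100 g; lies flat; origin at the centre of its underside. Either end or face will do
- tile_b: tune tile, one of up to three alike (may be absent): light wooden slab with brass strips on both faces, 140 (x) by 60 (y) by 14 mm (z), 100 g; lies flat; origin at the centre of its underside. Either end or face will do
- tile_c: tune tile, one of up to three alike (may be absent): light wooden slab with brass strips on both faces, 140 (x) by 60 (y) by 14 mm (z), 100 g; lies flat; origin at the centre of its underside. Either end or face will do
- board: programme board: dark wooden slab with cork faces, 170 (x) by 66 (y) by 12 mm (z), 120 g; lies flat; origin at the centre of its underside. Either end or face will do
- board_end_a (a point): middle of the board's +x short end, at half its thickness
- board_end_b (a point): middle of the board's -x short end, at half its thickness
- caddy: tea caddy: closed wooden box fixed to the table, 70 deep (x) by 110 wide (y) by 85 mm high; origin at the centre of its underside; its front is its -x face (towards the robot)
- teapot: brass teapot, 116 mm across, 120 mm high, origin under its centre; leave alone
- cup_left: filled cup on a 150 mm saucer, 68 mm high, origin under its centre; leave alone
- cup_right: filled cup on a 150 mm saucer, 68 mm high, origin under its centre; leave alone
- creamer: white jar, 60 mm across, 100 mm high, origin under its centre; leave alone
- mug: terracotta mug, 80 mm across, 95 mm high, origin under its centre; leave alone
- sweets: yellow tray of sweets, 100 by 170 mm, origin under its centre; leave alone
Not all that is in view belongs to the job. Leave any green, pink or red look-alike of the board alone.

How it is judged:
By the outcome, as a careful person would: the job done as asked, in the order asked, and still so for the second after the job is handed in, with the robot touching nothing.
Of tile_a, tile_b, tile_c only 2 to 3 are there at a start; the rules pass over those that are not, and their reading is None.
At some moment in a run one of tile_a, tile_b, tile_c, board may be knocked a few centimetres aside while the robot is not near it.
Once in a run the grip may slacken for a moment while it holds something.
It also fails if it takes over 210 s, if anything falls off the work surface, if the arm or the gripper's body presses on something with over 40 N, if the wrist force passes 120 N, or if a joint passes its speed limit or range.

## Robot

A 6-joint arm with a two-finger parallel gripper is mounted at the origin on the work surface. World frame = base frame: x ahead of the robot, y to its left, z up, the work surface at z = 0. Lengths are in m, angles in rad, forces in N, time in s.
With the tool pointing down it reaches from about 0.25 to 0.725 m from the base axis. Payload 4 kg.
Tool frame: the origin (TCP) lies on the centre line of the jaws, within the pads' length; the fingertips stand 22 mm ahead of it and the grasp point (between the pads) lies 3 mm ahead of it (bot.tip_reach is the distance from the TCP to the fingertips, in m); z points along the fingers, y is the line along which they close (so a half turn about z gives the same grasp; the last joint's range is limited). The gripper opens to 85 mm and grips with 20 to 120 N. Pads are 22 mm wide; open, the fingers measure 114 mm over their backs; the gripper's body (76 mm by 85 mm) begins 54 mm behind the grasp point. The pads swing forward as they close: fully open they stand 13 mm farther back than shut.
Start: joints at [-1.333, 0.241, 0.005, 1.335, 0, 1.571], TCP at [0.118, -0.486, 0.253] pointing down, gripper open.
Joint ranges: [-2.72, 2.72], [-1.05, 1.87], [-1.09, 1.28], [-1.99, 2.15], [-1.42, 1.44], [-3.14, 3.14]. Speed limits (rad/s): [2.79, 2.79, 3.14, 3.14, 3.14, 3.14].

## Interface

Orientations are given as a unit quaternion [x, y, z, w].
In Python, from workcell import bot gives the robot as it stands. The module is installed in compiled form; this text tells all that it offers.
- The arm moves only by the tool apply_moves, never from a script. Its argument "commands" is a list of rows, each a list of 4 numbers: the shift along the tool's x, y, z scaled (see below), then the turn about the tool's z scaled (see below). In form: [[tx, ty, tz, roll], ...]. A call has exactly 5 rows; each row shifts and turns the commanded pose from where the row before left it, along the tool's axes as they then stand; what a row does not reach is not made up. The controller multiplies each number of a shift by 20 mm and each number of a turn by 60 degrees. A row lasts 1/12 s, in which the tool goes at most 41.7 mm and 7.16 degrees, less where a joint would pass 70% of its speed; a pose out of reach is approached as far as the arm can. A call with a number of a shift or a turn outside -1 to 1 is refused whole. A call with a gripper value outside its range is refused whole. "claw" is the closure, from 0 (fully open) to 1 (shut), set as the call begins (left out, the last holds). The fingers move at their own pace and stop on an object; the grip force is fixed at half the most. Time passes only in rows, so rows that do not move let the fingers close, or fill a call up. It gives the time, the measured TCP pose, the force, the opening and the grip force at its end, in the units of the state.
- bot.get_obs(): the state, without advancing time (a new reading comes with each control period).
- bot.camera(name): name is "scene" or "side" or "wrist"; returns a dict with "image" (480x640x3 uint8, blue, green, red), "camera_matrix" (3x3 intrinsics, pixels), "R" (3x3) and "t" (3): a world point X has camera coordinates R X + t. Camera axes: x right, y down, z forward; pixel columns grow to the right and rows downward; lengths in m; the calibration is good to about 2 mm. The wrist camera is an equidistant fisheye: a pixel r from the principal point sees the ray r / f radians off the axis. A picture is of the moment at which its call begins. There is no depth.
- bot.job_done(): hands the job in; it is judged then, once.
The state is a dict: "clock": time; "joint_pos": joint angles; "joint_vel": joint speeds; "tau": joint torques, N m; "eef_pos": TCP position; "tool_rot": TCP orientation; "ft_force": force on the tool from outside, world axes, zero at the start; "ft_torque": the same for the moment, N m; "grip_width": finger opening in m; "grasp_force": force on a finger pad.
Only numpy, scipy, OpenCV 4.12 (cv2) and the standard library are available. Lean on these libraries where they do the work, as an engineer would, in place of code of your own. Each camera call takes 0.05 s, during which the arm holds its last target. There are 200 camera calls.

## Working session

There is one attempt and no reset: what is moved stays moved. The work goes in short steps, Python scripts to look and compute and a tool call to move; the robot and the scene stay as the last step left them, time stands still between calls to the robot, and variables do not carry over. Pictures are saved under pics/ and viewed, at most 14 in all, crops included, and the job is handed in when it is done.

Besides the shell and the picture viewer there is one more tool, called after "Request:" in YAML: its name, and indented under it one key for each argument. apply_moves: Moves the arm, as the interface text tells. Shifts and turns lie within -1 to 1; 1 stands for 20 mm of shift or 60 degrees of turn. Its arguments: {"type":"object","properties":{"commands":{"type":"array","items":{"type":"array","items":{"type":"number","minimum":-1,"maximum":1}}},"claw":{"type":"number"}},"required":["commands"]}

```bash
mkdir -p pics; cat > h.py <<'E'
import numpy as np, cv2
from workcell import bot
def snap(n,f=None):
    c=bot.camera(n)
    if f: cv2.imwrite('pics/'+f,c['image'])
    return c
def ray(c,u,v):
    K=np.array(c['camera_matrix']);R=np.array(c['R']);t=np.array(c['t'])
    d=np.array([(u-K[0,2])/K[0,0],(v-K[1,2])/K[1,1],1.])
    return -R.T@t,R.T@d
def plane(c,u,v,z):
    o,d=ray(c,u,v);return o+d*(z-o[2])/d[2]
def proj(c,X):
    K=np.array(c['camera_matrix']);p=np.array(c['R'])@np.array(X)+np.array(c['t']);q=K@p;return q[:2]/q[2]
E
python3 - <<'E'
from h import *
for n in('scene','side'):
    c=snap(n,n+'0.png'); np.save('pics/'+n+'.npy',c,allow_pickle=True); o,d=ray(c,320,240);print(n,o,d,c['camera_matrix'])
o=bot.get_obs();print(o['clock'],o['eef_pos'],o['tool_rot'],o['grip_width'],bot.tip_reach)
E
```

```text
scene [1.31035183 0.41935496 1.5130136 ] [-0.4980755  -0.26580991 -0.82557518] [[547.5700666    0.         320.43620224]
 [  0.         547.5700666  249.6076961 ]
 [  0.           0.           1.        ]]
side [-0.02190351 -1.02487569  1.49907025] [ 0.27449066  0.54767237 -0.7906715 ] [[534.0541004    0.         325.80188428]
 [  0.         534.0541004  230.24648404]
 [  0.           0.           1.        ]]
0.1 [ 0.11765497 -0.48540336  0.25249625] [ 9.92938255e-01  1.18628386e-01 -1.14209809e-04 -9.56695829e-04] 0.0855213399663112 0.022
```

View pics/scene0.png

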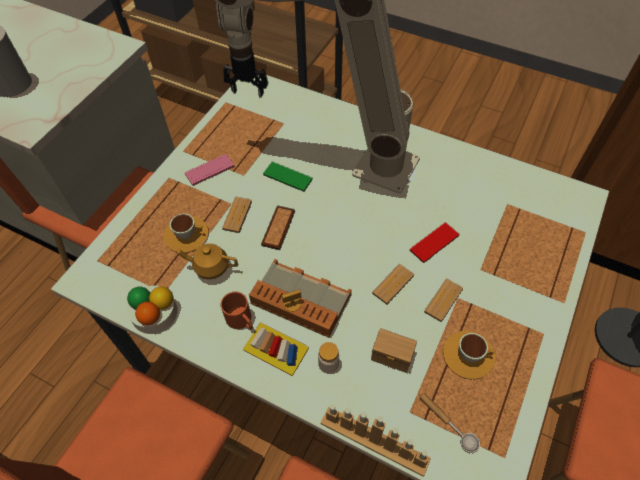

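View pics/side0.png

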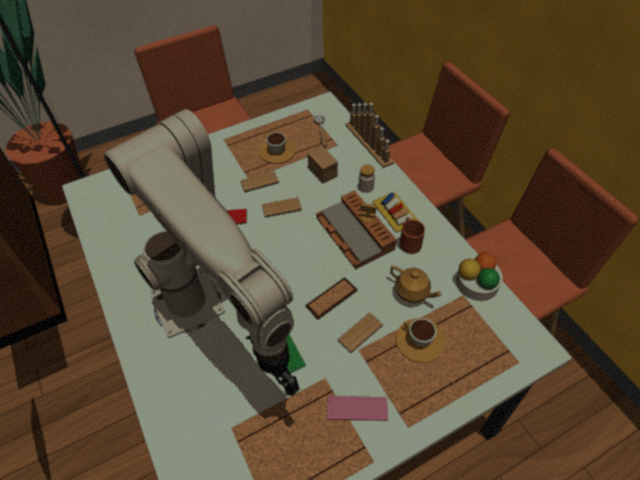

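Scene: the tiles are at (237,214), (393,283) and (444,299). The board candidates are the dark cork slab at (278,227), pink (209,169), green (288,176) and red (435,242). The dark one fits, since it's dark-rimmed with cork faces and the others are the coloured look-alikes. The caddy is at (394,349), the player at (300,295) and the key at (291,297).

```bash
cat >> h.py <<'E'
def rect(c,u,v,z,r=45,thr=38,er=1):
    im=c['image'].astype(int); x0,y0=max(0,int(u-r)),max(0,int(v-r))
    w=cv2.cvtColor(c['image'],cv2.COLOR_BGR2LAB).astype(int)[y0:y0+2*r,x0:x0+2*r]
    m=((w[...,2]-w[...,1])>thr-30) | (w[...,0]<70)
    m=m.astype(np.uint8)
    n,l,s,ce=cv2.connectedComponentsWithStats(m)
    k=l[int(v)-y0,int(u)-x0]
    cs,_=cv2.findContours((l==k).astype(np.uint8),cv2.RETR_EXTERNAL,cv2.CHAIN_APPROX_NONE)
    p=max(cs,key=cv2.contourArea)[:,0]+[x0,y0]
    P=np.array([plane(c,a,b,z)[:2] for a,b in p])
    (cx,cy),(a,b),th=cv2.minAreaRect((P*1000).astype(np.float32))
    if a<b: a,b,th=b,a,th+90
    return cx,cy,a,b,(th+90)%180-90
E
python3 - <<'E'
from h import *
S=np.load('pics/scene.npy',allow_pickle=True).item();D=np.load('pics/side.npy',allow_pickle=True).item()
for n,p,q,z in(('board',(278,227),(331,297),.012),('t1',(237,214),(361,332),.014),('t2',(393,283),(282,208),.014),('t3',(444,299),(260,181),.014)):
    for c,(u,v) in((S,p),(D,q)):
        lab=cv2.cvtColor(c['image'],cv2.COLOR_BGR2LAB)[v,u]
        print(n,lab,np.round(plane(c,u,v,z),3),np.round(rect(c,u,v,z*.7),1))
print(cv2.cvtColor(S['image'],cv2.COLOR_BGR2LAB)[[260,200],[370,320]])
a=cv2.resize(S['image'][250:380,235:425],None,fx=4,fy=4,interpolation=cv2.INTER_CUBIC)
cv2.imwrite('pics/crop1.png',a)
b=cv2.resize(D['image'][140:270,280:440],None,fx=4.6,fy=4.6,interpolation=cv2.INTER_CUBIC)
cv2.imwrite('pics/crop2.png',b)
E
```

```text
board [121 143 161] [ 0.421 -0.215  0.012] [ 412.5 -231.8  374.5  319.5   27. ]
board [ 99 141 151] [ 0.414 -0.218  0.012] [ 418.8 -204.4  339.8  308.6   60.6]
t1 [130 139 161] [ 0.437 -0.367  0.014] [ 429.5 -381.3  394.7  318.2   29.3]
t1 [107 136 152] [ 0.433 -0.375  0.014] [ 442.7 -365.5  308.8  292.8   60.7]
t2 [132 140 160] [0.449 0.217 0.014] [436.2 215.2 329.7 291.   25.5]
t2 [ 99 136 155] [0.442 0.204 0.014] [439.6 231.1 445.5 355.6  61.2]
t3 [133 139 160] [0.431 0.379 0.014] [417.  380.5 334.1 288.5  22.6]
t3 [102 136 154] [0.429 0.371 0.014] [425.4 401.4 496.5 372.9  62.7]
[[187 119 143]
 [186 120 142]]
```

View pics/crop1.png

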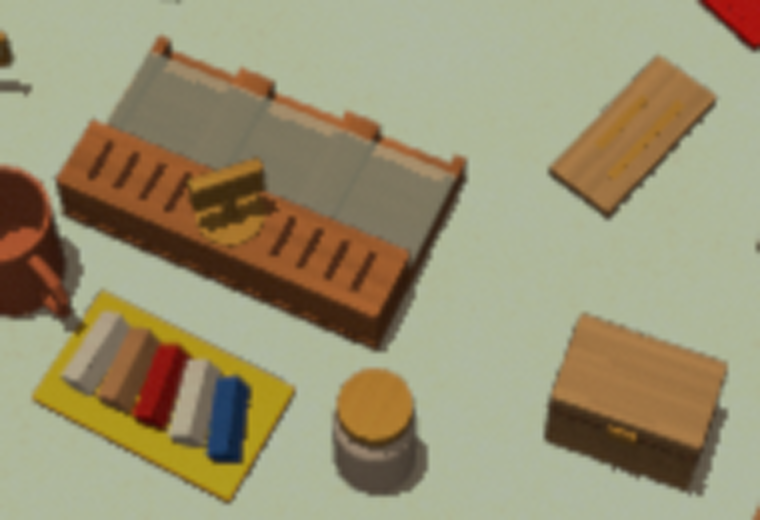

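View pics/crop2.png

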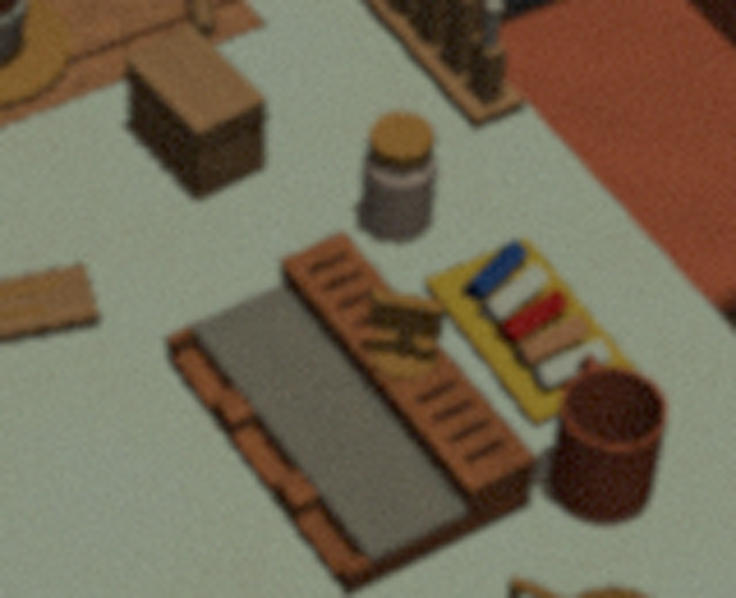

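Crop 1 shows the player's housing top corners at about (95,122), (57,182), (410,262) and (380,318), and the caddy top at (583,315), (727,362), (697,447) and (553,398). Crop 2 shows the same parts. The key wing lies roughly along the player's y axis, slightly turned.

```bash
python3 - <<'E'
import re
s=open('h.py').read()
s=s.replace("m=((w[...,2]-w[...,1])>thr-30) | (w[...,0]<70)","m=(w[...,1]>128)|((w[...,0]<62)&(w[...,1]>124))")
open('h.py','w').write(s)
E
python3 - <<'E'
from h import *
S=np.load('pics/scene.npy',allow_pickle=True).item();D=np.load('pics/side.npy',allow_pickle=True).item()
for n,p,q,z in(('board',(278,227),(331,297),.012),('t1',(237,214),(361,332),.014),('t2',(393,283),(282,208),.014),('t3',(444,299),(260,181),.014)):
    for c,(u,v) in((S,p),(D,q)): print(n,np.round(rect(c,u,v,z*.7,r=38),1))
f=lambda c,L,z:np.round([1000*plane(c,(235+x/4 if c is S else 280+x/4.6),(250+y/4 if c is S else 140+y/4.6),z)[:2] for x,y in L],0).tolist()
print('housing S bl,bl..',f(S,[(95,122),(57,182),(410,262),(380,318)],.06))
print('housing D',f(D,[(342,235),(285,262),(470,490),(530,462)],.06))
print('front S',f(S,[(160,40),(463,160)],.035),'D',f(D,[(170,343),(350,580)],.035))
print('caddy S',f(S,[(583,315),(727,362),(697,447),(553,398)],.085))
print('caddy D',f(D,[(128,57),(190,25),(266,100),(198,132)],.085))
print('key S',f(S,[(188,182),(262,160)],.124))
E
```

```text
board [ 417.3 -217.6  171.7   66.9   10.8]
board [ 415.2 -218.   167.4   65.9   10.8]
t1 [ 478.6 -405.6  259.   186.1   26.6]
t1 [ 433.  -370.5  141.    60.5   13.3]
t2 [446.3 216.1 142.7  61.1 -15. ]
t2 [444.4 215.1 137.9  65.3 -15.6]
t3 [458.9 421.3 207.6 159.5  59.8]
t3 [461.5 454.8 299.1 265.1 -29.7]
housing S bl,bl.. [[652.0, -148.0], [710.0, -147.0], [650.0, 120.0], [700.0, 121.0]]
housing D [[695.0, 110.0], [641.0, 107.0], [647.0, -155.0], [699.0, -155.0]]
front S [[552.0, -150.0], [542.0, 113.0]] D [[532.0, 97.0], [539.0, -167.0]]
caddy S [[644.0, 254.0], [631.0, 358.0], [699.0, 363.0], [711.0, 260.0]]
caddy D [[631.0, 353.0], [695.0, 362.0], [706.0, 251.0], [639.0, 246.0]]
key S [[694.0, -38.0], [654.0, 2.0]]
```

Tile 1 is at (433,-370) at 13°, tile 2 at (445,216) at -15°, and the board at (416,-218) at 11°. The player's yaw is about 1° and the caddy's about 6°. I'll move over tile 1 now.

Request:
apply_moves:
  commands:
    - [0.8, -0.09, 0, 0]
    - [0.8, -0.09, 0, 0]
    - [0.8, -0.09, 0, 0]
    - [0.8, -0.09, 0, 0]
    - [0.8, -0.09, 0, 0]
  claw: 0

```text
clock: 0.52
eef_pos: [0.1939, -0.4577, 0.2528]
tool_rot: [0.993, 0.119, -0.0, -0.001]
ft_force: [0.5, -0.7, -0.1]
grip_width: 0.0856
grasp_force: 0.0
```

Request:
apply_moves:
  commands:
    - [0.8, -0.09, 0, 0]
    - [0.8, -0.09, 0, 0]
    - [0.8, -0.09, 0, 0]
    - [0.8, -0.09, 0, 0]
    - [0.8, -0.09, 0, 0]

```text
clock: 0.93
eef_pos: [0.2696, -0.4301, 0.2528]
tool_rot: [0.993, 0.119, -0.0, -0.001]
ft_force: [0.2, 0.1, -0.1]
grip_width: 0.0855
grasp_force: 0.0
```

Request:
apply_moves:
  commands:
    - [0.8, -0.09, 0, 0]
    - [0.8, -0.09, 0, 0]
    - [0.8, -0.09, 0, 0]
    - [0.8, -0.09, 0, 0]
    - [0.8, -0.09, 0, 0]

```text
clock: 1.35
eef_pos: [0.3452, -0.4025, 0.2527]
tool_rot: [0.993, 0.119, -0.0, -0.001]
ft_force: [0.0, -0.5, -1.2]
grip_width: 0.0855
grasp_force: 0.0
```

```bash
cat >> h.py <<'E'
from scipy.spatial.transform import Rotation as Ro
def pose():
    o=bot.get_obs();R=Ro.from_quat(o['tool_rot']).as_matrix()
    return np.array(o['eef_pos']),np.degrees(np.arctan2(R[1,0],R[0,0])),R,o
def to(x,y,z,phi):
    """units to go: shift in present tool axes (divide over rows), then roll"""
    p,f,R,o=pose();s=R.T@(np.array([x,y,z])-p)/.02
    d=(f-phi+90)%180-90
    print('at',np.round(p*1000,1),'phi',round(f,2),'units',np.round(s,2),'roll',round(d/60,3),'deg',round(d,2),'t',round(o['clock'],1),'j6',round(o['joint_pos'][5],2))
def wray(c,u,v):
    K=np.array(c['camera_matrix']);R=np.array(c['R']);t=np.array(c['t'])
    a,b=(u-K[0,2])/K[0,0],(v-K[1,2])/K[1,1];r=np.hypot(a,b)+1e-12
    d=np.array([a/r*np.sin(r),b/r*np.sin(r),np.cos(r)]);return -R.T@t,R.T@d
def wplane(c,u,v,z):
    o,d=wray(c,u,v);return o+d*(z-o[2])/d[2]
def wrect(c,u,v,z,r=120,amin=128):
    im=cv2.cvtColor(c['image'],cv2.COLOR_BGR2LAB).astype(int)
    m=(im[...,1]>amin).astype(np.uint8);q=np.zeros_like(m)
    q[max(0,int(v-r)):int(v+r),max(0,int(u-r)):int(u+r)]=1;m*=q
    m=cv2.morphologyEx(m,cv2.MORPH_CLOSE,np.ones((3,3)))
    n,l,s,ce=cv2.connectedComponentsWithStats(m);k=l[int(v),int(u)]
    cs,_=cv2.findContours((l==k).astype(np.uint8),cv2.RETR_EXTERNAL,cv2.CHAIN_APPROX_NONE)
    p=max(cs,key=cv2.contourArea)[:,0]
    P=np.array([wplane(c,a,b,z)[:2] for a,b in p])
    (cx,cy),(a,b),th=cv2.minAreaRect((P*1000).astype(np.float32))
    if a<b: a,b,th=b,a,th+90
    return np.round([cx,cy,a,b,(th+90)%180-90],1)
E
python3 - <<'E'
from h import *
to(.433,-.370,.25,13.3)
c=snap('wrist','w1.png');np.save('pics/w1.npy',c,allow_pickle=True);print(c['camera_matrix'],-np.array(c['R']).T@c['t'],c['R'])
E
```

```text
at [ 345.2 -402.5  252.7] phi 13.63 units [ 4.65 -0.55  0.13] roll 0.005 deg 0.33 t 1.4 j6 2.04
[[371.64829954   0.         317.08379017]
 [  0.         371.64829954 241.80678018]
 [  0.           0.           1.        ]] [ 0.41567799 -0.3849619   0.3722111 ] [[ 2.36279741e-01 -9.71685028e-01 -2.99151937e-04]
 [-9.31231437e-01 -2.26530732e-01  2.85467754e-01]
 [-2.77452510e-01 -6.71716674e-02 -9.58388268e-01]]
```

View pics/w1.png

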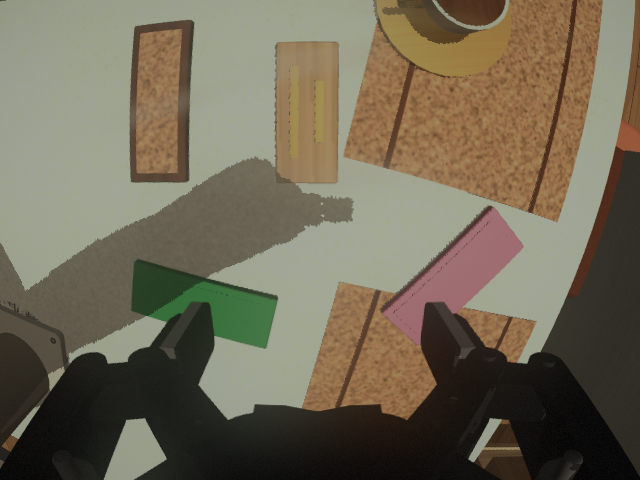

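The wrist view shows tile 1 at (307,110), the board at (162,100) and the placemat to the right. I'll measure both.

```bash
python3 - <<'E'
from h import *
c=np.load('pics/w1.npy',allow_pickle=True).item()
t=wrect(c,307,110,.014);print(t,wrect(c,307,110,.010))
print('board',wrect(c,162,100,.012,r=90),wrect(c,162,100,.006,r=90))
a=np.radians(t[4]);to((t[0]-53*np.cos(a))/1000,(t[1]-53*np.sin(a))/1000,.06,t[4])
E
```

```text
[ 433.1 -370.   141.5   59.6   13.2] [ 433.3 -369.9  143.1   60.2   13.2]
board [ 418.5 -219.1  167.4   67.4   11.2] [ 418.5 -216.3  170.2   68.5   11.2]
at [ 347.7 -401.7  252.6] phi 13.78 units [ 1.86 -0.54  9.64] roll 0.01 deg 0.58 t 1.4 j6 2.04
```

Request:
apply_moves:
  commands:
    - [0.37, -0.11, 1, 0.01]
    - [0.37, -0.11, 1, 0]
    - [0.37, -0.11, 1, 0]
    - [0.37, -0.11, 1, 0]
    - [0.37, -0.11, 1, 0]

```text
clock: 1.82
eef_pos: [0.378, -0.3836, 0.152]
tool_rot: [0.994, 0.113, -0.0, -0.0]
ft_force: [0.6, -0.0, 0.1]
grip_width: 0.0854
grasp_force: 0.0
```

Request:
apply_moves:
  commands:
    - [0, 0, 1, 0]
    - [0, 0, 1, 0]
    - [0, 0, 1, 0]
    - [0, 0, 1, 0]
    - [0, 0, 0.6, 0]

```text
clock: 2.23
eef_pos: [0.3768, -0.3828, 0.0587]
tool_rot: [0.994, 0.113, -0.001, -0.002]
ft_force: [0.7, 1.6, -0.7]
grip_width: 0.0856
grasp_force: 0.0
```

```bash
python3 - <<'E'
from h import *
c=snap('wrist','w2.png')
to((433.1-53*np.cos(.2304))/1000,(-370-53*np.sin(.2304))/1000,.022,13.2)
E
```

```text
at [ 375.9 -381.9   56.9] phi 13.02 units [0.28 0.08 1.74] roll -0.003 deg -0.18 t 2.3 j6 2.12
```

View pics/w2.png

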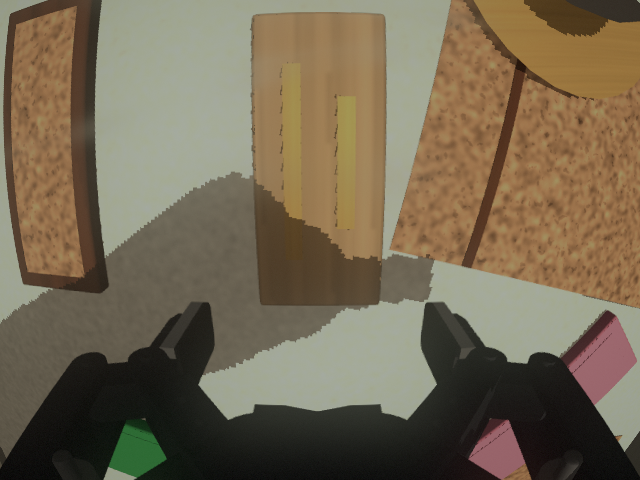

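Request:
apply_moves:
  commands:
    - [0.14, 0.04, 0.5, 0]
    - [0.14, 0.04, 0.5, 0]
    - [0, 0, 0.4, 0]
    - [0, 0, 0.34, 0]
    - [0, 0, 0, 0]

```text
clock: 2.7
eef_pos: [0.3834, -0.3836, 0.0251]
tool_rot: [0.994, 0.114, -0.001, -0.001]
ft_force: [0.2, -0.1, -0.4]
grip_width: 0.0856
grasp_force: 0.0
```

Request:
apply_moves:
  commands:
    - [0, 0, 0, 0]
    - [0, 0, 0, 0]
    - [0, 0, 0, 0]
    - [0, 0, 0, 0]
    - [0, 0, 0, 0]
  claw: 1

```text
clock: 3.12
eef_pos: [0.3846, -0.3849, 0.0278]
tool_rot: [0.994, 0.113, 0.001, 0.001]
ft_force: [-0.8, 0.1, 6.6]
grip_width: 0.0573
grasp_force: 64.0
```

Request:
apply_moves:
  commands:
    - [0, 0, 0, 0]
    - [0, 0, 0, 0]
    - [0, 0, 0, 0]
    - [0, 0, 0, 0]
    - [0, 0, 0, 0]

```text
clock: 3.53
eef_pos: [0.3846, -0.3849, 0.0278]
tool_rot: [0.994, 0.113, 0.001, 0.001]
ft_force: [-0.6, 1.0, 5.4]
grip_width: 0.0572
grasp_force: 64.0
```

Request:
apply_moves:
  commands:
    - [0, 0, -0.5, 0]
    - [0, 0, -1, 0]
    - [0, 0, -1, 0]
    - [0, -0.5, -1, 0]
    - [0.2, -0.9, -1, 0]

```text
clock: 3.95
eef_pos: [0.3815, -0.3574, 0.1179]
tool_rot: [0.994, 0.112, 0.0, 0.001]
ft_force: [-0.2, -0.1, -0.5]
grip_width: 0.0573
grasp_force: 64.0
```

Request:
apply_moves:
  commands:
    - [0.28, -0.95, -0.8, 0]
    - [0.28, -0.95, -0.7, 0]
    - [0.28, -0.95, -0.6, 0]
    - [0.28, -0.95, 0, 0]
    - [0.28, -0.95, 0, 0]

```text
clock: 4.37
eef_pos: [0.3879, -0.2568, 0.1601]
tool_rot: [0.994, 0.113, 0.001, 0.001]
ft_force: [0.1, -0.0, -1.3]
grip_width: 0.0573
grasp_force: 64.0
```

Request:
apply_moves:
  commands:
    - [0.28, -0.95, 0, 0]
    - [0.28, -0.95, 0, 0]
    - [0.28, -0.95, 0, 0]
    - [0.28, -0.95, 0, 0]
    - [0.28, -0.95, 0, 0]

```text
clock: 4.78
eef_pos: [0.3931, -0.1574, 0.159]
tool_rot: [0.994, 0.113, 0.0, 0.0]
ft_force: [0.6, 0.4, -0.4]
grip_width: 0.0572
grasp_force: 64.0
```

Request:
apply_moves:
  commands:
    - [0.28, -0.95, 0, 0]
    - [0.28, -0.95, 0, 0]
    - [0.28, -0.95, 0, 0]
    - [0.28, -0.95, 0, 0]
    - [0.28, -0.95, 0, 0]

```text
clock: 5.2
eef_pos: [0.3989, -0.0586, 0.159]
tool_rot: [0.994, 0.113, 0.0, 0.0]
ft_force: [0.8, -0.7, -0.9]
grip_width: 0.0571
grasp_force: 64.0
```

Request:
apply_moves:
  commands:
    - [0, 0, 0, 0.07]
    - [0, 0, 0, 0.07]
    - [0, 0, 0, 0.06]
    - [0, 0, 0, 0]
    - [0, 0, 0, 0]

```text
clock: 5.62
eef_pos: [0.3991, -0.0595, 0.1588]
tool_rot: [1.0, 0.01, 0.0, 0.0]
ft_force: [-0.2, -0.3, -1.3]
grip_width: 0.0572
grasp_force: 64.1
```

```bash
python3 - <<'E'
from h import *
to(.4,-.06,.17,1.3)
c=snap('wrist','w3.png');np.save('pics/w3.npy',c,allow_pickle=True)
E
```

```text
at [399.1 -59.5 158.8] phi 1.12 units [ 0.05  0.03 -0.56] roll -0.003 deg -0.18 t 5.6 j6 2.97
```

View pics/w3.png

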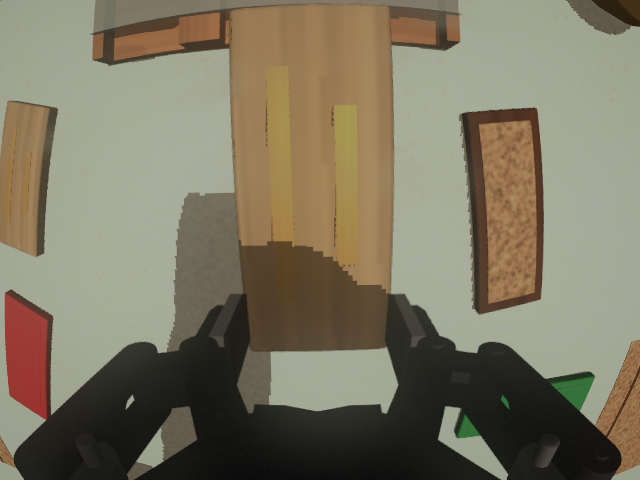

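The mouth face is visible: left outer edge from (94,33) top to (96,64) bottom, right outer edge from (460,12) to (458,47). The tile in hand spans columns 230–393.

```bash
python3 - <<'E'
from h import *
c=np.load('pics/w3.npy',allow_pickle=True).item()
im=c['image']
g=lambda u,v,z:np.round(1000*wplane(c,u,v,z)[:2],1)
print('bot',g(96,64,0),g(458,47,0),'top',g(94,33,.035),g(460,12,.035))
# tile edges per row
L=cv2.cvtColor(im,cv2.COLOR_BGR2LAB).astype(int)
E=[]
for v in range(80,230,10):
    row=L[v,:,1]>129; u=310
    a=u
    while row[a-1]or row[a-2]: a-=1
    b=u
    while row[b+1] or row[b+2]: b+=1
    E.append((g(a-.5,v,.145),g(b+.5,v,.145)))
E=np.array(E);print(E[0],E[-1])
for k in(0,1):
    p=np.polyfit(E[:,k,0],E[:,k,1],1);print('edge angle',np.degrees(np.arctan(p[0])),'y at x=500',np.polyval(p,500),'y at tcp x', np.polyval(p,399))
print('near end',g(250,350,.145),g(387,348,.145))
b=cv2.resize(im[0:80,70:480],None,fx=1.9,fy=3,interpolation=cv2.INTER_CUBIC);cv2.imwrite('pics/c3.png',b)
E
```

```text
bot [539.3 127.4] [ 548. -165.] top [555.8 107.7] [ 565.  -153.4]
[[491.1 -45.3]
 [492.6 -84. ]] [[439.8 -28.1]
 [441.  -86.4]]
edge angle -27.621690763767003 y at x=500 -56.05194271175412 y at tcp x -3.2017228043966384
edge angle -7.454981238487808 y at x=500 -74.86626463330951 y at tcp x -61.650087798101005
near end [383.  -30.6] [385.2 -89.2]
```

View pics/c3.png

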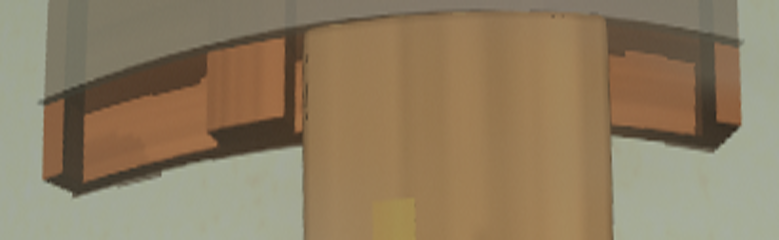

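```bash
python3 - <<'E'
from h import *
c=np.load('pics/w3.npy',allow_pickle=True).item()
g=lambda x,y,z:np.round(1000*wplane(c,70+x/1.9-.25,y/3-.33,z)[:2],1)
print('top outer',g(45,180,.035),g(741,125,.035),'bot outer',g(75,195,0),g(713,150,0),'div L',g(209,130,.035),g(285,120,.035),'inner L',g(63,178,.035),'inner R',g(716,124,.035))
g=lambda u,v,z:np.round(1000*wplane(c,u,v,z)[:2],1)
print('tile',[g(u,v,.145) for u,v in((238,200),(233,80),(391,200),(393,80),(250,350),(387,348))])
E
```

```text
top outer [534.5 106.7] [ 542.7 -152.8] bot outer [536.6 113.7] [ 544.2 -154.1] div L [537.1  36.2] [536.8   7.8] inner L [533.6  98. ] inner R [ 541.5 -143.1]
tile [array([447.4, -28.9]), array([491.6, -27.1]), array([448.5, -85.3]), array([492.6, -84.2]), array([383. , -30.6]), array([385.2, -89.2])]
```

```bash
python3 - <<'E'
from h import *
c=np.load('pics/w3.npy',allow_pickle=True).item()
G=cv2.GaussianBlur(cv2.cvtColor(c['image'],cv2.COLOR_BGR2LAB)[...,1].astype(np.float32),(0,0),1)
dx=np.diff(G,axis=1)
for v in range(80,341,20):
    a=220+np.argmax(dx[v,220:262]); b=375+np.argmin(dx[v,375:405])
    r=[(a+.5,b+.5)]
    w=[(z,np.linalg.norm(wplane(c,a+.5,v,z)-wplane(c,b+.5,v,z))) for z in np.linspace(.11,.16,101)]
    z=min(w,key=lambda t:abs(t[1]-.06))[0]
    print(v,a,b,'z',round(z,4),np.round(1000*wplane(c,a+.5,v,z)[:2],1),np.round(1000*wplane(c,b+.5,v,z)[:2],1))
E
```

```text
80 229 392 z 0.141 [492.3 -24.9] [493.2 -84.8]
100 230 392 z 0.14 [484.7 -25.1] [485.7 -85.2]
120 230 392 z 0.1405 [477.1 -25.3] [478.1 -85.3]
140 231 393 z 0.141 [469.5 -25.8] [470.6 -85.9]
160 232 393 z 0.141 [462.  -26.2] [463.1 -86.2]
180 233 393 z 0.1415 [454.4 -26.5] [455.6 -86.5]
200 234 392 z 0.141 [446.7 -26.6] [447.9 -86.7]
220 236 392 z 0.141 [438.9 -27.2] [440.1 -87.2]
240 238 391 z 0.1405 [430.7 -27.6] [431.9 -87.5]
260 239 391 z 0.142 [422.9 -27.9] [424.1 -87.9]
280 241 390 z 0.1415 [414.2 -28.2] [415.4 -88.3]
300 246 387 z 0.137 [403.1 -28.9] [404.3 -88.9]
320 247 386 z 0.138 [394. -29.] [395.2 -89.1]
340 249 384 z 0.138 [383.8 -29.3] [385.  -89.3]
```

Request:
apply_moves:
  commands:
    - [0, 0.69, 0.9, 0]
    - [0, 0.69, 0.9, 0]
    - [0, 0.69, 0.9, 0]
    - [0, 0.69, 0.9, 0]
    - [0, 0, 0.9, 0]

```text
clock: 6.08
eef_pos: [0.4007, -0.1168, 0.0681]
tool_rot: [1.0, 0.008, 0.001, 0.001]
ft_force: [0.5, 0.5, -1.1]
grip_width: 0.0573
grasp_force: 64.1
```

Request:
apply_moves:
  commands:
    - [0, 0, 0.7, 0]
    - [0, 0, 0.4, 0]
    - [0, 0, 0, 0]
    - [0, 0, 0, 0]
    - [0, 0, 0, 0]

```text
clock: 6.5
eef_pos: [0.401, -0.1149, 0.0473]
tool_rot: [1.0, 0.009, 0.001, 0.0]
ft_force: [-0.2, -0.4, -0.6]
grip_width: 0.0576
grasp_force: 64.1
```

```bash
python3 - <<'E'
from h import *
to(.398,-.115,.046,1.3)
c=snap('wrist','w4.png');np.save('pics/w4.npy',c,allow_pickle=True)
b=cv2.resize(c['image'][0:220,100:520],None,fx=1.9,fy=1.9,interpolation=cv2.INTER_CUBIC);cv2.imwrite('pics/c4.png',b)
E
```

```text
at [ 401.  -114.9   47.3] phi 1.06 units [-0.15  0.    0.06] roll -0.004 deg -0.24 t 6.5 j6 2.84
```

View pics/c4.png

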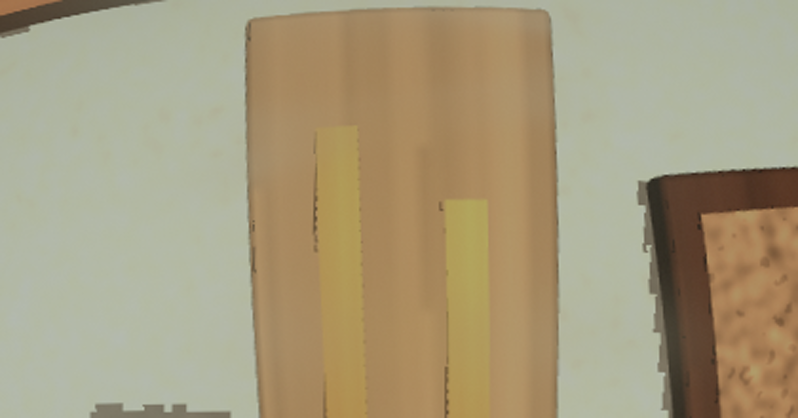

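The mouth is out of view from here. I'll raise and advance, so the tile tip sits over the open part of the slot, then look again.

Request:
apply_moves:
  commands:
    - [0, 0, -0.4, 0]
    - [0, 0, -0.4, 0]
    - [0.7, 0, 0, 0]
    - [0.75, 0, 0, 0]
    - [0, 0, 0, 0]

```text
clock: 6.97
eef_pos: [0.4334, -0.1148, 0.0647]
tool_rot: [1.0, 0.009, 0.003, 0.001]
ft_force: [0.8, -0.1, -0.9]
grip_width: 0.0574
grasp_force: 64.2
```

```bash
python3 - <<'E'
from h import *
to(.43,-.115,.046,1.3)
c=snap('wrist','w5.png');np.save('pics/w5.npy',c,allow_pickle=True)
b=cv2.resize(c['image'][0:150,100:520],None,fx=1.9,fy=3,interpolation=cv2.INTER_CUBIC);cv2.imwrite('pics/c5.png',b)
E
```

```text
at [ 433.4 -114.8   64.7] phi 1.07 units [-0.18  0.    0.94] roll -0.004 deg -0.23 t 7.0 j6 2.86
```

View pics/c5.png

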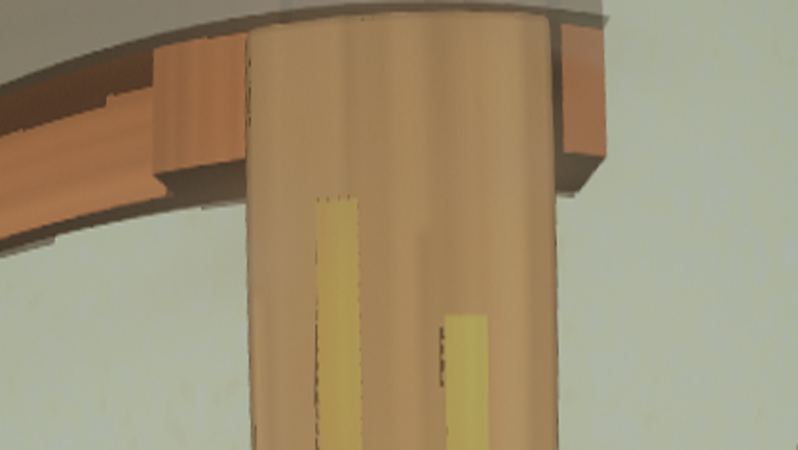

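The divider's left front corner is at crop (155,172), and the right wall's inner and outer corners are at (565,153) and (605,155). I'll compute the offsets.

```bash
cat >> h.py <<'E'
def edges(c,rows,lr,rr,zt):
    G=cv2.GaussianBlur(cv2.cvtColor(c['image'],cv2.COLOR_BGR2LAB)[...,1].astype(np.float32),(0,0),1);dx=np.diff(G,axis=1)
    P=[]
    for v in rows:
        a=lr[0]+np.argmax(dx[v,lr[0]:lr[1]]);b=rr[0]+np.argmin(dx[v,rr[0]:rr[1]])
        P.append([wplane(c,a+.5,v,zt)[:2]*1000,wplane(c,b+.5,v,zt)[:2]*1000])
    P=np.array(P);m=P.mean(1);k=np.polyfit(m[:,0],m[:,1],1)
    print('width',np.round(np.linalg.norm(P[:,0]-P[:,1],axis=1),1),'ang',np.degrees(np.arctan(k[0])),'line',k);return k
E
python3 - <<'E'
from h import *
c=np.load('pics/w5.npy',allow_pickle=True).item()
g=lambda x,y,z:np.round(1000*wplane(c,100+x/1.9-.25,y/3-.33,z)[:2],1)
print('div',g(155,172,.029),'inner',g(565,153,.029),'outer',g(605,155,.029),'bot',g(573,193,0),'tile end',g(250,25,.05),g(548,14,.05))
for z in(.047,.05):k=edges(c,range(80,260,15),(220,250),(375,410),z);print(np.polyval(k,[433,545]))
E
```

```text
div [541.6 -53.9] inner [ 543.9 -145.8] outer [ 544.5 -155. ] bot [ 544.2 -154.2] tile end [554.8 -80.5] [ 557. -138.]
width [60.2 60.2 59.9 60.  60.2 60.1 60.1 59.7 59.8 59.9 60.2 60. ] ang 2.6186203885093837 line [ 4.57353963e-02 -1.34283022e+02]
[-114.47959489 -109.35723051]
width [58.9 58.9 58.6 58.7 58.9 58.8 58.8 58.4 58.5 58.6 58.8 58.7] ang 2.61862038850939 line [ 4.57353963e-02 -1.34314794e+02]
[-114.51136785 -109.38900346]
```

Request:
apply_moves:
  commands:
    - [0, 0.16, 0, 0.015]
    - [0, 0, 0, 0]
    - [0, 0, 0.5, 0]
    - [0, 0, 0.4, 0]
    - [0, 0, 0, 0]

```text
clock: 7.43
eef_pos: [0.4272, -0.1171, 0.0431]
tool_rot: [1.0, 0.001, -0.002, -0.0]
ft_force: [-0.8, -0.7, -1.2]
grip_width: 0.0581
grasp_force: 43.0
```

Request:
apply_moves:
  commands:
    - [0, 0, 0.1, 0]
    - [0, 0, 0.1, 0]
    - [0, 0, 0.05, 0]
    - [0, 0, 0, 0]
    - [0, 0, 0, 0]

```text
clock: 7.85
eef_pos: [0.4293, -0.1175, 0.0397]
tool_rot: [1.0, 0.001, 0.0, 0.0]
ft_force: [-0.1, -0.3, -0.4]
grip_width: 0.0574
grasp_force: 64.3
```

```bash
python3 - <<'E'
from h import *
to(.43,-.118,.0408,.2);o=bot.get_obs();print(o['ft_force'],o['ft_torque'])
c=snap('wrist');k=edges(c,range(80,260,15),(210,260),(365,415),.025);print(np.polyval(k,[433,545]))
E
```

```text
at [ 429.3 -117.5   39.7] phi 0.12 units [ 0.03  0.03 -0.06] roll -0.001 deg -0.08 t 7.8 j6 2.87
[-0.12562864 -0.25484695 -0.38776365] [-0.00207193  0.05385466 -0.03058896]
width [58.9 58.9 59.  58.8 58.7 59.  58.9 59.  59.1 58.9 59.1 58.6] ang 1.536619958628568 line [ 2.68255095e-02 -1.28418754e+02]
[-116.80330852 -113.79885146]
```

Request:
apply_moves:
  commands:
    - [0, 0, 0.05, 0]
    - [0, 0, 0.05, 0]
    - [0, 0, 0, 0]
    - [0, 0, 0, 0]
    - [0, 0, 0, 0]

```text
clock: 8.32
eef_pos: [0.4294, -0.1175, 0.0376]
tool_rot: [1.0, 0.001, 0.0, 0.0]
ft_force: [-1.4, -1.3, 0.6]
grip_width: 0.0572
grasp_force: 64.4
```

Request:
apply_moves:
  commands:
    - [0, 0, 0.05, 0]
    - [0, 0, 0.05, 0]
    - [0, 0, 0, 0]
    - [0, 0, 0, 0]
    - [0, 0, 0, 0]

```text
clock: 8.73
eef_pos: [0.4293, -0.1175, 0.0356]
tool_rot: [1.0, 0.001, 0.0, 0.0]
ft_force: [-1.3, 0.2, 1.9]
grip_width: 0.0575
grasp_force: 64.4
```

Request:
apply_moves:
  commands:
    - [0, 0, -0.07, 0]
    - [0.4, -0.011, 0, 0]
    - [0.4, -0.011, 0, 0]
    - [0.4, -0.011, 0, 0]
    - [0, 0, 0, 0]

```text
clock: 9.15
eef_pos: [0.4562, -0.1169, 0.0373]
tool_rot: [1.0, 0.001, 0.002, 0.0]
ft_force: [2.1, 0.4, 1.5]
grip_width: 0.0569
grasp_force: 64.5
```

Request:
apply_moves:
  commands:
    - [0.4, -0.011, 0, 0]
    - [0.4, -0.011, 0, 0]
    - [0.4, -0.011, 0, 0]
    - [0.4, -0.011, 0, 0]
    - [0, 0, 0, 0]

```text
clock: 9.57
eef_pos: [0.4864, -0.1157, 0.0371]
tool_rot: [1.0, 0.001, -0.0, 0.0]
ft_force: [-3.3, 0.3, 4.9]
grip_width: 0.0573
grasp_force: 64.9
```

Request:
apply_moves:
  commands:
    - [0.3, -0.008, 0, 0]
    - [0.3, -0.008, 0, 0]
    - [0.3, -0.008, 0, 0]
    - [0.3, -0.008, 0, 0]
    - [0, 0, 0, 0]

```text
clock: 9.98
eef_pos: [0.5004, -0.1144, 0.0362]
tool_rot: [1.0, 0.001, -0.009, -0.001]
ft_force: [-10.9, 0.8, 13.3]
grip_width: 0.0575
grasp_force: 77.2
```

Request:
apply_moves:
  commands:
    - [0.15, -0.004, 0, 0]
    - [0.15, -0.004, 0, 0]
    - [0.1, 0, 0, 0]
    - [0, 0, 0, 0]
    - [0, 0, 0, 0]

```text
clock: 10.4
eef_pos: [0.5155, -0.1142, 0.0374]
tool_rot: [1.0, 0.001, -0.002, -0.001]
ft_force: [-9.1, 2.4, 11.9]
grip_width: 0.0572
grasp_force: 77.3
```

Request:
apply_moves:
  commands:
    - [0, 0, -0.05, 0]
    - [0, 0, -0.03, 0]
    - [0.1, 0, 0, 0]
    - [0.1, 0, 0, 0]
    - [0, 0, 0, 0]

```text
clock: 10.82
eef_pos: [0.5213, -0.1142, 0.0381]
tool_rot: [1.0, 0.002, -0.0, -0.001]
ft_force: [-3.5, 3.5, 2.4]
grip_width: 0.0576
grasp_force: 76.2
```

```bash
python3 - <<'E'
from h import *
to(.5235,-.114,.0375,.1);o=bot.get_obs();print(o['ft_force'],o['ft_torque'])
c=snap('wrist','w6.png');np.save('pics/w6.npy',c,allow_pickle=True)
E
```

```text
at [ 521.3 -114.2   38.1] phi 0.18 units [ 0.11 -0.01  0.03] roll 0.001 deg 0.08 t 10.8 j6 2.92
[-3.46493129  3.45468016  2.43085495] [0.74352869 0.52909012 0.3311738 ]
```

View pics/w6.png

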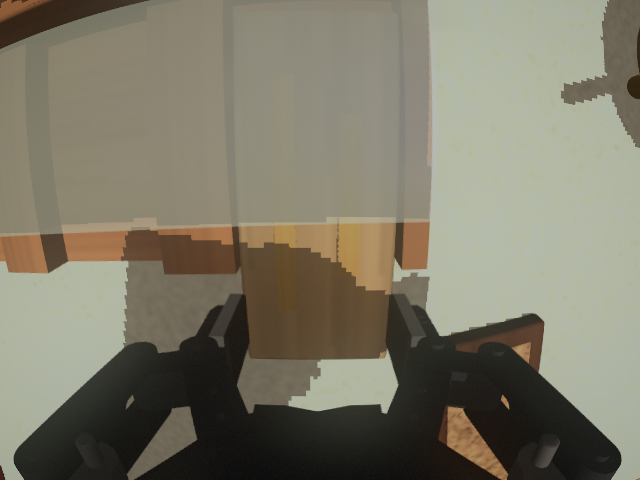

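The tile is nicely in the slot. I'll keep pushing to the stop.

Request:
apply_moves:
  commands:
    - [0.1, 0, 0, 0]
    - [0.1, 0, 0, 0]
    - [0, 0, 0, 0]
    - [0, 0, 0, 0]
    - [0, 0, 0, 0]

```text
clock: 11.28
eef_pos: [0.5248, -0.1142, 0.0381]
tool_rot: [1.0, 0.001, -0.001, -0.001]
ft_force: [-4.0, 3.4, 1.7]
grip_width: 0.0571
grasp_force: 76.2
```

```bash
python3 - <<'E'
from h import *
c=snap('wrist');G=cv2.cvtColor(c['image'],cv2.COLOR_BGR2LAB)[...,1].astype(float)
col=np.diff(cv2.GaussianBlur(G,(0,0),1)[:,270:370].mean(1));e=300+np.argmin(col[300:385])
G=cv2.GaussianBlur(G,(0,0),1);d=np.diff(G[:,190:230].mean(1));m=230+np.argmin(d[230:300]);d2=np.diff(G[:,404:420].mean(1));m2=230+np.argmin(d2[230:300])
print(e,m,m2,1000*wplane(c,318,e+.5,.026)[:2],1000*wplane(c,210,m+.5,.029)[:2],1000*wplane(c,412,m2+.5,.029)[:2])
to(.5235,-.114,.0375,.1);print(bot.get_obs()['ft_force'])
E
```

```text
358 281 277 [ 506.57804172 -114.16872719] [542.85753302 -72.36194357] [ 544.92405744 -149.83773994]
at [ 524.7 -114.2   38.1] phi 0.17 units [-0.06 -0.01  0.03] roll 0.001 deg 0.07 t 11.3 j6 2.92
[-3.68091617  3.44472797  2.4060499 ]
```

Request:
apply_moves:
  commands:
    - [0.08, 0, 0, 0]
    - [0.08, 0, 0, 0]
    - [0, 0, 0, 0]
    - [0, 0, 0, 0]
    - [0, 0, 0, 0]

```text
clock: 11.75
eef_pos: [0.5277, -0.1141, 0.0381]
tool_rot: [1.0, 0.002, -0.001, -0.001]
ft_force: [-3.9, 4.3, 2.8]
grip_width: 0.0574
grasp_force: 76.3
```

Request:
apply_moves:
  commands:
    - [0.08, 0, 0, 0]
    - [0.08, 0, 0, 0]
    - [0, 0, 0, 0]
    - [0, 0, 0, 0]
    - [0, 0, 0, 0]

```text
clock: 12.17
eef_pos: [0.5283, -0.1141, 0.0381]
tool_rot: [1.0, 0.001, -0.003, -0.001]
ft_force: [-10.4, 3.7, 8.3]
grip_width: 0.0572
grasp_force: 76.9
```

Request:
apply_moves:
  commands:
    - [0.08, 0, 0, 0]
    - [0.08, 0, 0, 0]
    - [0, 0, 0, 0]
    - [0, 0, 0, 0]
    - [0, 0, 0, 0]

```text
clock: 12.58
eef_pos: [0.5284, -0.1141, 0.038]
tool_rot: [1.0, 0.001, -0.006, -0.001]
ft_force: [-17.1, 3.3, 15.4]
grip_width: 0.0574
grasp_force: 77.7
```

Request:
apply_moves:
  commands:
    - [0, 0, 0, 0]
    - [0, 0, 0, 0]
    - [0, 0, 0, 0]
    - [0, 0, 0, 0]
    - [0, 0, 0, 0]
  claw: 0

```text
clock: 13.0
eef_pos: [0.5365, -0.1154, 0.039]
tool_rot: [1.0, 0.001, 0.002, 0.0]
ft_force: [0.6, 0.2, -0.0]
grip_width: 0.0853
grasp_force: 0.0
```

```bash
python3 - <<'E'
from h import *
to(.40,-.0,.2,1);print(bot.get_obs()['ft_force'])
S=snap('scene');D=snap('side');np.save('pics/s2.npy',S,allow_pickle=True)
for n,p,q,z in(('board',(278,227),(331,297),.012),('t2',(393,283),(282,208),.014)):
    for c,(u,v) in((S,p),(D,q)): print(n,np.round(rect(c,u,v,z*.7,r=38),1))
E
```

```text
at [ 536.5 -115.4   39. ] phi 0.09 units [-6.79 -5.77 -8.08] roll -0.015 deg -0.91 t 13.0 j6 2.93
[ 0.6001225   0.16236444 -0.04473649]
board [ 396.9 -193.8  329.2  179.    31.6]
board [ 415.1 -218.   167.7   65.4   11. ]
t2 [446.3 215.8 142.8  60.9 -14.6]
t2 [444.3 215.1 137.6  66.1 -14.2]
```

Request:
apply_moves:
  commands:
    - [0, 0, -1, 0]
    - [0, 0, -1, 0]
    - [0, 0, -1, 0]
    - [0, 0, -1, 0]
    - [0, -0.5, -1, 0]

```text
clock: 13.52
eef_pos: [0.5355, -0.106, 0.1398]
tool_rot: [1.0, 0.0, 0.001, 0.001]
ft_force: [1.0, 1.3, -1.1]
grip_width: 0.0853
grasp_force: 0.0
```

Request:
apply_moves:
  commands:
    - [-0.1, -1, -1, 0]
    - [-0.1, -1, -1, 0]
    - [-0.1, -1, -1, 0]
    - [-0.1, -1, -1, 0]
    - [-0.1, -1, -1, 0]

```text
clock: 13.93
eef_pos: [0.5249, -0.0039, 0.24]
tool_rot: [1.0, 0.001, 0.001, 0.0]
ft_force: [0.6, -0.5, -0.0]
grip_width: 0.0851
grasp_force: 0.0
```

Request:
apply_moves:
  commands:
    - [-0.1, -1, 0, 0]
    - [-0.1, -1, 0, 0]
    - [-0.1, -1, 0, 0]
    - [-0.1, -1, 0, 0]
    - [-0.1, -0.5, 0, -0.115]

```text
clock: 14.35
eef_pos: [0.5129, 0.0471, 0.2382]
tool_rot: [0.996, 0.089, -0.001, -0.015]
ft_force: [0.1, 0.3, -0.9]
grip_width: 0.0853
grasp_force: 0.0
```

Request:
apply_moves:
  commands:
    - [0, 0, 0, -0.115]
    - [0, 0, 0, -0.115]
    - [0, 0, 0, -0.115]
    - [0, 0, 0, -0.115]
    - [0, 0, 0, -0.115]

```text
clock: 14.77
eef_pos: [0.513, 0.0468, 0.2382]
tool_rot: [0.924, 0.382, 0.004, -0.015]
ft_force: [-0.2, 0.1, 1.1]
grip_width: 0.0854
grasp_force: 0.0
```

Request:
apply_moves:
  commands:
    - [0, 0, 0, -0.115]
    - [0, 0, 0, -0.115]
    - [0, 0, 0, -0.115]
    - [0, 0, 0, -0.115]
    - [0, 0, 0, -0.115]

```text
clock: 15.18
eef_pos: [0.513, 0.0467, 0.2381]
tool_rot: [0.769, 0.639, 0.008, -0.013]
ft_force: [0.5, 0.2, -0.3]
grip_width: 0.0852
grasp_force: 0.0
```

Request:
apply_moves:
  commands:
    - [0, 0, 0, -0.115]
    - [0, 0, 0, -0.115]
    - [0, 0, 0, -0.115]
    - [0, 0, 0, -0.115]
    - [0, 0, 0, -0.115]

```text
clock: 15.6
eef_pos: [0.513, 0.0467, 0.2382]
tool_rot: [0.545, 0.838, 0.011, -0.01]
ft_force: [0.2, -0.3, 0.4]
grip_width: 0.0852
grasp_force: 0.0
```

Request:
apply_moves:
  commands:
    - [0, 0, 0, -0.115]
    - [0, 0, 0, -0.115]
    - [0, 0, 0, -0.115]
    - [0, 0, 0, -0.115]
    - [0, 0, 0, -0.115]

```text
clock: 16.02
eef_pos: [0.513, 0.0467, 0.2381]
tool_rot: [0.272, 0.962, 0.014, -0.006]
ft_force: [-0.7, 0.3, 0.3]
grip_width: 0.0855
grasp_force: 0.0
```

Request:
apply_moves:
  commands:
    - [0, 0, 0, -0.115]
    - [0, 0, 0, -0.115]
    - [0, 0, 0, -0.115]
    - [0, 0, 0, 0]
    - [0, 0, 0, 0]

```text
clock: 16.43
eef_pos: [0.5132, 0.0467, 0.2386]
tool_rot: [0.099, 0.995, 0.015, -0.003]
ft_force: [0.1, -0.4, -0.5]
grip_width: 0.085
grasp_force: 0.0
```

```bash
python3 - <<'E'
from h import *
to(.496,.202,.1,-14.5)
c=snap('wrist','w7.png');np.save('pics/w7.npy',c,allow_pickle=True)
E
```

```text
at [513.2  46.7 238.6] phi 168.65 units [2.3  7.24 7.16] roll 0.053 deg 3.15 t 16.4 j6 0.27
```

View pics/w7.png

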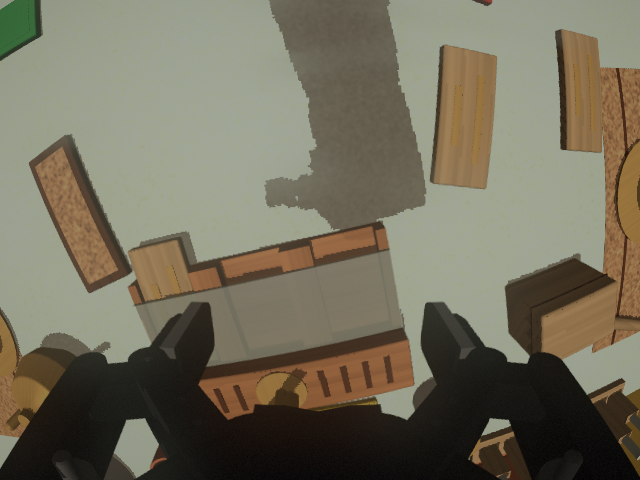

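The wrist view shows tile 1 home at (160,265), the player, tile 2 at (464,118), tile 3 at (580,90), the caddy at (560,305) and the board at (80,215).

```bash
python3 - <<'E'
from h import *
p,f,R,o=pose();print(np.round(R,4))
c=np.load('pics/w7.npy',allow_pickle=True).item()
print('t2',wrect(c,464,118,.014),wrect(c,464,118,.01))
for (u,v) in ((559,30),(598,38),(601,152),(563,148)): print('t3c',np.round(1000*wplane(c,u,v,.014 if u>560 else .014)[:2],1))
S=np.load('pics/scene.npy',allow_pickle=True).item();D=snap('side')
print(cv2.cvtColor(S['image'],cv2.COLOR_BGR2LAB)[299,436:480,1], cv2.cvtColor(S['image'],cv2.COLOR_BGR2LAB)[299,436:480,0])
# player corners wrist
g=lambda u,v,z:np.round(1000*wplane(c,u,v,z)[:2],1)
print('player top front left/right',g(384,223,.029),g(131,280,.029),'back housing left',g(413,384,.06))
E
```

```text
[[-0.9805  0.1967 -0.0035]
 [ 0.1965  0.9801  0.0297]
 [ 0.0093  0.0285 -0.9996]]
t2 [446.5 213.9 138.3  62.6 -15.1] [446.6 215.7 139.9  63.3 -15.1]
t3c [359.  354.7]
t3c [365.6 417.9]
t3c [502.1 395.4]
t3c [491.6 333.1]
[140 140 141 140 140 139 140 139 139 138 140 140 141 141 140 139 139 139
 139 136 131 137 142 140 138 134 125 122 121 121 121 120 120 120 121 120
 120 119 120 119 120 120 119 120] [139 135 132 131 129 131 134 135 133 130 129 132 132 130 129 128 128 126
 127 100 101 126 127 130 134 146 171 182 186 187 187 187 186 186 186 187
 186 187 186 185 187 187 186 187]
player top front left/right [532.1 112.6] [ 538.2 -147.4] back housing left [698.2 116.3]
```

Request:
apply_moves:
  commands:
    - [0.2, 0.75, 0, 0.01]
    - [0.2, 0.75, 0, 0.01]
    - [0.2, 0.75, 0.5, 0.01]
    - [0.2, 0.75, 0.5, 0.01]
    - [0.2, 0.75, 0.5, 0.015]

```text
clock: 16.95
eef_pos: [0.5102, 0.126, 0.2116]
tool_rot: [0.127, 0.992, 0.015, -0.003]
ft_force: [0.1, -0.5, 0.1]
grip_width: 0.0855
grasp_force: 0.0
```

Request:
apply_moves:
  commands:
    - [0.2, 0.75, 1, 0]
    - [0.2, 0.75, 1, 0]
    - [0.2, 0.75, 1, 0]
    - [0.2, 0.75, 1, 0]
    - [0, 0, 1, 0]

```text
clock: 17.37
eef_pos: [0.5095, 0.193, 0.113]
tool_rot: [0.125, 0.992, 0.015, -0.003]
ft_force: [0.9, 0.2, -0.6]
grip_width: 0.0853
grasp_force: 0.0
```

```bash
python3 - <<'E'
from h import *
p,f,R,o=pose();print(R[:,2])
c=snap('wrist','w8.png');np.save('pics/w8.npy',c,allow_pickle=True)
lab=cv2.cvtColor(c['image'],cv2.COLOR_BGR2LAB)
m=(lab[...,1]>129)&(lab[...,2]>148);n,l,s,ce=cv2.connectedComponentsWithStats(m.astype(np.uint8))
for i in range(1,n):
    if s[i,4]>1500: print(s[i],np.round(ce[i]))
try: print('t2',wrect(c,310,150,.014,r=160))
except Exception as e: print(e)
to(.4976,.2015,.027,-15)
E
```

```text
[-0.00117917  0.03129255 -0.99950957]
[  503     0   137   388 25996] [581. 168.]
[ 605   38   35  124 2749] [627.  88.]
[ 469  432   61   48 1789] [501. 458.]
t2 [441.7 219.6 153.3  66.5 -12.6]
at [506.8 191.  108.6] phi 165.58 units [0.51 0.29 4.1 ] roll 0.01 deg 0.58 t 17.4 j6 0.6
```

Request:
apply_moves:
  commands:
    - [0.17, 0.1, 0.9, 0.01]
    - [0.17, 0.1, 0.9, 0]
    - [0.17, 0.09, 0.9, 0]
    - [0, 0, 0.9, 0]
    - [0, 0, 0.4, 0]

```text
clock: 17.83
eef_pos: [0.4995, 0.2004, 0.0324]
tool_rot: [0.132, 0.991, 0.014, -0.004]
ft_force: [-0.0, 0.7, 0.9]
grip_width: 0.0853
grasp_force: 0.0
```

```bash
python3 - <<'E'
from h import *
to(.4976,.2015,.027,-15)
c=snap('wrist','w9.png')
E
```

```text
at [499.5 200.4  32.4] phi 164.88 units [0.1  0.02 0.27] roll -0.002 deg -0.12 t 17.8 j6 0.63
```

View pics/w9.png

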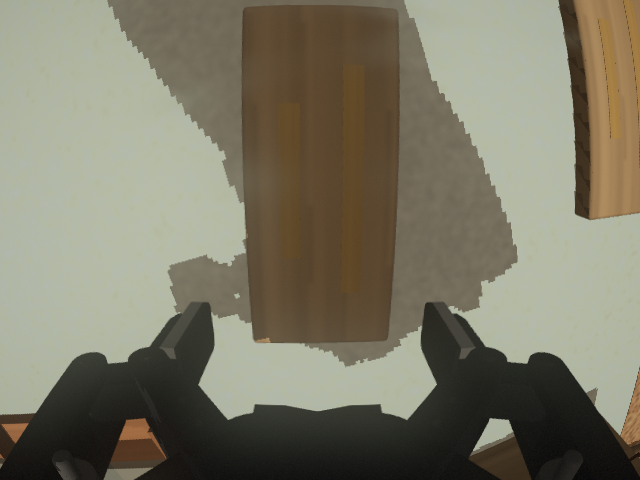

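Tile 2 is centred between the pads (end at row 341). I'll lower the last bit and grip.

Request:
apply_moves:
  commands:
    - [0.1, 0.02, 0.22, 0]
    - [0, 0, 0, 0]
    - [0, 0, 0, 0]
    - [0, 0, 0, 0]
    - [0, 0, 0, 0]

```text
clock: 18.3
eef_pos: [0.4998, 0.2023, 0.0308]
tool_rot: [0.131, 0.991, 0.015, -0.002]
ft_force: [-0.2, 0.2, 0.2]
grip_width: 0.0853
grasp_force: 0.0
```

Request:
apply_moves:
  commands:
    - [0, 0, 0, 0]
    - [0, 0, 0, 0]
    - [0, 0, 0, 0]
    - [0, 0, 0, 0]
    - [0, 0, 0, 0]
  claw: 1

```text
clock: 18.72
eef_pos: [0.5003, 0.1982, 0.0352]
tool_rot: [0.132, 0.991, 0.011, -0.0]
ft_force: [-12.9, -17.5, 50.6]
grip_width: 0.0258
grasp_force: 51.8
```

Request:
apply_moves:
  commands:
    - [0, 0, 0, 0]
    - [0, 0, -0.5, 0]
    - [0, 0, -1, 0]
    - [0, 0, -1, 0]
    - [0, 0, -1, 0]

```text
clock: 19.13
eef_pos: [0.499, 0.1998, 0.1007]
tool_rot: [0.131, 0.991, 0.015, -0.003]
ft_force: [1.7, 0.2, -0.5]
grip_width: -0.0003
grasp_force: 0.0
```

Request:
apply_moves:
  commands:
    - [0, 0, -1, 0]
    - [0, 0, -1, 0]
    - [0, 0, -1, 0]
    - [0, 0, 0, -0.115]
    - [0, 0, 0, -0.115]

```text
clock: 19.55
eef_pos: [0.5005, 0.1986, 0.1618]
tool_rot: [0.008, 1.0, 0.016, 0.001]
ft_force: [-0.4, 0.1, 0.3]
grip_width: 0.0001
grasp_force: 0.0
```

```bash
python3 - <<'E'
from h import *
p,f,R,o=pose();print(R[:,2]);to(.43,.0745,.0647,1.7);print(o['joint_pos'])
E
```

```text
[ 0.00195821  0.03122016 -0.99951061]
at [500.5 198.6 161.8] phi 179.07 units [ 3.43 -6.41  4.65] roll -0.044 deg -2.63 t 19.6 j6 0.38
[ 0.36287417  0.36264241 -0.07155943  1.1236762   0.02849588  0.37932694]
```

The grip slipped over the tile because I was too high. I'll open, turn back and look.

Request:
apply_moves:
  commands:
    - [0, 0, 0, 0.115]
    - [0, 0, 0, 0.115]
    - [0, 0, 0, 0]
    - [0, 0, 0, 0]
    - [0, 0, 0, 0]
  claw: 0

```text
clock: 19.97
eef_pos: [0.4993, 0.1982, 0.1597]
tool_rot: [0.13, 0.991, 0.015, -0.003]
ft_force: [-0.7, 0.6, 0.9]
grip_width: 0.0607
grasp_force: 0.0
```

```bash
python3 - <<'E'
from h import *
c=snap('wrist','w10.png');np.save('pics/w10.npy',c,allow_pickle=True)
lab=cv2.cvtColor(c['image'],cv2.COLOR_BGR2LAB).astype(int)
for am in(129,131,133):
  m=((lab[...,1]>am)).astype(np.uint8);n,l,s,ce=cv2.connectedComponentsWithStats(m)
  for i in range(1,n):
    if 2500<s[i,4]<40000 and s[i,1]<300: print(am,s[i],np.round(ce[i]),wrect(c,*ce[i],.014,r=180,amin=am))
for n,(u,v) in(('scene',(393,283)),('side',(282,208))): print(np.round(rect(snap(n),u,v,.01,r=38),1))
to(.4976,.2015,.027,-15)
E
```

```text
129 [  278    64   106   193 14139] [333. 156.] [449.5 227.7 137.8  59.   -5.8]
131 [  468    11   172   393 38502] [569. 183.] [5.633e+02 4.483e+02 4.109e+02 2.170e+02 5.000e-01]
131 [ 283   71   91  151 5419] [333. 127.] [445.7 228.8 120.9  57.1  -5.3]
133 [  471    12   169   392 36325] [571. 185.] [566.3 449.1 413.2 216.2   0.6]
[411.7 226.9 235.9 211.6  26.6]
[391.9 227.6 246.5 128.1  12.5]
at [499.3 198.2 159.7] phi 165.02 units [ 0.06 -0.05  6.64] roll 0.0 deg 0.02 t 20.1 j6 0.62
```

```bash
python3 - <<'E'
from h import *
to(.5012,.2224,.045,-5.8)
E
```

```text
at [499.3 198.2 159.7] phi 165.02 units [0.17 1.03 5.77] roll -0.153 deg -9.18 t 20.1 j6 0.62
```

Request:
apply_moves:
  commands:
    - [0.06, 0.35, 0.9, 0]
    - [0.06, 0.35, 0.9, 0]
    - [0.05, 0.33, 0.9, 0]
    - [0, 0, 0.9, -0.075]
    - [0, 0, 0.9, -0.075]

```text
clock: 20.53
eef_pos: [0.5014, 0.2222, 0.0697]
tool_rot: [0.05, 0.999, 0.015, -0.001]
ft_force: [-0.8, 0.8, 0.3]
grip_width: 0.0852
grasp_force: 0.0
```

Request:
apply_moves:
  commands:
    - [0, 0, 0.9, 0]
    - [0, 0, 0.35, 0]
    - [0, 0, 0, 0]
    - [0, 0, 0, 0]
    - [0, 0, 0, 0]

```text
clock: 20.95
eef_pos: [0.5021, 0.2228, 0.0465]
tool_rot: [0.053, 0.998, 0.015, -0.001]
ft_force: [0.1, 0.8, 0.0]
grip_width: 0.0857
grasp_force: 0.0
```

```bash
python3 - <<'E'
from h import *
c=snap('wrist','w11.png');np.save('pics/w11.npy',c,allow_pickle=True)
for am in (124,127): print(wrect(c,320,150,.014,r=170,amin=am))
to(.5012,.2224,.024,-5.8)
E
```

```text
[442.4 238.2 154.3 147.1  82.7]
[ 4.415e+02  2.455e+02  1.533e+02  1.256e+02 -2.000e-01]
at [502.2 222.8  46.7] phi 173.95 units [ 0.05 -0.06  1.14] roll -0.004 deg -0.25 t 21.0 j6 0.51
```

Request:
apply_moves:
  commands:
    - [0, 0, 0.6, 0]
    - [0, 0, 0.54, 0]
    - [0, 0, 0, 0]
    - [0, 0, 0, 0]
    - [0, 0, 0, 0]

```text
clock: 21.42
eef_pos: [0.5013, 0.2232, 0.0229]
tool_rot: [0.053, 0.998, 0.015, -0.002]
ft_force: [0.0, -0.2, 0.1]
grip_width: 0.0852
grasp_force: 0.0
```

Request:
apply_moves:
  commands:
    - [0, 0, 0, 0]
    - [0, 0, 0, 0]
    - [0, 0, 0, 0]
    - [0, 0, 0, 0]
    - [0, 0, 0, 0]
  claw: 0.35

```text
clock: 21.83
eef_pos: [0.5019, 0.2234, 0.0237]
tool_rot: [0.053, 0.998, 0.015, -0.001]
ft_force: [-1.2, -1.2, 5.2]
grip_width: 0.0579
grasp_force: 64.5
```

Request:
apply_moves:
  commands:
    - [0, 0, -0.5, 0]
    - [0, 0, -1, 0]
    - [0, 0, -1, 0]
    - [0, 0, -1, 0]
    - [0, 0, -1, 0]
  claw: 1

```text
clock: 22.25
eef_pos: [0.5009, 0.2202, 0.1137]
tool_rot: [0.053, 0.998, 0.015, -0.002]
ft_force: [0.7, -0.1, -1.4]
grip_width: 0.0583
grasp_force: 64.3
```

Request:
apply_moves:
  commands:
    - [0, 0, -1, 0]
    - [0, 0, -0.5, -0.115]
    - [0, 0, 0, -0.115]
    - [0, 0, 0, -0.115]
    - [0, 0, 0, -0.115]

```text
clock: 22.67
eef_pos: [0.5013, 0.2195, 0.1433]
tool_rot: [-0.19, 0.982, 0.015, 0.002]
ft_force: [-1.0, -0.3, -0.3]
grip_width: 0.0577
grasp_force: 64.3
```

Request:
apply_moves:
  commands:
    - [0, 0, 0, -0.115]
    - [0, 0, 0, -0.115]
    - [0, 0, 0, -0.115]
    - [0, 0, 0, -0.115]
    - [0, 0, 0, -0.115]

```text
clock: 23.08
eef_pos: [0.501, 0.2194, 0.1428]
tool_rot: [-0.472, 0.881, 0.014, 0.006]
ft_force: [0.1, 0.2, -0.8]
grip_width: 0.0577
grasp_force: 64.3
```

Request:
apply_moves:
  commands:
    - [0, 0, 0, -0.115]
    - [0, 0, 0, -0.115]
    - [0, 0, 0, -0.115]
    - [0, 0, 0, -0.115]
    - [0, 0, 0, -0.115]

```text
clock: 23.5
eef_pos: [0.501, 0.2194, 0.1428]
tool_rot: [0.712, -0.702, -0.011, -0.01]
ft_force: [0.5, 0.4, -1.5]
grip_width: 0.0586
grasp_force: 64.3
```

Request:
apply_moves:
  commands:
    - [0, 0, 0, -0.115]
    - [0, 0, 0, -0.115]
    - [0, 0, 0, -0.115]
    - [0, 0, 0, -0.115]
    - [0, 0, 0, -0.115]

```text
clock: 23.92
eef_pos: [0.501, 0.2194, 0.1427]
tool_rot: [0.888, -0.459, -0.008, -0.013]
ft_force: [-0.5, 0.5, -1.0]
grip_width: 0.0579
grasp_force: 64.2
```

Request:
apply_moves:
  commands:
    - [0, 0, 0, -0.115]
    - [0, 0, 0, -0.115]
    - [0, 0, 0, -0.115]
    - [0, 0, 0, -0.115]
    - [0, 0, 0, -0.115]

```text
clock: 24.33
eef_pos: [0.501, 0.2194, 0.1427]
tool_rot: [0.985, -0.175, -0.004, -0.014]
ft_force: [0.8, -0.1, -1.1]
grip_width: 0.0584
grasp_force: 64.2
```

Request:
apply_moves:
  commands:
    - [0, 0, 0, -0.115]
    - [0, 0, 0, -0.115]
    - [0, 0, 0, -0.115]
    - [0, 0, 0, -0.02]
    - [0, 0, 0, 0]

```text
clock: 24.75
eef_pos: [0.5011, 0.2194, 0.1427]
tool_rot: [1.0, 0.012, -0.001, -0.015]
ft_force: [-0.1, -0.5, -0.5]
grip_width: 0.058
grasp_force: 64.2
```

```bash
python3 - <<'E'
from h import *
p,f,R,o=pose();print(R[:,2]);to(.42,.074,.07,1.3)
E
```

```text
[-0.00228218  0.02964299 -0.99955794]
at [501.1 219.4 142.7] phi 1.34 units [-4.22  7.28  3.43] roll 0.001 deg 0.04 t 24.8 j6 -2.77
```

Request:
apply_moves:
  commands:
    - [-0.9, 0.5, 0, 0]
    - [-0.9, 0.9, 0, 0]
    - [-0.9, 0.9, 0, 0]
    - [-0.95, 0.9, 0, 0]
    - [0, 0.9, 0.5, 0]

```text
clock: 25.17
eef_pos: [0.4276, 0.1353, 0.1312]
tool_rot: [1.0, 0.012, -0.001, -0.015]
ft_force: [-0.4, -0.2, -1.2]
grip_width: 0.0578
grasp_force: 64.3
```

Request:
apply_moves:
  commands:
    - [0, 0.9, 0.9, 0]
    - [0, 0.9, 0.9, 0]
    - [0, 0.9, 0.9, 0]
    - [0, 0.45, 0.5, 0]
    - [0, 0, 0, 0]

```text
clock: 25.58
eef_pos: [0.4297, 0.0732, 0.0624]
tool_rot: [1.0, 0.01, -0.003, -0.014]
ft_force: [-0.3, 0.5, -1.2]
grip_width: 0.0579
grasp_force: 64.4
```

```bash
python3 - <<'E'
from h import *
p,f,R,o=pose();print(R[:,2]);to(.428,.073,.065,1.3)
c=snap('wrist','w12.png');np.save('pics/w12.npy',c,allow_pickle=True)
for z in(.047,.051):k=edges(c,range(80,260,15),(215,262),(365,415),z);print(np.polyval(k,[433,540]))
b=cv2.resize(c['image'][0:150,100:520],None,fx=1.9,fy=3,interpolation=cv2.INTER_CUBIC);cv2.imwrite('pics/c12.png',b)
L=cv2.cvtColor(c['image'],cv2.COLOR_BGR2LAB)[...,1].astype(int)
for v in range(30,80,6): print(v,L[v,150:480:6])
E
```

```text
[-0.00683933  0.02846608 -0.99957136]
at [429.7  73.2  62.4] phi 1.15 units [-0.09  0.   -0.13] roll -0.002 deg -0.15 t 25.6 j6 -3.01
width [60.5 60.6 60.3 60.5 60.3 60.7 60.7 60.7 60.5 60.7 60.5 60.9] ang 2.205827585687081 line [3.85179860e-02 5.77851974e+01]
[74.46348539 78.5849099 ]
width [58.7 58.8 58.5 58.7 58.6 58.9 58.8 58.9 58.7 58.9 58.7 59.1] ang 2.2058275856870884 line [3.85179860e-02 5.76264399e+01]
[74.30472788 78.42615238]
30 [122 122 123 123 122 123 122 122 123 123 123 123 122 125 135 134 134 133
 134 134 134 134 134 134 135 134 135 135 135 135 135 135 135 135 135 135
 135 134 135 134 135 137 133 142 142 142 142 142 142 143 143 143 143 143
 142]
36 [123 123 123 123 123 122 123 123 124 122 123 124 123 125 134 134 134 133
 134 135 135 135 134 135 135 133 135 136 135 135 135 135 134 135 135 134
 135 135 135 134 135 135 132 142 142 142 143 143 143 143 144 144 144 144
 144]
42 [123 122 122 122 122 122 123 122 123 122 123 123 123 125 133 134 134 133
 133 134 134 135 135 135 135 134 135 136 135 135 135 135 134 135 135 135
 135 135 134 135 135 136 132 142 143 142 143 143 143 1
[... 692 characters left out ...]
33 133 138
 142]
66 [122 123 123 122 122 123 122 123 123 123 123 123 122 124 133 133 133 133
 133 134 134 134 135 134 135 134 134 135 134 135 134 131 128 128 130 135
 135 135 135 134 134 129 122 123 123 125 128 129 129 132 132 132 134 132
 134]
72 [123 123 123 122 123 122 122 123 123 123 123 123 123 125 132 132 133 133
 133 134 134 134 135 134 134 134 135 134 134 135 134 129 128 127 128 134
 135 134 135 135 135 129 122 122 123 122 122 123 123 123 122 122 122 122
 124]
78 [123 123 123 122 122 123 122 122 122 123 122 122 123 124 132 133 133 132
 132 133 134 134 134 134 135 133 135 135 135 134 135 131 127 127 128 134
 135 134 135 135 135 131 123 123 123 122 122 123 123 122 123 123 122 122
 123]
```

Request:
apply_moves:
  commands:
    - [0, 0.14, 0, 0.008]
    - [0, 0.13, 0, 0]
    - [0, 0, 0, 0]
    - [0, 0, 0, 0]
    - [0, 0, 0, 0]

```text
clock: 26.05
eef_pos: [0.4325, 0.07, 0.0647]
tool_rot: [1.0, 0.009, -0.0, -0.015]
ft_force: [0.4, 0.1, -1.0]
grip_width: 0.0578
grasp_force: 64.4
```

```bash
python3 - <<'E'
from h import *
to(.428,.068,.065,1.3)
c=snap('wrist','w13.png');np.save('pics/w13.npy',c,allow_pickle=True)
k=edges(c,range(80,260,15),(215,262),(365,415),.047);print(np.polyval(k,[433,540]))
G=cv2.GaussianBlur(cv2.cvtColor(c['image'],cv2.COLOR_BGR2LAB)[...,1].astype(np.float32),(0,0),1)
dx=np.diff(G,axis=1)
for v in range(20,60,4):
    i=[u for u in range(120,560) if abs(dx[v,u])>1.5 and abs(dx[v,u])==abs(dx[v,u-3:u+4]).max()]
    print(v,[(u,round(float(dx[v,u]),1),round(float(1000*wplane(c,u+.5,v,.029)[1]),1)) for u in i])
for u in(222,226,230,420,440,460):
    d=np.diff(G[:90,u]);j=np.argmax(abs(d));print(u,j,d[j],np.round(1000*wplane(c,u,j+.5,.029)[:2],1))
E
```

```text
at [432.5  70.   64.7] phi 0.99 units [-0.22  0.1  -0.02] roll -0.005 deg -0.31 t 26.1 j6 -3.02
width [61.9 61.9 61.6 61.8 61.6 61.9 61.9 61.9 61.7 61.8 62.1 62. ] ang 2.122368872324984 line [3.70592764e-02 5.52165828e+01]
[71.26324951 75.22859208]
20 [(223, 5.9, 113.5), (228, -1.8, 111.3), (395, 2.8, 41.1)]
24 [(223, 5.6, 113.5), (395, 3.0, 41.1), (462, -2.3, 11.3)]
28 [(223, 7.0, 113.4), (228, -2.3, 111.2), (395, 2.9, 41.1), (462, -2.5, 11.4)]
32 [(223, 5.9, 113.3), (396, 2.8, 40.7), (463, -2.5, 10.9)]
36 [(223, 6.6, 113.2), (228, -2.5, 111.0), (396, 2.4, 40.7)]
40 [(223, 6.0, 113.2), (396, 2.5, 40.7)]
44 [(223, 6.0, 113.1), (396, 3.0, 40.7), (528, 2.2, -21.9)]
48 [(223, 6.2, 113.0), (396, 2.8, 40.6)]
52 [(223, 5.5, 113.0), (396, 2.6, 40.6), (556, -2.5, -37.9)]
56 [(223, 5.9, 112.9), (228, -2.2, 110.7), (396, 2.6, 40.6), (556, -2.3, -37.8)]
222 62 -0.46315765 [536.5 113.5]
226 18 4.233856 [556.6 112.5]
230 7 1.2077713 [561.7 110.9]
420 59 -3.858429 [539.1  30.6]
440 61 -4.141266 [539.2  21.7]
460 70 -3.958664 [536.3  12.6]
```

Request:
apply_moves:
  commands:
    - [0, 0.14, 0, 0.007]
    - [0, 0, 0, 0]
    - [0, 0, 0, 0]
    - [0, 0, 0, 0]
    - [0, 0, 0, 0]

```text
clock: 26.52
eef_pos: [0.4321, 0.0668, 0.0641]
tool_rot: [1.0, 0.005, -0.001, -0.015]
ft_force: [0.4, -0.1, -1.2]
grip_width: 0.0579
grasp_force: 64.4
```

```bash
cat > m.py <<'E'
from h import *
import sys
def meas(zt,lr=(205,262),rr=(365,425)):
    p,f,R,o=pose();print(np.round(p*1000,1),round(f,2),'F',np.round(o['ft_force'],1),'tilt',np.round(R[:2,2],3),'w',o['grip_width'],'t',o['clock'])
    c=snap('wrist');k=edges(c,range(80,260,15),lr,rr,zt);print('tile y at x=433,540',np.polyval(k,[433,540]))
meas(float(sys.argv[1]))
E
python3 m.py .05
```

```text
[432.1  66.8  64.1] 0.54 F [ 0.4 -0.1 -1.2] tilt [-0.002  0.03 ] w 0.05793440236127967 t 26.5167
width [60.1 60.2 59.9 60.  59.9 60.2 60.2 60.2 60.  60.1 60.  60.3] ang 1.606191521811985 line [2.80406763e-02 5.58049853e+01]
tile y at x=433,540 [67.94659815 70.94695052]
```

Request:
apply_moves:
  commands:
    - [0, -0.055, 0, 0]
    - [0, 0, 0.5, 0]
    - [0, 0, 0.5, 0]
    - [0, 0, 0.2, 0]
    - [0, 0, 0, 0]

```text
clock: 26.98
eef_pos: [0.4311, 0.0686, 0.0393]
tool_rot: [1.0, 0.005, -0.002, -0.015]
ft_force: [-0.4, -0.8, 0.1]
grip_width: 0.058
grasp_force: 64.4
```

```bash
python3 m.py .026
```

```text
[431.1  68.6  39.3] 0.55 F [-0.4 -0.8  0.1] tilt [-0.004  0.029] w 0.05796319854290097 t 26.9833
width [59.7 59.7 59.4 59.6 59.5 59.8 59.8 59.8 59.6 59.7 59.6 59.9] ang 1.6108306075052365 line [2.81217074e-02 5.75369383e+01]
tile y at x=433,540 [69.71363761 72.7226603 ]
```

Request:
apply_moves:
  commands:
    - [0, 0, 0.05, 0]
    - [0, 0, 0.05, 0]
    - [0, 0, 0, 0]
    - [0, 0, 0, 0]
    - [0, 0, 0, 0]

```text
clock: 27.45
eef_pos: [0.4322, 0.0687, 0.0384]
tool_rot: [1.0, 0.005, -0.001, -0.015]
ft_force: [-0.1, 0.8, -1.5]
grip_width: 0.0579
grasp_force: 64.4
```

Request:
apply_moves:
  commands:
    - [0, 0, 0.05, 0]
    - [0, 0, 0.05, 0]
    - [0, 0, 0, 0]
    - [0, 0, 0, 0]
    - [0, 0, 0, 0]

```text
clock: 27.87
eef_pos: [0.4322, 0.0688, 0.0363]
tool_rot: [1.0, 0.005, -0.001, -0.015]
ft_force: [-0.8, 0.6, 0.8]
grip_width: 0.0577
grasp_force: 64.6
```

Request:
apply_moves:
  commands:
    - [0, 0.02, -0.03, 0]
    - [0.4, -0.008, 0, 0]
    - [0.4, -0.008, 0, 0]
    - [0.4, -0.008, 0, 0]
    - [0, 0, 0, 0]

```text
clock: 28.28
eef_pos: [0.4498, 0.0682, 0.0348]
tool_rot: [1.0, 0.005, -0.008, -0.014]
ft_force: [-13.1, 0.9, 8.5]
grip_width: 0.0579
grasp_force: 65.4
```

Request:
apply_moves:
  commands:
    - [0.3, -0.006, 0, 0]
    - [0.3, -0.006, 0, 0]
    - [0.3, -0.006, 0, 0]
    - [0, 0, 0, 0]
    - [0, 0, 0, 0]

```text
clock: 28.7
eef_pos: [0.4727, 0.0695, 0.036]
tool_rot: [1.0, 0.005, -0.003, -0.015]
ft_force: [-2.0, 0.1, 1.1]
grip_width: 0.0581
grasp_force: 65.6
```

```bash
python3 m.py .026
```

```text
[472.7  69.5  36. ] 0.55 F [-2.   0.1  1.1] tilt [-0.005  0.029] w 0.05807175191179854 t 28.7
width [48.1 46.3 58.6 57.7 58.7 59.  59.  59.  58.8 58.6 58.5 58.8] ang 0.8571858517065825 line [1.49618317e-02 6.33325773e+01]
tile y at x=433,540 [69.81105045 71.41196644]
```

Request:
apply_moves:
  commands:
    - [0.35, -0.007, 0, 0]
    - [0.35, -0.007, 0, 0]
    - [0.35, -0.007, 0, 0]
    - [0.35, -0.007, 0, 0]
    - [0, 0, 0, 0]

```text
clock: 29.17
eef_pos: [0.5048, 0.0705, 0.0369]
tool_rot: [1.0, 0.005, 0.001, -0.015]
ft_force: [0.8, -0.3, -0.4]
grip_width: 0.0579
grasp_force: 65.4
```

Request:
apply_moves:
  commands:
    - [0.2, -0.004, 0, 0]
    - [0.2, -0.004, 0, 0]
    - [0.1, 0, 0, 0]
    - [0.1, 0, 0, 0]
    - [0, 0, 0, 0]

```text
clock: 29.58
eef_pos: [0.5146, 0.0707, 0.0367]
tool_rot: [1.0, 0.005, -0.0, -0.015]
ft_force: [1.2, -0.2, -0.1]
grip_width: 0.0581
grasp_force: 65.4
```

Request:
apply_moves:
  commands:
    - [0.1, 0, 0, 0]
    - [0.1, 0, 0, 0]
    - [0.1, 0, 0, 0]
    - [0, 0, 0, 0]
    - [0, 0, 0, 0]

```text
clock: 30.0
eef_pos: [0.5204, 0.0707, 0.0367]
tool_rot: [1.0, 0.005, -0.0, -0.015]
ft_force: [-0.4, -0.2, -1.3]
grip_width: 0.0578
grasp_force: 65.4
```

```bash
cat > e.py <<'E'
from h import *
p,f,R,o=pose();print(np.round(p*1000,1),round(f,2),'F',np.round(o['ft_force'],1))
c=snap('wrist');G=cv2.GaussianBlur(cv2.cvtColor(c['image'],cv2.COLOR_BGR2LAB)[...,1].astype(np.float32),(0,0),1)
d=np.diff(G[:,280:360].mean(1));e=310+np.argmin(d[310:385]);print('tile end',e,1000*wplane(c,318,e+.5,.026)[:2])
for a,b in((165,230),(404,420),(410,470)):
    d=np.diff(G[:,a:b].mean(1));m=230+np.argmin(d[230:300]);print('mouth',m,1000*wplane(c,(a+b)/2,m+.5,.029)[:2],d[m])
E
python3 e.py
```

```text
[520.4  70.7  36.7] 0.55 F [-0.4 -0.2 -1.3]
tile end 358 [503.30413026  70.95304915]
mouth 249 [551.25622263 116.73735806] -1.0633392
mouth 283 [539.4254888   35.87079056] -4.4400177
mouth 282 [539.83008638  24.75417612] -5.0924225
```

Request:
apply_moves:
  commands:
    - [0.1, 0, 0, 0]
    - [0.1, 0, 0, 0]
    - [0, 0, 0, 0]
    - [0, 0, 0, 0]
    - [0, 0, 0, 0]

```text
clock: 30.47
eef_pos: [0.5213, 0.0707, 0.0365]
tool_rot: [1.0, 0.005, -0.004, -0.015]
ft_force: [-5.8, 0.1, 6.9]
grip_width: 0.0583
grasp_force: 66.2
```

Request:
apply_moves:
  commands:
    - [0.1, 0, 0, 0]
    - [0.1, 0, 0, 0]
    - [0, 0, 0, 0]
    - [0, 0, 0, 0]
    - [0, 0, 0, 0]

```text
clock: 30.88
eef_pos: [0.5215, 0.0707, 0.0363]
tool_rot: [1.0, 0.005, -0.007, -0.015]
ft_force: [-16.0, 1.8, 13.9]
grip_width: 0.0581
grasp_force: 67.1
```

Request:
apply_moves:
  commands:
    - [0, 0, 0, 0]
    - [0, 0, 0, 0]
    - [0, 0, 0, 0]
    - [0, 0, -0.5, 0]
    - [0, 0, -1, 0]
  claw: 0

```text
clock: 31.3
eef_pos: [0.527, 0.0698, 0.0654]
tool_rot: [1.0, 0.005, -0.003, -0.015]
ft_force: [0.3, 0.0, -0.2]
grip_width: 0.0851
grasp_force: 0.0
```

Request:
apply_moves:
  commands:
    - [0, 0, -1, 0]
    - [0, 0, -1, 0]
    - [0, -0.5, -1, 0]
    - [-0.15, -1, -1, 0]
    - [-0.15, -1, -1, 0]

```text
clock: 31.72
eef_pos: [0.5228, 0.1169, 0.1703]
tool_rot: [1.0, 0.004, 0.0, -0.015]
ft_force: [0.7, -0.2, -0.4]
grip_width: 0.0855
grasp_force: 0.0
```

Request:
apply_moves:
  commands:
    - [-0.15, -1, -1, 0]
    - [-0.15, -1, -1, 0]
    - [-0.15, -1, -1, 0]
    - [-0.15, -1, -1, 0]
    - [-0.15, -1, -0.5, 0]

```text
clock: 32.13
eef_pos: [0.5073, 0.2154, 0.2653]
tool_rot: [1.0, 0.005, 0.002, -0.016]
ft_force: [0.9, 0.5, -0.5]
grip_width: 0.0858
grasp_force: 0.0
```

Request:
apply_moves:
  commands:
    - [-0.15, -1, 0, 0]
    - [-0.15, -1, 0, 0]
    - [-0.15, -1, 0, 0]
    - [-0.15, -1, 0, 0]
    - [-0.15, -1, 0, 0]

```text
clock: 32.55
eef_pos: [0.4904, 0.3151, 0.2654]
tool_rot: [1.0, 0.005, 0.0, -0.016]
ft_force: [0.1, 0.0, -0.2]
grip_width: 0.0854
grasp_force: 0.0
```

Request:
apply_moves:
  commands:
    - [-0.15, -1, 0, 0]
    - [-0.15, -0.8, 0, 0]
    - [0, 0, 0, 0.115]
    - [0, 0, 0, 0.115]
    - [0, 0, 0, 0.115]

```text
clock: 32.97
eef_pos: [0.484, 0.3506, 0.2662]
tool_rot: [0.984, -0.177, -0.003, -0.015]
ft_force: [1.0, -0.0, -0.4]
grip_width: 0.0853
grasp_force: 0.0
```

Request:
apply_moves:
  commands:
    - [0, 0, 0, 0.115]
    - [0, 0, 0, 0.115]
    - [0, 0, 0, 0.115]
    - [0, 0, 0, 0.115]
    - [0, 0, 0, 0.115]

```text
clock: 33.38
eef_pos: [0.4843, 0.3501, 0.2663]
tool_rot: [0.887, -0.462, -0.007, -0.014]
ft_force: [-0.0, 1.1, -0.2]
grip_width: 0.0857
grasp_force: 0.0
```

Request:
apply_moves:
  commands:
    - [0, 0, 0, 0.115]
    - [0, 0, 0, 0.115]
    - [0, 0, 0, 0.115]
    - [0, 0, 0, 0.115]
    - [0, 0, 0, 0.115]

```text
clock: 33.8
eef_pos: [0.4843, 0.35, 0.2663]
tool_rot: [0.71, -0.704, -0.011, -0.011]
ft_force: [0.5, 0.2, -0.5]
grip_width: 0.0857
grasp_force: 0.0
```

Request:
apply_moves:
  commands:
    - [0, 0, 0, 0.115]
    - [0, 0, 0, 0.115]
    - [0, 0, 0, 0.115]
    - [0, 0, 0, 0.115]
    - [0, 0, 0, 0.115]

```text
clock: 34.22
eef_pos: [0.4843, 0.35, 0.2663]
tool_rot: [-0.469, 0.883, 0.014, 0.007]
ft_force: [-0.6, 0.1, 0.8]
grip_width: 0.0855
grasp_force: 0.0
```

Request:
apply_moves:
  commands:
    - [0, 0, 0, 0.115]
    - [0, 0, 0, 0.115]
    - [0, 0, 0, 0.115]
    - [0, 0, 0, 0.115]
    - [0, 0, 0, 0.115]

```text
clock: 34.63
eef_pos: [0.4843, 0.35, 0.2663]
tool_rot: [-0.186, 0.982, 0.015, 0.003]
ft_force: [0.1, 0.2, 0.1]
grip_width: 0.0855
grasp_force: 0.0
```

Request:
apply_moves:
  commands:
    - [0, 0, 0, 0.115]
    - [0, 0, 0, 0.115]
    - [0, 0, 0, 0.115]
    - [0, 0, 0, 0.115]
    - [0, 0, 0, 0.06]

```text
clock: 35.05
eef_pos: [0.4843, 0.3501, 0.2663]
tool_rot: [0.084, 0.996, 0.016, -0.001]
ft_force: [-0.1, 0.2, 0.4]
grip_width: 0.0857
grasp_force: 0.0
```

```bash
python3 - <<'E'
from h import *
p,f,R,o=pose();print(R[:,2]);to(.4819,.3667,.1,-9.3)
c=snap('wrist','w14.png');np.save('pics/w14.npy',c,allow_pickle=True)
lab=cv2.cvtColor(c['image'],cv2.COLOR_BGR2LAB).astype(int)
P=np.array([.4296,.3753,.014])
# project approx tile centre into fisheye
K=np.array(c['camera_matrix']);q=np.array(c['R'])@P+np.array(c['t']);th=np.arctan2(np.hypot(*q[:2]),q[2]);s=th/np.hypot(*q[:2]);u=K[0,2]+K[0,0]*q[0]*s;v=K[1,2]+K[1,1]*q[1]*s;print(u,v,lab[int(v),int(u)])
for am in(126,128,130):print(am,wrect(c,u,v,.014,r=150,amin=am))
E
```

```text
[-3.79366016e-05  3.12493322e-02 -9.99511620e-01]
at [484.3 350.1 266.3] phi 170.35 units [0.21 0.54 8.34] roll -0.006 deg -0.35 t 35.0 j6 0.78
324.7844290498468 150.1213018328222 [ 82 131 143]
126 [401.1 407.7 449.8 217.8  34.8]
128 [488.4 436.  239.9 192.1  -8. ]
130 [488.9 436.9 239.2 189.3  -8. ]
```

```bash
cat >> h.py <<'E'
def wseg(c,u,v,z,thr=1.25,op=3,r=150):
    im=c['image'].astype(float)+1;q=np.log(im[...,2]/im[...,0]);q=cv2.GaussianBlur(q,(0,0),.8)
    m=(q>np.log(thr)).astype(np.uint8);k=np.zeros_like(m);k[max(0,int(v-r)):int(v+r),max(0,int(u-r)):int(u+r)]=1;m*=k
    m=cv2.morphologyEx(m,cv2.MORPH_OPEN,np.ones((op,op)))
    n,l,s,_=cv2.connectedComponentsWithStats(m);i=l[int(v),int(u)]
    p=max(cv2.findContours((l==i).astype(np.uint8),cv2.RETR_EXTERNAL,cv2.CHAIN_APPROX_NONE)[0],key=cv2.contourArea)[:,0]
    P=np.array([wplane(c,a,b,z)[:2] for a,b in p])
    (cx,cy),(a,b),th=cv2.minAreaRect((P*1000).astype(np.float32))
    if a<b:a,b,th=b,a,th+90
    return np.round([cx,cy,a,b,(th+90)%180-90],1),s[i]
E
python3 - <<'E'
from h import *
c=np.load('pics/w14.npy',allow_pickle=True).item()
for t in(1.2,1.3,1.4,1.5,1.6):
  print(t,wseg(c,325,150,.014,t,3),wseg(c,325,150,.014,t,15))
im=c['image'].astype(float)+1;q=im[...,2]/im[...,0];print(np.round(q[150,230:470:6],2))
E
```

```text
1.2 (array([425.1, 372.2, 417.1, 237.4,  54.2]), array([  175,     0,   300,   300, 42489], dtype=int32)) (array([399.2, 407.8, 444.3, 218.7,  34.2]), array([  175,     0,   300,   300, 42282], dtype=int32))
1.3 (array([488.2, 437. , 240.9, 192.4,  -7.8]), array([  296,    80,   179,   220, 27158], dtype=int32)) (array([488. , 437.1, 240. , 192.4,  -7.8]), array([  296,    81,   179,   219, 27035], dtype=int32))
1.4 (array([488.7, 437.3, 239.4, 191.7,  -8. ]), array([  297,    81,   178,   219, 26096], dtype=int32)) (array([429.5, 379.2, 138.2,  60.1,  -8. ]), array([ 297,   81,   62,  137, 7842], dtype=int32))
1.5 (array([489.1, 437.1, 236.4, 192.6,  -8.9]), array([  298,    82,   177,   218, 24413], dtype=int32)) (array([429. , 378.7, 135.9,  58.4,  -8.7]), array([ 298,   82,   60,  134, 6264], dtype=int32))
1.6 (array([489.4, 437.9, 239.3, 189. ,  -7.5]), array([  298,    82,   177,   218, 22469], dtype=int32)) (array([409.6, 382. ,  94.3,  57.5,  -8.9]), array([ 299,   83,   59,   94, 4607], dtype=int32))
[1.11 1.1  1.09 1.09 1.08 1.1  1.09 1.07 1.07 1.08 1.11 1.25 1.53 1.61
 1.88 1.84 1.67 1.71 2.1  1.98 1.75 1.81 1.34 1.86 1.84 1.96 1.93 2.05
 1.96 1.88 2.02 2.   1.99 1.99 2.03 1.71 2.04 2.03 2.03 2.04]
```

```bash
python3 - <<'E'
from h import *
S=np.load('pics/scene.npy',allow_pickle=True).item()
print('saucer',plane(S,469,354,.01), plane(S,443,350,.01))
to(.4817,.3706,.045,-8.6)
E
```

```text
saucer [0.56694102 0.5061703  0.01      ] [0.58920583 0.4345014  0.01      ]
at [484.3 350.  266.3] phi 170.34 units [ 0.24  0.65 11.09] roll -0.018 deg -1.06 t 35.1 j6 0.78
```

Request:
apply_moves:
  commands:
    - [0.06, 0.16, 1, -0.018]
    - [0.06, 0.16, 1, 0]
    - [0.06, 0.16, 1, 0]
    - [0.06, 0.17, 1, 0]
    - [0, 0, 1, 0]

```text
clock: 35.52
eef_pos: [0.4812, 0.3673, 0.1657]
tool_rot: [0.071, 0.997, 0.016, -0.001]
ft_force: [0.3, -0.3, -0.7]
grip_width: 0.0854
grasp_force: 0.0
```

Request:
apply_moves:
  commands:
    - [0, 0, 1, 0]
    - [0, 0, 1, 0]
    - [0, 0, 1, 0]
    - [0, 0, 1, 0]
    - [0, 0, 0.5, 0]

```text
clock: 35.93
eef_pos: [0.48, 0.3685, 0.0737]
tool_rot: [0.072, 0.997, 0.014, -0.003]
ft_force: [-0.6, -0.4, -1.0]
grip_width: 0.0853
grasp_force: 0.0
```

```bash
python3 - <<'E'
from h import *
c=snap('wrist','w15.png')
for t in(1.4,1.5):
  for op in (9,15): print(t,wseg(c,325,170,.014,t,op,170))
to(.4817,.3706,.0235,-8.6)
E
```

```text
1.4 (array([448.2, 416.4, 164.5, 138.4,  -8.2]), array([  258,    39,   237,   301, 54987], dtype=int32))
1.4 (array([448.2, 416.4, 164.5, 138.4,  -8.2]), array([  258,    39,   237,   301, 54944], dtype=int32))
1.5 (array([448.3, 416.5, 164.4, 138.1,  -8.1]), array([  258,    40,   237,   300, 53543], dtype=int32))
1.5 (array([448.3, 416.5, 164.4, 138.1,  -8.1]), array([  258,    40,   237,   300, 53435], dtype=int32))
at [479.2 367.9  72.4] phi 171.79 units [-0.13  0.09  2.45] roll 0.006 deg 0.39 t 36.0 j6 0.79
```

Request:
apply_moves:
  commands:
    - [-0.13, 0.12, 0.8, 0.004]
    - [0, 0, 0.8, 0]
    - [0, 0, 0.6, 0]
    - [0, 0, 0.22, 0]
    - [0, 0, 0, 0]

```text
clock: 36.4
eef_pos: [0.4829, 0.372, 0.0265]
tool_rot: [0.074, 0.997, 0.014, -0.003]
ft_force: [0.0, 0.3, 0.0]
grip_width: 0.0859
grasp_force: 0.0
```

Request:
apply_moves:
  commands:
    - [0, 0, 0, 0]
    - [0, 0, 0, 0]
    - [0, 0, 0, 0]
    - [0, 0, 0, 0]
    - [0, 0, 0, 0]
  claw: 0.35

```text
clock: 36.82
eef_pos: [0.4842, 0.3727, 0.0295]
tool_rot: [0.074, 0.997, 0.016, -0.001]
ft_force: [-1.0, -2.0, 4.9]
grip_width: 0.0566
grasp_force: 59.3
```

Request:
apply_moves:
  commands:
    - [0, 0, -0.3, 0]
    - [0, 0, -0.8, 0]
    - [0, 0, -1, 0]
    - [0, 0, -1, 0]
    - [0, 0, -1, 0]
  claw: 1

```text
clock: 37.23
eef_pos: [0.4835, 0.3699, 0.1107]
tool_rot: [0.074, 0.997, 0.015, -0.002]
ft_force: [0.7, -0.0, -1.6]
grip_width: 0.056
grasp_force: 63.6
```

Request:
apply_moves:
  commands:
    - [0, 0, -1, 0]
    - [0, -0.5, -1, 0]
    - [0, -0.8, 0, 0]
    - [0, -0.8, 0, 0]
    - [0, -0.8, 0, 0]

```text
clock: 37.65
eef_pos: [0.4752, 0.3112, 0.149]
tool_rot: [0.074, 0.997, 0.015, -0.001]
ft_force: [-0.1, 0.6, -1.5]
grip_width: 0.0561
grasp_force: 63.6
```

Request:
apply_moves:
  commands:
    - [0, -0.8, 0, 0]
    - [0, -0.8, 0, 0]
    - [0, -0.8, 0, 0]
    - [0, -0.8, 0, 0]
    - [0, -0.8, 0, 0]

```text
clock: 38.07
eef_pos: [0.4631, 0.2317, 0.146]
tool_rot: [0.074, 0.997, 0.015, -0.001]
ft_force: [1.0, 0.5, -0.7]
grip_width: 0.0564
grasp_force: 63.6
```

Request:
apply_moves:
  commands:
    - [0, -0.8, 0, 0]
    - [0, -0.8, 0, 0]
    - [0, -0.8, 0, 0]
    - [0, -0.8, 0, 0]
    - [0, -0.8, 0, 0]

```text
clock: 38.48
eef_pos: [0.4513, 0.1526, 0.1437]
tool_rot: [0.074, 0.997, 0.015, -0.001]
ft_force: [0.2, 0.7, -0.7]
grip_width: 0.0561
grasp_force: 63.6
```

Request:
apply_moves:
  commands:
    - [0, -0.8, 0, 0]
    - [0, -0.8, 0, 0]
    - [0, -0.8, 0, 0]
    - [0, -0.8, 0, 0]
    - [0, -0.8, 0, 0]

```text
clock: 38.9
eef_pos: [0.4395, 0.0735, 0.1414]
tool_rot: [0.074, 0.997, 0.015, -0.001]
ft_force: [0.5, 0.5, -0.7]
grip_width: 0.056
grasp_force: 63.6
```

Request:
apply_moves:
  commands:
    - [0, -0.8, 0, 0]
    - [0, -0.8, 0, 0]
    - [0, -0.8, 0, 0]
    - [0, -0.8, 0, 0]
    - [0, -0.8, 0, 0]

```text
clock: 39.32
eef_pos: [0.4277, -0.0057, 0.1391]
tool_rot: [0.074, 0.997, 0.015, -0.001]
ft_force: [-0.3, -1.3, -0.8]
grip_width: 0.0562
grasp_force: 63.6
```

```bash
python3 - <<'E'
from h import *
p,f,R,o=pose();to(.42,-.06,.16,1.7);print(o['joint_pos'],R[:,2],o['grip_width'])
E
```

```text
at [427.7  -5.7 139.1] phi 171.5 units [-0.01 -2.71 -1.13] roll -0.17 deg -10.2 t 39.3 j6 0.12
[-0.03286491  0.19080677 -0.37541877  1.00581261  0.02979256  0.11560009] [-2.61795360e-04  2.98128573e-02 -9.99555464e-01] 0.0562254781899577
```

Request:
apply_moves:
  commands:
    - [0, -0.9, 0, 0]
    - [0, -0.9, 0, 0]
    - [0, -0.9, 0, 0]
    - [0, 0, 0, 0.115]
    - [0, 0, 0, 0.115]

```text
clock: 39.73
eef_pos: [0.4197, -0.0593, 0.1374]
tool_rot: [0.197, 0.98, 0.014, -0.003]
ft_force: [-0.4, 0.3, -1.0]
grip_width: 0.0559
grasp_force: 63.7
```

Request:
apply_moves:
  commands:
    - [0, 0, 0, 0.115]
    - [0, 0, 0, 0.115]
    - [0, 0, 0, 0.115]
    - [0, 0, 0, 0.115]
    - [0, 0, 0, 0.115]

```text
clock: 40.15
eef_pos: [0.4199, -0.0584, 0.1375]
tool_rot: [0.478, 0.878, 0.013, -0.007]
ft_force: [0.6, 0.2, -1.4]
grip_width: 0.056
grasp_force: 63.7
```

Request:
apply_moves:
  commands:
    - [0, 0, 0, 0.115]
    - [0, 0, 0, 0.115]
    - [0, 0, 0, 0.115]
    - [0, 0, 0, 0.115]
    - [0, 0, 0, 0.115]

```text
clock: 40.57
eef_pos: [0.4199, -0.0584, 0.1374]
tool_rot: [0.717, 0.697, 0.01, -0.011]
ft_force: [-0.8, -0.1, -0.3]
grip_width: 0.0562
grasp_force: 63.7
```

Request:
apply_moves:
  commands:
    - [0, 0, 0, 0.115]
    - [0, 0, 0, 0.115]
    - [0, 0, 0, 0.115]
    - [0, 0, 0, 0.115]
    - [0, 0, 0, 0.115]

```text
clock: 40.98
eef_pos: [0.4198, -0.0583, 0.1374]
tool_rot: [0.892, 0.453, 0.006, -0.013]
ft_force: [-0.4, 0.4, -0.9]
grip_width: 0.0562
grasp_force: 63.7
```

Request:
apply_moves:
  commands:
    - [0, 0, 0, 0.115]
    - [0, 0, 0, 0.115]
    - [0, 0, 0, 0.115]
    - [0, 0, 0, 0.115]
    - [0, 0, 0, 0.115]

```text
clock: 41.4
eef_pos: [0.4198, -0.0583, 0.1374]
tool_rot: [0.986, 0.168, 0.002, -0.015]
ft_force: [-0.1, 0.0, -1.5]
grip_width: 0.0564
grasp_force: 63.7
```

Request:
apply_moves:
  commands:
    - [0, 0, 0, 0.115]
    - [0, 0, 0, 0.115]
    - [0, 0, 0, 0.06]
    - [0, 0, 0, 0]
    - [0, 0, 0, 0]

```text
clock: 41.82
eef_pos: [0.4198, -0.0583, 0.1372]
tool_rot: [1.0, 0.021, -0.0, -0.015]
ft_force: [0.3, 0.1, -1.0]
grip_width: 0.0556
grasp_force: 63.7
```

```bash
python3 - <<'E'
from h import *
p,f,R,o=pose();to(.43,-.023,.065,1.3);print(o['joint_pos'],R[:,2],o['grip_width'])
c=snap('wrist')
for z in(.128,.122):k=edges(c,range(80,260,15),(205,262),(365,425),z);print(np.polyval(k,[433,540]))
G=cv2.GaussianBlur(cv2.cvtColor(c['image'],cv2.COLOR_BGR2LAB)[...,1].astype(np.float32),(0,0),1)
d=np.diff(G[:,280:360].mean(1));e=310+np.argmin(d[310:385]);print('tile end',e)
E
```

```text
at [419.8 -58.3 137.2] phi 2.39 units [ 0.58 -1.64  3.66] roll 0.018 deg 1.09 t 41.8 j6 2.94
[-0.15744766  0.18861503 -0.38378027  1.00391508  0.02915554  2.9423892 ] [-8.72626402e-04  2.96550443e-02 -9.99559812e-01] 0.055575396348798746
width [66.9 66.6 65.9 55.1 54.9 54.8 55.5 55.2 55.3 55.4 55.6 55.1] ang -1.9306306945130443 line [-3.37086209e-02 -3.85223164e+01]
[-53.11814922 -56.72497166]
width [70.  69.7 69.  57.6 57.5 57.4 58.1 57.7 57.8 58.  58.2 57.7] ang -1.9306306945130216 line [-3.37086209e-02 -3.83758218e+01]
[-52.9716547  -56.57847714]
tile end 344
```

Request:
apply_moves:
  commands:
    - [0.1, -0.6, 0.8, 0.006]
    - [0.1, -0.6, 0.8, 0]
    - [0.1, -0.6, 0.8, 0]
    - [0, 0, 0.8, 0]
    - [0, 0, 0, 0]

```text
clock: 42.28
eef_pos: [0.422, -0.0195, 0.0715]
tool_rot: [1.0, 0.018, -0.003, -0.015]
ft_force: [-0.5, -0.4, -0.5]
grip_width: 0.056
grasp_force: 63.8
```

```bash
cat > n.py <<'E'
from h import *
import sys
zt=float(sys.argv[1]);rows=range(int(sys.argv[2]),int(sys.argv[3]),12)
p,f,R,o=pose();print(np.round(p*1000,1),round(f,2),'F',np.round(o['ft_force'],1),'tilt',np.round(R[:2,2],3),'w',round(o['grip_width'],4),'t',o['clock'],'j6',round(o['joint_pos'][5],3))
c=snap('wrist','n%d.png'%int(o['clock']*10));
im=c['image'].astype(np.float32)+1;q=cv2.GaussianBlur(np.log(im[...,2]/im[...,0]),(0,0),1);dx=np.diff(q,axis=1)
for v in rows:
    i=[u for u in range(130,540) if abs(dx[v,u])>.04 and abs(dx[v,u])==abs(dx[v,u-4:u+5]).max()]
    print(v,[(u,round(float(dx[v,u]),2),np.round(1000*wplane(c,u+.5,v,zt)[1],1)) for u in i])
np.save('pics/last.npy',c,allow_pickle=True)
E
python3 n.py .048 20 300
```

```text
[422.  -19.5  71.5] 2.07 F [-0.5 -0.4 -0.5] tilt [-0.007  0.03 ] w 0.056 t 42.2833 j6 3.04
20 [(154, 0.07, np.float64(52.8)), (169, -0.08, np.float64(45.8)), (197, 0.07, np.float64(33.4)), (231, -0.06, np.float64(19.2)), (387, 0.07, np.float64(-40.9)), (406, 0.05, np.float64(-48.3)), (470, -0.07, np.float64(-74.7)), (497, 0.07, np.float64(-86.8)), (512, -0.07, np.float64(-93.9)), (539, 0.08, np.float64(-107.6))]
32 [(154, 0.07, np.float64(52.3)), (169, -0.08, np.float64(45.4)), (197, 0.07, np.float64(33.0)), (231, -0.07, np.float64(18.9)), (388, 0.07, np.float64(-41.3)), (406, 0.06, np.float64(-48.3)), (470, -0.07, np.float64(-74.6)), (497, 0.08, np.float64(-86.7)), (512, -0.08, np.float64(-93.8)), (539, 0.08, np.float64(-107.4))]
44 [(153, 0.08, np.float64(52.4)), (168, -0.08, np.float64(45.5)), (204, 0.06, np.float64(29.7)), (497, 0.08, np.float64(-86.7)), (512, -0.09, np.float64(-93.8)), (539, 0.09, np.float64(-107.3))]
56 [(152, 0.08, np.float64(52.6)), (168, -0.07, np.float64(45.2)), (203, -0.11, np.float64(29.9)), (209, -0.07, np.float64(27.4)), (231, 0.17, np.float64(18.4)), (
[... 2497 characters left out ...]
t64(13.8)), (275, 0.05, np.float64(-0.5)), (337, 0.06, np.float64(-25.9)), (357, -0.06, np.float64(-34.0)), (390, -0.11, np.float64(-47.7)), (413, -0.04, np.float64(-57.4))]
272 [(159, 0.04, np.float64(52.4)), (242, 0.11, np.float64(13.6)), (337, 0.06, np.float64(-26.2)), (357, -0.06, np.float64(-34.4)), (390, -0.11, np.float64(-48.2)), (411, -0.05, np.float64(-57.2))]
284 [(158, 0.05, np.float64(53.6)), (243, 0.12, np.float64(13.3)), (337, 0.06, np.float64(-26.5)), (357, -0.06, np.float64(-34.8)), (389, -0.12, np.float64(-48.4)), (410, -0.06, np.float64(-57.5))]
296 [(159, 0.05, np.float64(53.9)), (242, 0.06, np.float64(14.0)), (247, 0.07, np.float64(11.8)), (385, -0.09, np.float64(-47.2))]
```

Request:
apply_moves:
  commands:
    - [0, 0.15, 0, 0.015]
    - [0, 0.15, 0, 0.015]
    - [0, 0, 0, 0]
    - [0, 0, 0, 0]
    - [0, 0, 0, 0]

```text
clock: 42.75
eef_pos: [0.4248, -0.0266, 0.0742]
tool_rot: [1.0, 0.001, -0.0, -0.015]
ft_force: [-0.2, 0.1, -1.2]
grip_width: 0.0564
grasp_force: 63.9
```

```bash
cat > n2.py <<'E'
from h import *
import sys
zt=float(sys.argv[1])
p,f,R,o=pose();print(np.round(p*1000,1),round(f,2),'F',np.round(o['ft_force'],1),'tilt',np.round(R[:2,2],3),'w',round(o['grip_width'],4),'t',o['clock'],'j6',round(o['joint_pos'][5],3))
c=snap('wrist');im=c['image'].astype(np.float32)+1;q=cv2.GaussianBlur(np.log(im[...,2]/im[...,0]),(0,0),1);dx=np.diff(q,axis=1)
P=[]
for v in range(int(sys.argv[2]),280,8):
    a=210+np.argmax(dx[v,210:265]);b=370+np.argmin(dx[v,370:410]);P.append([wplane(c,a+.5,v,zt)[:2]*1000,wplane(c,b+.5,v,zt)[:2]*1000])
P=np.array(P);w=np.linalg.norm(P[:,0]-P[:,1],axis=1);m=P.mean(1);k=np.polyfit(m[:,0],m[:,1],1)
print('w',np.round(w[[0,len(w)//2,-1]],1),'ang',np.degrees(np.arctan(k[0])),'y at 541',np.polyval(k,541),'res',np.abs(np.polyval(k,m[:,0])-m[:,1]).max(),m[0],m[-1])
E
python3 n2.py .05 72
```

```text
[424.8 -26.6  74.2] 0.09 F [-0.2  0.1 -1.2] tilt [-0.    0.03] w 0.0564 t 42.75 j6 3.058
w [61.2 61.7 62.2] ang 1.6343498689980087 y at 541 -22.05199893654803 res 0.15065554464906938 [522.6616256  -22.63637687] [441.33760961 -24.97032095]
```

Request:
apply_moves:
  commands:
    - [0, -0.05, 0, 0]
    - [0, 0, 0.5, 0]
    - [0, 0, 0.5, 0]
    - [0, 0, 0.4, 0]
    - [0, 0, 0, 0]

```text
clock: 43.22
eef_pos: [0.4233, -0.0243, 0.0444]
tool_rot: [1.0, 0.001, -0.002, -0.015]
ft_force: [-0.0, -0.9, -0.9]
grip_width: 0.0563
grasp_force: 64.1
```

```bash
python3 n2.py .028 80
```

```text
[423.3 -24.3  44.4] 0.13 F [-0.  -0.9 -0.9] tilt [-0.004  0.03 ] w 0.0563 t 43.2167 j6 3.063
w [58.5 58.6 58.8] ang 1.6622334232495561 y at 541 -19.98923285312849 res 0.16737416165069163 [516.62167137 -20.64874865] [442.83040265 -22.89467387]
```

Request:
apply_moves:
  commands:
    - [0, 0, 0.05, 0]
    - [0, 0, 0.05, 0]
    - [0, 0, 0, 0]
    - [0, 0, 0, 0]
    - [0, 0, 0, 0]

```text
clock: 43.68
eef_pos: [0.4246, -0.0244, 0.0439]
tool_rot: [1.0, 0.001, -0.001, -0.015]
ft_force: [0.5, 0.3, 0.0]
grip_width: 0.0562
grasp_force: 64.2
```

Request:
apply_moves:
  commands:
    - [0, 0, 0.05, 0]
    - [0, 0, 0.05, 0]
    - [0, 0, 0, 0]
    - [0, 0, 0, 0]
    - [0, 0, 0, 0]

```text
clock: 44.1
eef_pos: [0.4244, -0.0243, 0.0416]
tool_rot: [1.0, 0.001, -0.001, -0.015]
ft_force: [-0.6, -0.2, 1.0]
grip_width: 0.0561
grasp_force: 64.3
```

Request:
apply_moves:
  commands:
    - [0, 0.05, 0.05, 0]
    - [0, 0, 0, 0]
    - [0, 0, 0, 0]
    - [0, 0, 0, 0]
    - [0, 0, 0, 0]

```text
clock: 44.52
eef_pos: [0.4244, -0.0253, 0.0406]
tool_rot: [1.0, 0.001, -0.001, -0.015]
ft_force: [0.7, 1.4, 0.4]
grip_width: 0.0562
grasp_force: 64.3
```

Request:
apply_moves:
  commands:
    - [0, 0, 0.05, 0]
    - [0, 0, 0, 0]
    - [0, 0, 0, 0]
    - [0, 0, 0, 0]
    - [0, 0, 0, 0]

```text
clock: 44.93
eef_pos: [0.4243, -0.0252, 0.0396]
tool_rot: [1.0, 0.001, -0.001, -0.015]
ft_force: [0.3, 0.7, -0.1]
grip_width: 0.0561
grasp_force: 64.2
```

```bash
python3 n2.py .024 90
```

```text
[424.3 -25.2  39.6] 0.13 F [ 0.3  0.7 -0.1] tilt [-0.002  0.03 ] w 0.0561 t 44.9333 j6 3.06
w [59.7 59.  58.6] ang 1.794780361035422 y at 541 -20.69229802594476 res 0.13311847878683025 [513.90788811 -21.5870923 ] [443.3471427  -23.83307197]
```

Request:
apply_moves:
  commands:
    - [0, 0, 0.05, 0]
    - [0, 0, 0.05, 0]
    - [0, 0, 0, 0]
    - [0, 0, 0, 0]
    - [0, 0, 0, 0]

```text
clock: 45.4
eef_pos: [0.4242, -0.0251, 0.0375]
tool_rot: [1.0, 0.001, -0.001, -0.015]
ft_force: [0.0, 1.2, 1.3]
grip_width: 0.0561
grasp_force: 63.9
```

Request:
apply_moves:
  commands:
    - [0, 0, 0.05, 0]
    - [0, 0, 0.05, 0]
    - [0, 0, 0, 0]
    - [0, 0, 0, 0]
    - [0, 0, 0, 0]

```text
clock: 45.82
eef_pos: [0.4242, -0.0251, 0.0355]
tool_rot: [1.0, 0.001, -0.001, -0.015]
ft_force: [-1.1, 1.1, 1.2]
grip_width: 0.0562
grasp_force: 63.9
```

Request:
apply_moves:
  commands:
    - [0, 0, -0.07, 0]
    - [0.4, -0.01, 0, 0]
    - [0.4, -0.01, 0, 0]
    - [0.4, -0.01, 0, 0]
    - [0, 0, 0, 0]

```text
clock: 46.23
eef_pos: [0.4378, -0.0248, 0.0333]
tool_rot: [1.0, 0.001, -0.013, -0.014]
ft_force: [-16.6, -1.4, 2.3]
grip_width: 0.0559
grasp_force: 63.2
```

Request:
apply_moves:
  commands:
    - [0.3, -0.008, 0, 0]
    - [0.3, -0.008, 0, 0]
    - [0.3, -0.008, 0, 0]
    - [0, 0, 0, 0]
    - [0, 0, 0, 0]

```text
clock: 46.65
eef_pos: [0.4509, -0.0246, 0.0323]
tool_rot: [1.0, 0.0, -0.017, -0.014]
ft_force: [-25.5, -1.9, 6.5]
grip_width: 0.0563
grasp_force: 87.7
```

The tile has pitched nose-up in the grip from too much probing. I'll back out, flatten it on the table and re-grip it deeper.

Request:
apply_moves:
  commands:
    - [-0.6, 0, -0.1, 0]
    - [-0.7, 0, -0.1, 0]
    - [-0.7, 0, 0, 0]
    - [-0.7, 0, 0, 0]
    - [-0.7, 0, 0, 0]

```text
clock: 47.07
eef_pos: [0.3989, -0.0246, 0.0411]
tool_rot: [1.0, 0.001, -0.0, -0.015]
ft_force: [0.6, -0.4, -1.2]
grip_width: 0.056
grasp_force: 88.0
```

Request:
apply_moves:
  commands:
    - [0, 0, 0.1, 0]
    - [0, 0, 0.1, 0]
    - [0, 0, 0, 0]
    - [0, 0, 0, 0]
    - [0, 0, 0, 0]

```text
clock: 47.48
eef_pos: [0.3995, -0.0242, 0.037]
tool_rot: [1.0, 0.001, -0.0, -0.015]
ft_force: [0.6, 0.2, -0.9]
grip_width: 0.056
grasp_force: 88.0
```

Request:
apply_moves:
  commands:
    - [0, 0, 0.1, 0]
    - [0, 0, 0.1, 0]
    - [0, 0, 0, 0]
    - [0, 0, 0, 0]
    - [0, 0, 0, 0]

```text
clock: 47.9
eef_pos: [0.3982, -0.024, 0.033]
tool_rot: [1.0, 0.001, -0.001, -0.015]
ft_force: [-0.8, 0.5, -0.8]
grip_width: 0.0563
grasp_force: 88.0
```

```bash
python3 n2.py .014 100; python3 e.py
```

```text
[398.2 -24.   33. ] 0.12 F [-0.8  0.5 -0.8] tilt [-0.002  0.03 ] w 0.0563 t 47.9 j6 3.058
w [61.7 61.  60.6] ang 2.5445411953390287 y at 541 -16.37452765744092 res 0.15163783318954316 [484.41232701 -18.87857223] [415.00412813 -21.88728283]
[398.3 -24.   33. ] 0.13 F [-0.5  0.3 -0.7]
tile end 351 [387.09062555 -23.75431435]
mouth 288 [415.00636763  22.04604336] -0.062286377
mouth 252 [430.46836611 -57.03721016] -0.13362885
mouth 251 [430.91551034 -67.50561762] -0.100128174
```

Request:
apply_moves:
  commands:
    - [0, 0, 0.1, 0]
    - [0, 0, 0.1, 0]
    - [0, 0, 0.1, 0]
    - [0, 0, 0, 0]
    - [0, 0, 0, 0]

```text
clock: 48.42
eef_pos: [0.399, -0.0239, 0.0288]
tool_rot: [1.0, 0.001, 0.0, -0.015]
ft_force: [-4.7, 1.5, 19.0]
grip_width: 0.056
grasp_force: 91.5
```

Request:
apply_moves:
  commands:
    - [0, 0, 0, 0]
    - [0, 0, 0, 0]
    - [0, 0, 0, 0]
    - [0, 0, 0, 0]
    - [0, 0, 0, 0]
  claw: 0

```text
clock: 48.83
eef_pos: [0.3981, -0.0238, 0.0268]
tool_rot: [1.0, 0.001, -0.001, -0.015]
ft_force: [0.2, -0.5, 0.0]
grip_width: 0.0849
grasp_force: 0.0
```

```bash
python3 n2.py .014 100; python3 e.py
```

```text
[398.1 -23.8  26.8] 0.13 F [ 0.2 -0.5  0. ] tilt [-0.002  0.03 ] w 0.0849 t 48.8333 j6 3.059
w [58.5 58.3 58.3] ang 2.0436250933116593 y at 541 -17.68269885768688 res 0.14232036773448087 [483.65233921 -19.61529335] [417.37205682 -22.12811804]
[398.1 -23.8  26.8] 0.12 F [ 0.1 -1.2  0.6]
tile end 352 [390.58734858 -23.72360037]
mouth 291 [416.47014932  19.89657549] -0.041374207
mouth 259 [429.847498   -55.52830957] -0.14229584
mouth 256 [430.96912818 -65.44977418] -0.09044647
```

Request:
apply_moves:
  commands:
    - [0.22, 0, 0.1, -0.01]
    - [0.22, 0, 0.1, 0]
    - [0, 0, 0, 0]
    - [0, 0, 0, 0]
    - [0, 0, 0, 0]

```text
clock: 49.35
eef_pos: [0.407, -0.0236, 0.0229]
tool_rot: [1.0, 0.006, -0.001, -0.015]
ft_force: [-0.6, -0.3, -0.2]
grip_width: 0.0856
grasp_force: 0.0
```

Request:
apply_moves:
  commands:
    - [0, 0, 0, 0]
    - [0, 0, 0, 0]
    - [0, 0, 0, 0]
    - [0, 0, 0, 0]
    - [0, 0, 0, 0]
  claw: 0.35

```text
clock: 49.77
eef_pos: [0.4071, -0.0236, 0.0236]
tool_rot: [1.0, 0.006, -0.001, -0.015]
ft_force: [-1.4, 1.1, 6.5]
grip_width: 0.0582
grasp_force: 63.7
```

Request:
apply_moves:
  commands:
    - [0, 0, 0, 0]
    - [0, 0, -0.5, 0]
    - [0, 0, -0.7, 0]
    - [0, 0, -0.7, 0]
    - [0, 0, -0.4, 0]
  claw: 1

```text
clock: 50.18
eef_pos: [0.4074, -0.0251, 0.0701]
tool_rot: [1.0, 0.006, -0.0, -0.015]
ft_force: [-0.3, -0.2, 0.0]
grip_width: 0.0582
grasp_force: 64.6
```

Request:
apply_moves:
  commands:
    - [0.5, 0, 0, 0]
    - [0.5, 0, 0, 0]
    - [0, 0, 0, 0]
    - [0, 0, 0, 0]
    - [0, 0, 0, 0]

```text
clock: 50.6
eef_pos: [0.4264, -0.0247, 0.068]
tool_rot: [1.0, 0.006, -0.002, -0.015]
ft_force: [0.4, -0.0, -0.5]
grip_width: 0.058
grasp_force: 64.6
```

```bash
python3 n2.py .052 72; python3 e.py
```

```text
[426.4 -24.7  68. ] 0.73 F [ 0.4 -0.  -0.5] tilt [-0.004  0.03 ] w 0.058 t 50.6 j6 3.052
w [60.9 61.2 61.1] ang 2.0767075989902692 y at 541 -19.436751755354024 res 0.1702929141490266 [522.81906941 -20.16665302] [446.09447441 -23.04593763]
[426.2 -24.7  68.1] 0.73 F [-0.2  0.1 -1.1]
tile end 372 [377.97072572 -24.12017864]
mouth 278 [431.6846852   34.71029208] -0.040359497
mouth 247 [449.70210577 -65.82535679] -0.17786407
mouth 279 [434.08803909 -81.22641937] -0.100616455
```

Request:
apply_moves:
  commands:
    - [0, 0.04, 0, 0.006]
    - [0, 0, 0.5, 0]
    - [0, 0, 0.5, 0]
    - [0, 0, 0.5, 0]
    - [0, 0, 0, 0]

```text
clock: 51.12
eef_pos: [0.4254, -0.0246, 0.0374]
tool_rot: [1.0, 0.003, -0.003, -0.015]
ft_force: [0.1, 0.5, -1.6]
grip_width: 0.0582
grasp_force: 64.6
```

```bash
python3 n2.py .022 85
```

```text
[425.4 -24.6  37.4] 0.35 F [ 0.1  0.5 -1.6] tilt [-0.005  0.03 ] w 0.0582 t 51.1167 j6 3.058
w [60.6 61.  61.1] ang 1.7271550613612616 y at 541 -20.065880789049903 res 0.21063012641557322 [516.68296563 -20.7906456 ] [443.07795274 -23.12064562]
```

Request:
apply_moves:
  commands:
    - [0, 0.045, 0, 0]
    - [0.4, -0.01, 0, 0]
    - [0.4, -0.01, 0, 0]
    - [0.3, -0.007, 0, 0]
    - [0, 0, 0, 0]

```text
clock: 51.58
eef_pos: [0.448, -0.0249, 0.0384]
tool_rot: [1.0, 0.003, -0.003, -0.015]
ft_force: [-0.6, -0.2, -0.8]
grip_width: 0.0581
grasp_force: 64.6
```

Request:
apply_moves:
  commands:
    - [0.3, -0.007, 0, 0]
    - [0.3, -0.007, 0, 0]
    - [0.3, -0.007, 0, 0]
    - [0, 0, 0, 0]
    - [0, 0, 0, 0]

```text
clock: 52.0
eef_pos: [0.4683, -0.0243, 0.0391]
tool_rot: [1.0, 0.003, -0.0, -0.015]
ft_force: [0.4, -0.1, -1.2]
grip_width: 0.0577
grasp_force: 64.6
```

Request:
apply_moves:
  commands:
    - [0.3, -0.007, 0.02, 0]
    - [0.3, -0.007, 0.02, 0]
    - [0.3, -0.007, 0.02, 0]
    - [0.3, -0.007, 0, 0]
    - [0, 0, 0, 0]

```text
clock: 52.42
eef_pos: [0.4931, -0.0236, 0.0379]
tool_rot: [1.0, 0.003, 0.0, -0.015]
ft_force: [0.6, -0.4, -0.5]
grip_width: 0.0579
grasp_force: 64.6
```

Request:
apply_moves:
  commands:
    - [0.3, -0.007, 0, 0]
    - [0.3, -0.007, 0, 0]
    - [0.2, -0.004, 0, 0]
    - [0.1, 0, 0, 0]
    - [0, 0, 0, 0]

```text
clock: 52.83
eef_pos: [0.5098, -0.0231, 0.0377]
tool_rot: [1.0, 0.003, -0.001, -0.015]
ft_force: [0.9, 0.1, -1.3]
grip_width: 0.0577
grasp_force: 64.6
```

```bash
python3 e.py
```

```text
[509.8 -23.1  37.7] 0.37 F [ 0.9  0.1 -1.3]
tile end 372 [484.41763144 -22.92092275]
mouth 250 [539.97422858  23.1684984 ] -2.91893
mouth 248 [542.11613989 -57.0477912 ] -6.85495
mouth 247 [542.64308895 -67.87267501] -5.6799316
```

Request:
apply_moves:
  commands:
    - [0.2, -0.004, 0, 0]
    - [0.2, -0.004, 0, 0]
    - [0.2, -0.004, 0, 0]
    - [0, 0, 0, 0]
    - [0, 0, 0, 0]

```text
clock: 53.3
eef_pos: [0.5214, -0.0228, 0.0377]
tool_rot: [1.0, 0.003, -0.001, -0.015]
ft_force: [-0.3, 0.3, -1.4]
grip_width: 0.0577
grasp_force: 64.6
```

Request:
apply_moves:
  commands:
    - [0, 0, 0, 0]
    - [0, 0, 0, 0]
    - [0, 0, 0, 0]
    - [0, 0, 0, 0]
    - [0, 0, 0, 0]
  claw: 0.1

```text
clock: 53.72
eef_pos: [0.5211, -0.0228, 0.0377]
tool_rot: [1.0, 0.003, -0.001, -0.015]
ft_force: [-0.0, -0.0, -0.7]
grip_width: 0.0769
grasp_force: 0.0
```

Request:
apply_moves:
  commands:
    - [-0.3, 0.007, 0, 0]
    - [-0.3, 0.007, 0, 0]
    - [0, 0, 0, 0]
    - [0, 0, 0, 0]
    - [0, 0, 0, 0]

```text
clock: 54.13
eef_pos: [0.509, -0.0232, 0.0378]
tool_rot: [1.0, 0.003, -0.001, -0.015]
ft_force: [-0.1, 0.5, -0.1]
grip_width: 0.0769
grasp_force: 0.0
```

Request:
apply_moves:
  commands:
    - [0, 0, 0, 0]
    - [0, 0, 0, 0]
    - [0, 0, 0, 0]
    - [0, 0, 0, 0]
    - [0, 0, 0, 0]
  claw: 1

```text
clock: 54.55
eef_pos: [0.5093, -0.0233, 0.038]
tool_rot: [1.0, 0.003, -0.001, -0.015]
ft_force: [-1.8, -0.7, 4.8]
grip_width: 0.0577
grasp_force: 62.7
```

```bash
python3 e.py; python3 -c "
from h import *
print(bot.get_obs()['grip_width'])"
```

```text
[509.3 -23.3  38. ] 0.36 F [-1.8 -0.7  4.8]
tile end 346 [497.30532411 -22.91413897]
mouth 249 [539.78143406  23.14194636] -3.0325928
mouth 246 [542.28344488 -57.1902852 ] -6.61734
mouth 246 [542.42927057 -68.06785479] -5.908661
0.05755011591550424
```

Request:
apply_moves:
  commands:
    - [0.15, -0.003, 0, 0]
    - [0.15, -0.003, 0, 0]
    - [0.1, 0, 0, 0]
    - [0, 0, 0, 0]
    - [0, 0, 0, 0]

```text
clock: 55.02
eef_pos: [0.5146, -0.0229, 0.0378]
tool_rot: [1.0, 0.003, -0.003, -0.015]
ft_force: [-7.9, -0.1, 12.3]
grip_width: 0.0578
grasp_force: 63.6
```

Request:
apply_moves:
  commands:
    - [0.1, 0, 0, 0]
    - [0.1, 0, 0, 0]
    - [0, 0, 0, 0]
    - [0, 0, 0, 0]
    - [0, 0, 0, 0]

```text
clock: 55.43
eef_pos: [0.5178, -0.0228, 0.0379]
tool_rot: [1.0, 0.003, -0.004, -0.015]
ft_force: [-9.7, 0.4, 14.7]
grip_width: 0.0579
grasp_force: 63.9
```

Request:
apply_moves:
  commands:
    - [0.05, 0, 0, 0]
    - [0.05, 0, 0, 0]
    - [0, 0, 0, 0]
    - [0, 0, 0, 0]
    - [0, 0, 0, 0]

```text
clock: 55.85
eef_pos: [0.5192, -0.0228, 0.038]
tool_rot: [1.0, 0.003, -0.004, -0.015]
ft_force: [-10.3, 0.6, 15.6]
grip_width: 0.0575
grasp_force: 64.0
```

```bash
python3 e.py
```

```text
[519.2 -22.8  38. ] 0.37 F [-10.3   0.6  15.6]
tile end 346 [507.13396328 -22.42079523]
mouth 273 [539.89834566  24.55041216] -3.240448
mouth 271 [542.4254276  -57.50268275] -7.4933167
mouth 271 [542.4473265  -68.62239419] -5.908127
```

Request:
apply_moves:
  commands:
    - [0.08, 0, 0, 0]
    - [0.08, 0, 0, 0]
    - [0, 0, 0, 0]
    - [0, 0, 0, 0]
    - [0, 0, 0, 0]

```text
clock: 56.32
eef_pos: [0.5202, -0.0227, 0.0379]
tool_rot: [1.0, 0.003, -0.007, -0.015]
ft_force: [-16.6, 0.6, 20.6]
grip_width: 0.0576
grasp_force: 64.6
```

Request:
apply_moves:
  commands:
    - [0.08, 0, 0, 0]
    - [0.08, 0, 0, 0]
    - [0, 0, 0, 0]
    - [0, 0, 0, 0]
    - [0, 0, 0, 0]

```text
clock: 56.73
eef_pos: [0.5204, -0.0227, 0.0379]
tool_rot: [1.0, 0.003, -0.009, -0.015]
ft_force: [-24.2, -0.8, 27.7]
grip_width: 0.0573
grasp_force: 65.5
```

```bash
python3 e.py
```

```text
[520.4 -22.7  37.9] 0.35 F [-24.2  -0.8  27.7]
tile end 346 [508.24851645 -22.38450413]
mouth 276 [539.92198316  24.59332419] -3.2071075
mouth 274 [542.48167069 -57.50551619] -4.7658844
mouth 274 [542.48433238 -68.63177974] -4.766144
```

Request:
apply_moves:
  commands:
    - [0, 0, 0, 0]
    - [0, 0, 0, 0]
    - [0, 0, 0, 0]
    - [0, 0, -0.5, 0]
    - [0, 0, -1, 0]
  claw: 0.1

```text
clock: 57.2
eef_pos: [0.528, -0.0237, 0.0658]
tool_rot: [1.0, 0.003, -0.003, -0.015]
ft_force: [0.5, -0.2, -0.3]
grip_width: 0.0763
grasp_force: 0.0
```

Request:
apply_moves:
  commands:
    - [0, 0, -1, 0]
    - [0, 0, -1, 0]
    - [0, 0, -1, 0]
    - [0, 0, -1, 0]
    - [0, 0, -1, 0]
  claw: 0

```text
clock: 57.62
eef_pos: [0.5303, -0.0268, 0.1692]
tool_rot: [1.0, 0.003, -0.0, -0.015]
ft_force: [-0.2, -0.3, -0.6]
grip_width: 0.0854
grasp_force: 0.0
```

Request:
apply_moves:
  commands:
    - [0, 0, -1, 0]
    - [0, 0, -1, 0]
    - [0, 0, -1, 0]
    - [0, 0, -1, 0]
    - [0, 0, 0, 0]

```text
clock: 58.03
eef_pos: [0.5326, -0.0294, 0.2526]
tool_rot: [1.0, 0.003, 0.004, -0.015]
ft_force: [2.0, 0.8, 0.4]
grip_width: 0.0854
grasp_force: 0.0
```

```bash
python3 - <<'E'
from h import *
to(.676,-.017,.2,0)
c=snap('wrist','w20.png');np.save('pics/w20.npy',c,allow_pickle=True)
cv2.imwrite('pics/c20.png',cv2.resize(c['image'][0:330],(800,412)))
E
```

```text
at [532.6 -29.4 252.6] phi 0.36 units [ 7.15 -0.5   2.7 ] roll 0.006 deg 0.36 t 58.0 j6 3.06
```

View pics/w20.png

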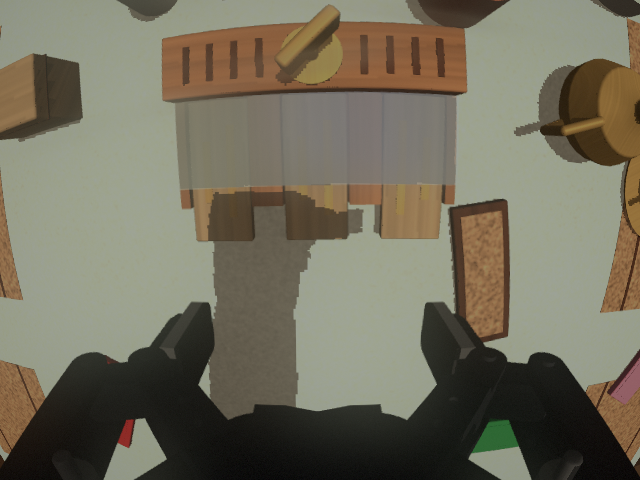

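All three tiles stick out equally, so they're home. The key wing runs from about (280,58) to (336,12), over its round base at (313,55). The board is at (481,270).

```bash
python3 - <<'E'
from h import *
c=np.load('pics/w20.npy',allow_pickle=True).item()
g=lambda u,v,z:np.round(1000*wplane(c,u,v,z)[:2],1)
for a in((277,49),(325,6),(339,12),(283,64),(282,68)): print(a,g(*a,.124))
print('base disc',g(313,56,.062))
print('board',wrect(c,481,270,.012,r=90))
im=c['image'];lab=cv2.cvtColor(im,cv2.COLOR_BGR2LAB).astype(int)
m=((lab[...,2]-lab[...,1]>25)).astype(np.uint8);m[80:]=0;m[:,:260]=0;m[:,350:]=0
for v in range(4,76,5): print(v,''.join('%4d'%x for x in lab[v,270:350:4,0]),'|',''.join('%3d'%x for x in (lab[v,270:350:4,2]-lab[v,270:350:4,1])))
E
```

```text
(277, 49) [664.9   2.2]
(325, 6) [695.9 -29.4]
(339, 12) [691.5 -38.7]
(283, 64) [654.1  -1.9]
(282, 68) [651.4  -1.3]
base disc [673.2 -19.2]
board [ 473.1 -170.7  207.   131.7   11. ]
4  162 161 161 162 161 161 162 161 161 162 160 161 161 160 161 151 161 160 160 161 |  14 13 14 13 12 13 13 13 15 17 15 13 15 12 11 14 13 14 14 13
9  161 162 161 162 162 162 163 163 162 161 162 161 162 125 130 135 135 161 160 160 |  16 13 13 14 13 13 16 11 13 15 14 14 14 15 20 23 22 14 14 16
14  162 163 162 162 163 162 163 162 162 163 162 163 114 131 136 138 138 110 161 162 |  14 15 13 11 12 13 14 14 13 15 13 14 19 23 26 28 28 17 11 13
19  163 164 164 163 163 162 163 164 164 163 159 119 132 136 138 129  84  68 163 163 |  14 13 10 12 14 16 14 16 11 15 13 21 24 28 31 24 15 11 12 13
24  128 104 107 103 106 106 108 109 109  99 125 133 136 140 119  68  65  61 109 108 |  13 11 12 11 11 12 11 12 11 14 24 27 28 32 23 10 11 11 11 12
29  114 115 114 113 113 113 117 139 107 129 136 138 139 108  61  59  61 109 109 110 |  12 13 12 11 13 13 15 31 20 24 28 30 31 20 11 10 10 12 12 11
34  112 113 112 112 112 139 138 11
[... 588 characters left out ...]
6  86  83  83  83 112 139 139 138 139 142 135 115 |  11 13 18 24 26 29 24 14 13 11 12 13 22 31 31 30 30 33 27 12
59  112  99 122 135 136 124  88  83  83  85  81  97 139 139 140 139 139 142 111 116 |  12 12 20 27 28 21 12 11 12 12 12 17 31 31 32 31 31 33 15 12
64  116 117  82 113 116  85  82  81  92 124 138 137 139 139 139 138 139 141 116 117 |  12 12 11 18 20 12 11 12 14 26 29 29 30 31 31 31 31 33 13 12
69  118 118 118  80  80  80  81  92  93 136 136 137 139 140 141 139 140 108 118 117 |  13 11 12 10 10 11 11 15 14 28 28 30 31 31 32 30 32 17 13 12
74  116 116  85  86  85  80  91  90 138 138 138 140 142 143 143 141 117 117 117 118 |  12 12  9  8  9 10 14 15 30 30 30 31 34 34 34 33 20 12 13 13
```

```bash
python3 - <<'E'
from h import *
c=np.load('pics/w20.npy',allow_pickle=True).item()
g=lambda u,v,z=.124:1000*wplane(c,u,v,z)[:2]
a,b=g(324,19),g(288.5,54);d=a-b;print(a,b,np.degrees(np.arctan2(d[1],d[0])));e,f=g(331.5,7.5),g(282.5,65);print(e,f,(e+f)/2,np.linalg.norm(e-f))
m=((c['image'].astype(float)[...,2]>0)).astype(int)
# board by brightness-robust ratio
for t in(1.3,1.5):
  for op in(3,7): print(wseg(c,481,270,.012,t,op,100))
E
```

```text
[686.1031373  -28.79019275] [661.06702713  -5.5001523 ] -42.93074919716026
[694.77191523 -33.74102098] [653.44045753  -1.59243612] [674.10618638 -17.66672855] 52.362399721887066
(array([ 461.3, -205.4,  170.7,   69. ,   11.1]), array([ 449,  199,   61,  144, 7355], dtype=int32))
(array([ 461.3, -205.5,  170.6,   68.5,   11. ]), array([ 449,  200,   61,  142, 7326], dtype=int32))
(array([ 461.2, -206.2,  168.7,   65.9,   11. ]), array([ 452,  201,   58,  141, 6897], dtype=int32))
(array([ 461.2, -206.2,  168.7,   65.9,   11. ]), array([ 452,  201,   58,  140, 6891], dtype=int32))
```

Request:
apply_moves:
  commands:
    - [0, 0, 0, -0.115]
    - [0, 0, 0, -0.115]
    - [0, 0, 0, -0.115]
    - [0, 0, 0, -0.115]
    - [0, 0, 0, -0.115]

```text
clock: 58.5
eef_pos: [0.5295, -0.0291, 0.2462]
tool_rot: [0.953, 0.302, 0.003, -0.015]
ft_force: [0.3, -1.9, -0.3]
grip_width: 0.0852
grasp_force: 0.0
```

Request:
apply_moves:
  commands:
    - [0, 0, 0, -0.115]
    - [0, 0, 0, -0.115]
    - [0, 0, 0, -0.115]
    - [0, 0, 0, -0.115]
    - [0, 0, 0, -0.115]

```text
clock: 58.92
eef_pos: [0.5295, -0.0291, 0.2462]
tool_rot: [0.821, 0.571, 0.007, -0.013]
ft_force: [-0.1, -0.1, 1.1]
grip_width: 0.085
grasp_force: 0.0
```

Request:
apply_moves:
  commands:
    - [0, 0, 0, -0.115]
    - [0, 0, 0, -0.115]
    - [0, 0, 0, -0.115]
    - [0, 0, 0, -0.115]
    - [0, 0, 0, -0.115]

```text
clock: 59.33
eef_pos: [0.5295, -0.0291, 0.2462]
tool_rot: [0.614, 0.789, 0.011, -0.011]
ft_force: [0.7, 1.0, -0.7]
grip_width: 0.0852
grasp_force: 0.0
```

Request:
apply_moves:
  commands:
    - [0, 0, 0, -0.115]
    - [0, 0, 0, -0.115]
    - [0, 0, 0, -0.115]
    - [0, 0, 0, -0.115]
    - [0, 0, 0, -0.115]

```text
clock: 59.75
eef_pos: [0.5295, -0.0291, 0.2462]
tool_rot: [0.353, 0.936, 0.013, -0.007]
ft_force: [0.8, -0.2, 0.5]
grip_width: 0.0854
grasp_force: 0.0
```

Request:
apply_moves:
  commands:
    - [0, 0, 0, -0.115]
    - [0, 0, 0, -0.115]
    - [0, 0, 0, -0.115]
    - [0, 0, 0, -0.115]
    - [0, 0, 0, -0.115]

```text
clock: 60.17
eef_pos: [0.5295, -0.0291, 0.2462]
tool_rot: [0.059, 0.998, 0.015, -0.003]
ft_force: [0.7, -0.4, -0.0]
grip_width: 0.0851
grasp_force: 0.0
```

Request:
apply_moves:
  commands:
    - [0, 0, 0, -0.115]
    - [0, 0, 0, -0.115]
    - [0, 0, 0, -0.115]
    - [0, 0, 0, -0.115]
    - [0, 0, 0, -0.115]

```text
clock: 60.58
eef_pos: [0.5295, -0.0291, 0.2462]
tool_rot: [-0.239, 0.971, 0.015, 0.002]
ft_force: [-0.5, 0.0, -0.1]
grip_width: 0.0854
grasp_force: 0.0
```

Request:
apply_moves:
  commands:
    - [0, 0, 0, -0.115]
    - [0, 0, 0, -0.115]
    - [0, 0, 0, -0.115]
    - [0, 0, 0, -0.115]
    - [0, 0, 0, -0.115]

```text
clock: 61.0
eef_pos: [0.5295, -0.0291, 0.2462]
tool_rot: [-0.517, 0.856, 0.014, 0.006]
ft_force: [-0.2, 0.8, -0.2]
grip_width: 0.0857
grasp_force: 0.0
```

Request:
apply_moves:
  commands:
    - [0, 0, 0, -0.115]
    - [0, 0, 0, -0.115]
    - [0, 0, 0, -0.115]
    - [0, 0, 0, -0.115]
    - [0, 0, 0, -0.115]

```text
clock: 61.42
eef_pos: [0.5295, -0.0291, 0.2462]
tool_rot: [0.747, -0.664, -0.011, -0.01]
ft_force: [0.1, 0.1, -0.0]
grip_width: 0.0857
grasp_force: 0.0
```

Request:
apply_moves:
  commands:
    - [0, 0, 0, -0.115]
    - [0, 0, 0, -0.115]
    - [0, 0, 0, -0.115]
    - [0, 0, 0, -0.115]
    - [0, 0, 0, -0.115]

```text
clock: 61.83
eef_pos: [0.5295, -0.0291, 0.2462]
tool_rot: [0.911, -0.413, -0.008, -0.013]
ft_force: [0.1, 0.3, 0.4]
grip_width: 0.0857
grasp_force: 0.0
```

```bash
python3 - <<'E'
from h import *
p,f,R,o=pose();print(R[:,2]);to(.675,-.0175,.2,-42)
E
```

```text
[-0.00374408  0.02990945 -0.9995456 ]
at [529.5 -29.1 246.2] phi -48.78 units [ 4.41 -5.82  2.3 ] roll -0.113 deg -6.78 t 61.8 j6 -2.36
```

Request:
apply_moves:
  commands:
    - [0.55, -0.73, 0, 0]
    - [0.55, -0.73, 0, 0]
    - [0.55, -0.73, 0, 0]
    - [0.55, -0.73, 0, 0]
    - [0.55, -0.73, 0, 0]

```text
clock: 62.25
eef_pos: [0.6215, -0.0229, 0.2461]
tool_rot: [0.909, -0.416, -0.008, -0.013]
ft_force: [0.3, -0.4, 0.2]
grip_width: 0.0855
grasp_force: 0.0
```

Request:
apply_moves:
  commands:
    - [0.55, -0.73, 0, 0]
    - [0.55, -0.73, 0.7, 0]
    - [0.55, -0.73, 0.8, 0]
    - [0, 0, 0.8, -0.06]
    - [0, 0, 0, -0.053]

```text
clock: 62.67
eef_pos: [0.6742, -0.0176, 0.1947]
tool_rot: [0.933, -0.36, -0.011, -0.012]
ft_force: [-0.8, -0.5, -0.9]
grip_width: 0.0853
grasp_force: 0.0
```

```bash
python3 - <<'E'
from h import *
p,f,R,o=pose();print(R[:,2]);to(.675,-.0175,.109,-42)
c=snap('wrist','w21.png');np.save('pics/w21.npy',c,allow_pickle=True)
lab=cv2.cvtColor(c['image'],cv2.COLOR_BGR2LAB).astype(int)
m=((lab[...,2]-lab[...,1])>19)&(lab[...,2]>140)
m[:, :215]=0;m[:,425:]=0
n,l,s,ce=cv2.connectedComponentsWithStats(m.astype(np.uint8))
for i in range(1,n):
    if s[i,4]>300: print(s[i],np.round(ce[i]))
for z in (.124,.106):
    K=np.array(c['camera_matrix']);q=np.array(c['R'])@np.array([.675,-.0175,z])+np.array(c['t']);th=np.arctan2(np.hypot(*q[:2]),q[2]);ss=th/np.hypot(*q[:2]);print('pred key px',K[0,2]+K[0,0]*q[0]*ss,K[1,2]+K[1,1]*q[1]*ss)
for v in range(200,400,10): print(v,''.join('%4d'%x for x in lab[v,216:424:8,0]))
E
```

```text
[-0.01133399  0.03015955 -0.99948084]
at [674.2 -17.6 194.7] phi -42.16 units [0.15 0.04 4.28] roll -0.003 deg -0.16 t 62.7 j6 -2.44
[ 215    4  107  180 5975] [261.  88.]
[ 287  195   69   43 1381] [329. 217.]
pred key px 318.47937988180286 264.93963912931747
pred key px 318.8063462054465 253.6480259865603
200  180 182 181 181 181 181 180 180 170  86 127 150  97  93 148 140 126 124 125 127  81 130 130 123 124 141
210  182 182 182 181 182 181 181  80 100 131 111 147  79  81  86 147 148 123 128 128 131 129 124 113 139 138
220  182 182 182 181 182 181  71 116  82  87  87  85 137 144 108 145 146 148 128 128 120 123 138 137 138 140
230  182 116 117 181 118  70  79  78  77  87  83  85 136 143 105  90 145 144 129 120 119 136 138 138 137 137
240  182 115 113 102  68  79  77  75  73  83  83  82  80  79  69  82  83  82  72 131 140 141 136 138 138 138
250  181 179  70  75  78  77  74  72  73  72  81  80  78  79  65  81  81  71 141 141 140 140 141 135 136 137
260  181  71  78  79  75  74  52  68  69  66  66  79  78  79  68  82  68 141 142 140 141 141 140 140 138 136
270   70  80  79  76  73  73
[... 688 characters left out ...]
41 136 135 136 136 138 138 136  88 146 141 133
340  125 127 119 124  76 130 141 142 141 140 141 139 140 140 140 139 137 136 137 136 136  76  59  76 139 140
350  178 122 126 162 163 136 131 140 142 142 140 142 141 139 141 139 140 140 136  70  71  71 108 110  74  82
360  178 178 178 179 180 179 136 138 131 141 143 141 140 141 138 139 139 107  77  66  90 109 111 108 110  68
370  178 178 179 179 179 179 179 174 135 131 140 142 141 140 138 137  79  79  79  77  73  93 109 110 109 109
380  178 178 179 179 179 179 179 179 179 135 136 131 140 141  83  77  81  76  79  77  75  73 111 108 106 110
390  177 178 178 179 179 179 179 179 179 179 179 140  87 121  85  81  76  77  76  73  75 107 107 110 109 106
```

The wing appears as a vertical strip at u≈305–328, aligned with the jaws and centred. I'll descend and grip.

Request:
apply_moves:
  commands:
    - [0.07, 0.02, 0.8, 0]
    - [0.07, 0.02, 0.8, 0]
    - [0, 0, 0.8, 0]
    - [0, 0, 0.8, 0]
    - [0, 0, 0.8, 0]

```text
clock: 63.13
eef_pos: [0.6769, -0.018, 0.1203]
tool_rot: [0.932, -0.362, -0.006, -0.013]
ft_force: [0.5, -0.2, 0.0]
grip_width: 0.0851
grasp_force: 0.0
```

Request:
apply_moves:
  commands:
    - [0, 0, 0.2, 0]
    - [0, 0, 0, 0]
    - [0, 0, 0, 0]
    - [0, 0, 0, 0]
    - [0, 0, 0, 0]

```text
clock: 63.55
eef_pos: [0.678, -0.018, 0.1191]
tool_rot: [0.932, -0.361, -0.005, -0.014]
ft_force: [0.0, -0.6, -0.2]
grip_width: 0.0852
grasp_force: 0.0
```

```bash
python3 - <<'E'
from h import *
p,f,R,o=pose();print(R[:,2],o['ft_force']);to(.675,-.0175,.109,-42)
E
```

```text
[ 8.78417489e-04  2.96502087e-02 -9.99559950e-01] [ 0.04841802 -0.56347787 -0.23740993]
at [678.  -18.  119.1] phi -42.36 units [-0.12  0.09  0.51] roll -0.006 deg -0.36 t 63.5 j6 -2.44
```

Request:
apply_moves:
  commands:
    - [0, 0, 0, 0]
    - [0, 0, 0, 0]
    - [0, 0, 0, 0]
    - [0, 0, 0, 0]
    - [0, 0, 0, 0]
  claw: 1

```text
clock: 63.97
eef_pos: [0.6771, -0.0179, 0.1177]
tool_rot: [0.932, -0.361, -0.006, -0.014]
ft_force: [-0.6, 0.5, -0.1]
grip_width: 0.0255
grasp_force: 0.0
```

Request:
apply_moves:
  commands:
    - [0, 0, 0, 0]
    - [0, 0, 0, 0]
    - [0, 0, 0, 0]
    - [0, 0, 0, 0]
    - [0, 0, 0, 0]

```text
clock: 64.38
eef_pos: [0.6765, -0.0185, 0.1177]
tool_rot: [0.932, -0.361, -0.007, -0.013]
ft_force: [-2.7, -2.4, 4.5]
grip_width: 0.0111
grasp_force: 59.9
```

Request:
apply_moves:
  commands:
    - [0, 0, 0, 0.1]
    - [0, 0, 0, 0.1]
    - [0, 0, 0, 0.1]
    - [0, 0, 0, 0.1]
    - [0, 0, 0, 0.1]

```text
clock: 64.8
eef_pos: [0.6762, -0.0188, 0.1177]
tool_rot: [0.805, -0.592, -0.01, -0.01]
ft_force: [-4.6, -3.7, 4.0]
grip_width: 0.0108
grasp_force: 59.9
```

Request:
apply_moves:
  commands:
    - [0, 0, 0, 0.1]
    - [0, 0, 0, 0.1]
    - [0, 0, 0, 0.1]
    - [0, 0, 0, 0.1]
    - [0, 0, 0, 0.1]

```text
clock: 65.22
eef_pos: [0.6759, -0.0189, 0.1177]
tool_rot: [-0.625, 0.781, 0.012, 0.007]
ft_force: [-8.7, -3.1, 4.6]
grip_width: 0.0108
grasp_force: 59.7
```

Request:
apply_moves:
  commands:
    - [0, 0, 0, 0.1]
    - [0, 0, 0, 0.1]
    - [0, 0, 0, 0.1]
    - [0, 0, 0, 0.1]
    - [0, 0, 0, 0.1]

```text
clock: 65.63
eef_pos: [0.6755, -0.0188, 0.1177]
tool_rot: [-0.401, 0.916, 0.014, 0.003]
ft_force: [-9.7, -1.6, 5.2]
grip_width: 0.011
grasp_force: 60.6
```

```bash
python3 - <<'E'
from h import *
p,f,R,o=pose();print(np.round(p,4),f,np.round(o['ft_force'],1),np.round(o['ft_torque'],2),o['grip_width'],o['joint_pos'][5],R[:,2])
E
```

```text
[ 0.6755 -0.0188  0.1177] -132.66677504653796 [-9.7 -1.6  5.2] [-1.26  0.78  0.17] 0.011022154804811638 -0.865724123264464 [-0.00465992  0.02799441 -0.99959722]
```

Request:
apply_moves:
  commands:
    - [0, 0, 0, 0.1]
    - [0, 0, 0, 0.1]
    - [0, 0, 0, 0.1]
    - [0, 0, 0, 0.1]
    - [0, 0, 0, 0.1]

```text
clock: 66.05
eef_pos: [0.6751, -0.0184, 0.1176]
tool_rot: [-0.151, 0.988, 0.014, -0.001]
ft_force: [-9.5, -1.3, 4.9]
grip_width: 0.0109
grasp_force: 62.3
```

Request:
apply_moves:
  commands:
    - [0, 0, 0, 0.1]
    - [0, 0, 0, 0.1]
    - [0, 0, 0, 0.1]
    - [0, 0, 0, 0.1]
    - [0, 0, 0, 0.1]

```text
clock: 66.47
eef_pos: [0.6749, -0.0178, 0.1175]
tool_rot: [0.11, 0.994, 0.014, -0.005]
ft_force: [-9.8, 0.4, 5.7]
grip_width: 0.0113
grasp_force: 62.0
```

Request:
apply_moves:
  commands:
    - [0, 0, 0, 0.1]
    - [0, 0, 0, 0.1]
    - [0, 0, 0, 0.1]
    - [0, 0, 0, 0.1]
    - [0, 0, 0, 0.1]

```text
clock: 66.88
eef_pos: [0.6752, -0.0173, 0.1174]
tool_rot: [0.363, 0.932, 0.013, -0.008]
ft_force: [-6.9, 0.2, 4.7]
grip_width: 0.0108
grasp_force: 60.9
```

Request:
apply_moves:
  commands:
    - [0, 0, 0, 0.1]
    - [0, 0, 0, 0.1]
    - [0, 0, 0, 0.1]
    - [0, 0, 0, 0.1]
    - [0, 0, 0, 0.1]

```text
clock: 67.3
eef_pos: [0.6756, -0.017, 0.1174]
tool_rot: [0.592, 0.806, 0.011, -0.011]
ft_force: [-6.3, 1.2, 5.9]
grip_width: 0.0113
grasp_force: 61.2
```

Request:
apply_moves:
  commands:
    - [0, 0, 0, 0.08]
    - [0, 0, 0, 0.08]
    - [0, 0, 0, 0.08]
    - [0, 0, 0, 0.08]
    - [0, 0, 0, 0.08]

```text
clock: 67.72
eef_pos: [0.676, -0.017, 0.1176]
tool_rot: [0.744, 0.668, 0.009, -0.013]
ft_force: [-7.0, -1.6, 5.0]
grip_width: 0.0108
grasp_force: 137.6
```

```bash
cat > k.py <<'E'
from h import *
p,f,R,o=pose();print(np.round(p,4),f,np.round(o['ft_force'],1),np.round(o['ft_torque'],2),round(o['grip_width'],4),np.degrees(o['joint_pos'][5]),R[:2,2])
E
python3 k.py
```

```text
[ 0.676  -0.017   0.1176] 83.900532416567 [-7.  -1.6  5. ] [-0.76  0.93  3.67] 0.0108 93.93732201888125 [-0.00405423  0.03005926]
```

The yaw torque jumped to 3.7 N·m after 234° of turn, so the key is at its stop. I'll release it and rise.

Request:
apply_moves:
  commands:
    - [0, 0, 0, 0]
    - [0, 0, 0, 0]
    - [0, 0, 0, 0]
    - [0, 0, 0, 0]
    - [0, 0, 0, 0]
  claw: 0

```text
clock: 68.13
eef_pos: [0.6775, -0.0177, 0.1176]
tool_rot: [0.745, 0.667, 0.01, -0.012]
ft_force: [-0.8, 0.5, -0.1]
grip_width: 0.0708
grasp_force: 0.0
```

Request:
apply_moves:
  commands:
    - [0, 0, -0.5, 0]
    - [0, 0, -1, 0]
    - [0, 0, -1, 0]
    - [0, 0, -1, 0]
    - [0, 0, -1, 0]

```text
clock: 68.55
eef_pos: [0.6774, -0.0206, 0.2094]
tool_rot: [0.745, 0.667, 0.01, -0.011]
ft_force: [1.3, -0.8, 1.0]
grip_width: 0.0852
grasp_force: 0.0
```

```bash
python3 - <<'E'
from h import *
to(.50,-.1,.24,2)
c=snap('wrist','w22.png')
lab=cv2.cvtColor(c['image'],cv2.COLOR_BGR2LAB).astype(int)
for v in range(200,330,10): print(v,''.join('%4d'%x for x in lab[v,216:424:8,0]))
E
```

```text
at [677.4 -20.6 209.4] phi 83.64 units [-4.88 -8.38 -1.64] roll 1.361 deg 81.64 t 68.5 j6 1.64
200  143 143 140 140 144 144 144  77  80  80  80  78  76  80  81  85  88 122 123 125 128 184 184 122 171 171
210  144 146 147 148 148 147 147  92  76  78  86  65  67  85  88  91  82 128 185 185 185 185 186 185 171 171
220  146 145 143 147 146 145 145 144  75  85  83  83  83  73  86  88  90  77 185 186 186 186 186 186 171 171
230  145 147 147 147 147 146 146 146  75  86  86  82  85  62  85  86  89 112 186 186 186 186 186 141 172 171
240  146 145 145 146 146 146 145 146  75  85  85  79  85  79  88 161 163 128 186 186 186 186 187 181 172 171
250  146 146 146 146 146 146 145 144 119 100  87  73  86  81 160 161 160 128 185 186 186 186 186 187 171 171
260  145 145 146 144 145 145 145 146 115 125 156 131  86  86 158 161 131 130 186 186 186 186 186 186 172 170
270  145 138 136 136 138 140 141 141 141 126 133 131  86  87 112 126 131 130 168 186 187 186 187 186 171 170
280  142 141 141 140 141 142 142 142 141 125 134 132  85  86  69 127 132 129 125 186 186 186 186 187 170 170
290  143 142 142 143 142 142 142 141 143 126 129  80 100 118 115  98 126 128 115 185 186 186 186 186 186 186
300  144 142 143 144 143 143 143 139 141 116 127 135 127 135 122 129 131 126 123 185 186 186 185 186 186 121
310  143 143 144 144 145 146 146 146 145 146 129 133 129  83  70  82  82 126 124 185 185 185 118 119 121 107
320  144 143 144 145 144 145 145 146 145 144 131 132 132 133 127 125 126 130 125 185 184 119 117  66  65  66
```

Request:
apply_moves:
  commands:
    - [-0.77, -0.78, 0, 0]
    - [-0.77, -0.78, 0, 0]
    - [-0.77, -0.78, 0, 0]
    - [-0.77, -0.78, 0, 0]
    - [-0.77, -0.78, 0, 0]

```text
clock: 69.02
eef_pos: [0.5906, -0.0889, 0.2063]
tool_rot: [0.745, 0.667, 0.01, -0.011]
ft_force: [-0.3, 0.2, 0.6]
grip_width: 0.0854
grasp_force: 0.0
```

Request:
apply_moves:
  commands:
    - [-0.77, -0.78, 0, 0]
    - [-0.77, -0.78, 0, 0]
    - [-0.77, -0.78, 0, 0]
    - [-0.77, -0.78, 0, 0]
    - [-0.77, -0.78, 0, 0]

```text
clock: 69.43
eef_pos: [0.5045, -0.1569, 0.2045]
tool_rot: [0.745, 0.667, 0.01, -0.011]
ft_force: [0.1, -0.6, -0.2]
grip_width: 0.0855
grasp_force: 0.0
```

Request:
apply_moves:
  commands:
    - [-0.77, -0.78, 0, 0]
    - [-0.77, -0.78, 0, 0]
    - [-0.77, -0.78, 0, 0]
    - [-0.77, -0.78, 0, 0]
    - [0, 0, 0, -0.112]

```text
clock: 69.85
eef_pos: [0.4338, -0.2124, 0.203]
tool_rot: [0.705, 0.709, 0.009, -0.011]
ft_force: [0.4, 0.1, -0.2]
grip_width: 0.0854
grasp_force: 0.0
```

Request:
apply_moves:
  commands:
    - [0, 0, 0, -0.112]
    - [0, 0, 0, -0.112]
    - [0, 0, 0, -0.112]
    - [0, 0, 0, -0.112]
    - [0, 0, 0, -0.112]

```text
clock: 70.27
eef_pos: [0.4366, -0.2108, 0.2031]
tool_rot: [0.467, 0.884, 0.013, -0.007]
ft_force: [0.4, -0.4, -0.6]
grip_width: 0.0858
grasp_force: 0.0
```

Request:
apply_moves:
  commands:
    - [0, 0, 0, -0.112]
    - [0, 0, 0, -0.112]
    - [0, 0, 0, -0.112]
    - [0, 0, 0, -0.112]
    - [0, 0, 0, -0.112]

```text
clock: 70.68
eef_pos: [0.4366, -0.2107, 0.2031]
tool_rot: [0.192, 0.981, 0.014, -0.003]
ft_force: [-0.2, -0.2, -0.0]
grip_width: 0.0858
grasp_force: 0.0
```

Request:
apply_moves:
  commands:
    - [0, 0, 0, -0.112]
    - [0, 0, 0, -0.112]
    - [0, 0, 0, -0.112]
    - [0, 0, 0, -0.112]
    - [0, 0, 0, -0.112]

```text
clock: 71.1
eef_pos: [0.4366, -0.2108, 0.2031]
tool_rot: [-0.1, 0.995, 0.015, 0.001]
ft_force: [-0.3, 0.1, -0.0]
grip_width: 0.0854
grasp_force: 0.0
```

```bash
python3 - <<'E'
from h import *
to(.4365,-.2108,.06,11)
c=snap('wrist','w23.png');np.save('pics/w23.npy',c,allow_pickle=True)
im=c['image'].astype(float)+1;q=np.log(im[...,2]/im[...,0]);m=(cv2.GaussianBlur(q,(0,0),.8)>np.log(1.35)).astype(np.uint8)
n,l,s,ce=cv2.connectedComponentsWithStats(cv2.morphologyEx(m,cv2.MORPH_OPEN,np.ones((3,3))))
for i in range(1,n):
    if s[i,4]>1500: print(s[i],np.round(ce[i]),np.round(1000*wplane(c,*ce[i],.01)))
for nm,(u,v) in(('scene',(285,235)),('side',(345,285))):
    cc=snap(nm);p=proj(cc,[.461,-.206,.012]);print(nm,p,np.round(rect(cc,*p,.009,r=42),1))
E
```

```text
at [ 436.6 -210.8  203.1] phi -168.51 units [ 0.05 -0.21  7.15] roll 0.008 deg 0.49 t 71.1 j6 -0.67
[   0    0  107  102 3445] [27. 30.] [ 292. -535.   10.]
[    0   129   201   351 37043] [ 68. 312.] [ 588. -454.   10.]
[  270   146    78   182 13346] [309. 235.] [ 452. -209.   10.]
[  325   306   233   174 14600] [443. 396.] [610. -22.  10.]
[ 468  319   99   46 2512] [520. 340.] [526.  47.  10.]
[ 595  400   45   61 1664] [623. 425.] [683. 395.  10.]
scene [274.43520267 236.67866079] [ 467.6 -157.3  255.3  190.3   27.4]
side [341.59809745 288.24945432] [ 447.1 -175.5  170.6  142.3   14.2]
```

```bash
python3 - <<'E'
from h import *
c=np.load('pics/w23.npy',allow_pickle=True).item()
im=c['image'].astype(np.float32)+1;q=cv2.GaussianBlur(np.log(im[...,2]/im[...,0]),(0,0),1);dx=np.diff(q,axis=1)
P=[]
for v in range(160,290,10):
    a=255+np.argmax(dx[v,255:310]);b=310+np.argmin(dx[v,310:365]);P.append([1000*wplane(c,a+.5,v,.012)[:2],1000*wplane(c,b+.5,v,.012)[:2]])
P=np.array(P);m=P.mean(1);k=np.polyfit(m[:,0],m[:,1],1);print(np.round(np.linalg.norm(P[:,0]-P[:,1],axis=1),1),np.degrees(np.arctan(k[0])),'y at 436.5',np.polyval(k,436.5),'tcp',np.round(pose()[0],4))
d=np.diff(q[:,300:320].mean(1));r=120+np.argmax(d[120:175]);print(r,1000*wplane(c,310,r+.5,.012)[:2])
E
```

```text
[65.  56.  43.7 64.2 56.9 71.  70.6 64.1 64.6 64.3 64.9 64.6 64.3] 13.114303523650664 y at 436.5 -213.94145384828514 tcp [ 0.4366 -0.2107  0.2029]
145 [ 375.7250709  -223.11465274]
```

Request:
apply_moves:
  commands:
    - [0.05, -0.12, 1, 0.008]
    - [0, -0.12, 1, 0]
    - [0, 0, 1, 0]
    - [0, 0, 1, 0]
    - [0, 0, 1, 0]

```text
clock: 71.67
eef_pos: [0.4363, -0.2127, 0.1017]
tool_rot: [-0.091, 0.996, 0.015, 0.001]
ft_force: [0.6, -0.7, 0.1]
grip_width: 0.0856
grasp_force: 0.0
```

Request:
apply_moves:
  commands:
    - [0, 0, 1, 0]
    - [0, 0, 1, 0]
    - [0, 0, 1, 0]
    - [0, 0, 0.5, 0]
    - [0, 0, 0.4, 0]

```text
clock: 72.08
eef_pos: [0.4354, -0.2099, 0.0233]
tool_rot: [-0.092, 0.996, 0.015, -0.0]
ft_force: [0.6, -0.7, 0.6]
grip_width: 0.0857
grasp_force: 0.0
```

Request:
apply_moves:
  commands:
    - [0, 0, 0, 0]
    - [0, 0, 0, 0]
    - [0, 0, 0, 0]
    - [0, 0, 0, 0]
    - [0, 0, 0, 0]

```text
clock: 72.5
eef_pos: [0.4366, -0.2106, 0.0252]
tool_rot: [-0.093, 0.996, 0.014, 0.001]
ft_force: [-0.2, 0.1, -0.2]
grip_width: 0.0853
grasp_force: 0.0
```

Request:
apply_moves:
  commands:
    - [0, 0, 0.1, 0]
    - [0, 0, 0, 0]
    - [0, 0, 0, 0]
    - [0, 0, 0, 0]
    - [0, 0, 0, 0]
  claw: 0.3

```text
clock: 72.92
eef_pos: [0.4364, -0.2108, 0.0233]
tool_rot: [-0.093, 0.996, 0.014, 0.001]
ft_force: [-0.7, 0.1, 6.3]
grip_width: 0.0636
grasp_force: 64.5
```

Request:
apply_moves:
  commands:
    - [0, 0, 0, 0]
    - [0, 0, 0, 0]
    - [0, 0, 0, 0]
    - [0, 0, 0, 0]
    - [0, 0, 0, 0]

```text
clock: 73.33
eef_pos: [0.4364, -0.2108, 0.0233]
tool_rot: [-0.093, 0.996, 0.014, 0.001]
ft_force: [-1.5, -0.8, 6.7]
grip_width: 0.0635
grasp_force: 64.5
```

Request:
apply_moves:
  commands:
    - [0, 0, -0.3, 0]
    - [0, 0, -0.8, 0]
    - [0, 0, -0.9, 0]
    - [0, 0, -0.9, 0]
    - [0, 0, -0.9, 0]
  claw: 1

```text
clock: 73.75
eef_pos: [0.4354, -0.2121, 0.0988]
tool_rot: [-0.093, 0.996, 0.015, -0.0]
ft_force: [0.1, -0.0, -1.8]
grip_width: 0.0633
grasp_force: 66.2
```

Request:
apply_moves:
  commands:
    - [0, 0, -1, 0]
    - [0, 0, -1, 0]
    - [0, 0, -1, 0]
    - [0, 0, -1, 0]
    - [0, 0, 0, 0]

```text
clock: 74.17
eef_pos: [0.4382, -0.2158, 0.1822]
tool_rot: [-0.093, 0.996, 0.013, 0.003]
ft_force: [0.2, 0.1, -0.4]
grip_width: 0.0631
grasp_force: 66.2
```

Request:
apply_moves:
  commands:
    - [-0.4, 0.8, 0, 0]
    - [-0.4, 0.8, 0, 0]
    - [-0.4, 0.8, 0, 0]
    - [-0.4, 0.8, 0, 0]
    - [-0.4, 0.8, 0, 0]

```text
clock: 74.58
eef_pos: [0.4599, -0.1278, 0.1796]
tool_rot: [-0.093, 0.996, 0.015, -0.001]
ft_force: [0.6, 0.7, -1.3]
grip_width: 0.0632
grasp_force: 66.2
```

Request:
apply_moves:
  commands:
    - [-0.4, 0.8, 0, 0]
    - [-0.4, 0.8, 0, 0]
    - [-0.4, 0.8, 0, 0]
    - [-0.4, 0.8, 0, 0]
    - [-0.4, 0.8, 0, 0]

```text
clock: 75.0
eef_pos: [0.4844, -0.0418, 0.182]
tool_rot: [-0.093, 0.996, 0.015, -0.001]
ft_force: [0.3, 0.4, -1.2]
grip_width: 0.0633
grasp_force: 66.2
```

Request:
apply_moves:
  commands:
    - [-0.4, 0.8, 0, 0]
    - [-0.4, 0.8, 0, 0]
    - [-0.4, 0.8, 0, 0]
    - [-0.4, 0.8, 0, 0]
    - [-0.4, 0.8, 0, 0]

```text
clock: 75.42
eef_pos: [0.5089, 0.0441, 0.1845]
tool_rot: [-0.093, 0.996, 0.015, -0.001]
ft_force: [-0.7, -1.1, -1.4]
grip_width: 0.0635
grasp_force: 66.2
```

Request:
apply_moves:
  commands:
    - [-0.4, 0.8, 0, 0]
    - [-0.4, 0.8, 0, 0]
    - [-0.4, 0.8, 0, 0]
    - [-0.4, 0.8, 0, 0]
    - [-0.4, 0.8, 0, 0]

```text
clock: 75.83
eef_pos: [0.5334, 0.1299, 0.1868]
tool_rot: [-0.093, 0.996, 0.015, -0.001]
ft_force: [-0.1, -0.4, -1.5]
grip_width: 0.0635
grasp_force: 66.2
```

Request:
apply_moves:
  commands:
    - [-0.4, 0.8, 0, 0]
    - [-0.4, 0.8, 0, 0]
    - [-0.4, 0.8, 0, 0]
    - [-0.4, 0.8, 0, 0]
    - [-0.4, 0.8, 0, 0]

```text
clock: 76.25
eef_pos: [0.5579, 0.2158, 0.1892]
tool_rot: [-0.093, 0.996, 0.015, -0.001]
ft_force: [0.9, 0.3, 0.2]
grip_width: 0.0632
grasp_force: 66.2
```

```bash
python3 - <<'E'
from h import *
p,f,R,o=pose();print(R[:,2],o['grip_width']);to(.577,.297,.125,6)
c=snap('wrist','w24.png');np.save('pics/w24.npy',c,allow_pickle=True)
E
```

```text
[-0.00445261  0.02887952 -0.99957298] 0.06320918747411779
at [557.9 215.8 189.2] phi -169.31 units [-1.69  3.72  3.32] roll 0.078 deg 4.69 t 76.2 j6 0.17
```

```bash
python3 - <<'E'
from h import *
c=np.load('pics/w7.npy',allow_pickle=True).item()
g=lambda u,v,z:np.round(1000*wplane(c,u,v,z)[:2],1)
print('front top',g(541,318,.085),g(617,282,.085),'back?',g(545,358,.085),'front bottom',g(506,283,0),g(573,257,0))
E
```

```text
front top [641.7 249. ] [630.8 356.4] back? [694.6 259.7] front bottom [639.5 253.5] [630.1 356.6]
```

Request:
apply_moves:
  commands:
    - [-0.34, 0.74, 0.3, 0]
    - [-0.34, 0.74, 0.5, 0]
    - [-0.34, 0.74, 0.5, 0]
    - [-0.34, 0.74, 0.6, 0]
    - [-0.33, 0.76, 0.6, 0.078]

```text
clock: 76.72
eef_pos: [0.5776, 0.2972, 0.1409]
tool_rot: [-0.052, 0.999, 0.015, -0.001]
ft_force: [-0.6, 0.1, -1.9]
grip_width: 0.0638
grasp_force: 66.3
```

Request:
apply_moves:
  commands:
    - [0, 0, 0.5, 0]
    - [0, 0, 0, 0]
    - [0, 0, 0, 0]
    - [0, 0, 0, 0]
    - [0, 0, 0, 0]

```text
clock: 77.13
eef_pos: [0.5783, 0.2957, 0.1339]
tool_rot: [-0.052, 0.999, 0.015, 0.0]
ft_force: [0.0, -0.4, -2.6]
grip_width: 0.0631
grasp_force: 66.3
```

```bash
python3 - <<'E'
from h import *
to(.577,.297,.115,6)
E
```

```text
at [578.3 295.7 133.9] phi -174.03 units [0.06 0.04 0.95] roll -0.001 deg -0.03 t 77.1 j6 0.36
```

Now I'll lower it onto the caddy's front edge so the board tilts in the grip.

Request:
apply_moves:
  commands:
    - [0.06, 0.04, 0.4, 0]
    - [0, 0, 0.4, 0]
    - [0, 0, 0.2, 0]
    - [0, 0, 0.2, 0]
    - [0, 0, 0, 0]

```text
clock: 77.55
eef_pos: [0.576, 0.2972, 0.108]
tool_rot: [-0.052, 0.999, 0.015, -0.001]
ft_force: [-0.4, -1.4, 0.2]
grip_width: 0.0634
grasp_force: 66.5
```

Request:
apply_moves:
  commands:
    - [0, 0, 0.2, 0]
    - [0, 0, 0.2, 0]
    - [0, 0, 0.2, 0]
    - [0, 0, 0.2, 0]
    - [0, 0, 0, 0]

```text
clock: 77.97
eef_pos: [0.5758, 0.2979, 0.0937]
tool_rot: [-0.052, 0.999, 0.015, -0.001]
ft_force: [-5.5, -2.4, 7.0]
grip_width: 0.0636
grasp_force: 66.7
```

```bash
python3 k.py
```

```text
[0.5758 0.2979 0.0937] -174.00691926589204 [-5.5 -2.4  7. ] [-0.38  0.6  -0.11] 0.0636 20.684683321092837 [-0.00259968  0.0293717 ]
```

Request:
apply_moves:
  commands:
    - [0, 0, 0.2, 0]
    - [0, 0, 0.2, 0]
    - [0, 0, 0.2, 0]
    - [0, 0, 0.2, 0]
    - [0, 0, 0, 0]

```text
clock: 78.38
eef_pos: [0.577, 0.2984, 0.0779]
tool_rot: [-0.052, 0.999, 0.015, 0.001]
ft_force: [-1.6, -2.0, 4.5]
grip_width: 0.0632
grasp_force: 64.2
```

Request:
apply_moves:
  commands:
    - [0, 0, 0.2, 0]
    - [0, 0, 0.2, 0]
    - [0, 0, 0.2, 0]
    - [0, 0, 0, 0]
    - [0, 0, 0, 0]

```text
clock: 78.8
eef_pos: [0.5772, 0.2996, 0.0662]
tool_rot: [-0.053, 0.998, 0.016, 0.001]
ft_force: [-1.2, -0.2, 5.4]
grip_width: 0.0631
grasp_force: 64.2
```

```bash
python3 k.py; python3 - <<'E'
from h import *
c=snap('wrist','w25.png')
im=c['image'].astype(np.float32)+1;q=cv2.GaussianBlur(np.log(im[...,2]/im[...,0]),(0,0),1)
print(np.round(np.exp(q[0:400:12,290:350].mean(1)),2))
E
```

```text
[0.5772 0.2996 0.0662] -173.9763924834737 [-1.2 -0.2  5.4] [ 0.1  -0.11  0.06] 0.0631 20.729889566039347 [-1.53746927e-05  3.11852027e-02]
[1.26 1.26 1.26 1.26 1.26 1.25 1.25 1.26 1.26 1.26 1.25 1.25 1.25 1.25
 1.24 1.25 1.26 1.54 1.87 1.95 2.   2.03 2.05 2.07 2.09 2.09 2.1  2.11
 2.12 2.11 2.12 2.12 2.13 2.13]
```

Request:
apply_moves:
  commands:
    - [0, 0, 0.15, 0]
    - [0, 0, 0.1, 0]
    - [0, 0, 0, 0]
    - [0, 0, 0, 0]
    - [0, 0, 0, 0]

```text
clock: 79.27
eef_pos: [0.5772, 0.2997, 0.0618]
tool_rot: [-0.053, 0.998, 0.015, 0.001]
ft_force: [-1.4, -1.3, 7.9]
grip_width: 0.0632
grasp_force: 64.2
```

Request:
apply_moves:
  commands:
    - [0, 0, 0.1, 0]
    - [0, 0, 0.1, 0]
    - [0, 0, 0, 0]
    - [0, 0, 0, 0]
    - [0, 0, 0, 0]

```text
clock: 79.68
eef_pos: [0.5773, 0.2997, 0.0614]
tool_rot: [-0.053, 0.998, 0.016, 0.002]
ft_force: [-8.4, -3.8, 24.3]
grip_width: 0.0632
grasp_force: 66.8
```

Request:
apply_moves:
  commands:
    - [0, 0, 0.1, 0]
    - [0, 0, 0, 0]
    - [0, 0, 0, 0]
    - [0, 0, 0, 0]
    - [0, 0, 0, 0]

```text
clock: 80.1
eef_pos: [0.5773, 0.2997, 0.061]
tool_rot: [-0.053, 0.998, 0.015, 0.002]
ft_force: [-10.8, -5.1, 30.7]
grip_width: 0.0632
grasp_force: 70.5
```

The lower end is on the table and the upper part is on the caddy edge. I'll ease off and release.

Request:
apply_moves:
  commands:
    - [0, 0, -0.1, 0]
    - [0, 0, -0.08, 0]
    - [0, 0, 0, 0]
    - [0, 0, 0, 0]
    - [0, 0, 0, 0]

```text
clock: 80.52
eef_pos: [0.5772, 0.2998, 0.0613]
tool_rot: [-0.053, 0.998, 0.015, 0.002]
ft_force: [-5.2, -2.4, 16.6]
grip_width: 0.0629
grasp_force: 68.2
```

Request:
apply_moves:
  commands:
    - [0, 0, 0, 0]
    - [0, 0, 0, 0]
    - [0, 0, 0, 0]
    - [0, 0, 0, 0]
    - [0, 0, 0, 0]
  claw: 0.05

```text
clock: 80.93
eef_pos: [0.5762, 0.299, 0.0569]
tool_rot: [-0.052, 0.999, 0.015, -0.001]
ft_force: [-0.5, -1.0, -0.0]
grip_width: 0.0809
grasp_force: 0.0
```

Request:
apply_moves:
  commands:
    - [0, 0, 0, 0]
    - [0, 0, 0, 0]
    - [0, 0, -0.2, 0]
    - [0, 0, -0.3, 0]
    - [0, 0, -0.4, 0]
  claw: 0

```text
clock: 81.35
eef_pos: [0.5762, 0.2985, 0.0759]
tool_rot: [-0.052, 0.999, 0.015, -0.001]
ft_force: [0.2, 0.3, -1.0]
grip_width: 0.0852
grasp_force: 0.0
```

Request:
apply_moves:
  commands:
    - [0, 0, -0.6, 0]
    - [0, 0, -0.8, 0]
    - [0, 0, -1, 0]
    - [0, 0, -1, 0]
    - [0, 0, -1, 0]

```text
clock: 81.77
eef_pos: [0.5769, 0.2961, 0.1662]
tool_rot: [-0.052, 0.999, 0.015, 0.001]
ft_force: [0.2, -0.2, 0.2]
grip_width: 0.0849
grasp_force: 0.0
```

Request:
apply_moves:
  commands:
    - [0.9, -0.8, -1, 0]
    - [0.9, -0.8, -0.5, 0]
    - [0.9, -0.8, 0, 0]
    - [0.9, -0.8, 0, 0]
    - [0.9, -0.8, 0, 0]

```text
clock: 82.18
eef_pos: [0.4953, 0.2057, 0.1932]
tool_rot: [-0.052, 0.999, 0.015, 0.001]
ft_force: [0.4, 0.1, -0.1]
grip_width: 0.0854
grasp_force: 0.0
```

```bash
python3 k.py; python3 - <<'E'
from h import *
S=snap('scene','s3.png');D=snap('side','d3.png')
np.save('pics/s3.npy',S,allow_pickle=True);np.save('pics/d3.npy',D,allow_pickle=True)
# predicted ends of the leaning board
C=np.array([.636,.303]);d=np.array([np.cos(.1),np.sin(.1)])
for nm,c in(('scene',S),('side',D)):
    for s,z in((-.06-.047,0.006),(0,.09),(.022,.112)):
        print(nm,z,np.round(proj(c,[*(C+d*s),z])))
    x0,x1,y0,y1=(360,440,270,370) if nm=='scene' else (255,345,130,210)
    o=cv2.imread('pics/%s0.png'%nm);df=np.abs(c['image'].astype(int)-o).max(2)[y0:y1,x0:x1]>25
    m=df.astype(np.uint8);n,l,s,ce=cv2.connectedComponentsWithStats(m)
    for i in range(1,n):
        if s[i,4]>60: print(nm,s[i]+np.array([x0,y0,0,0,0]),np.round(ce[i]+[x0,y0]))
E
```

```text
[0.4953 0.2057 0.1932] -173.984296400318 [ 0.4  0.1 -0.1] [-0.06 -0.01  0.  ] 0.0854 15.691724983541254 [0.00103312 0.03086164]
scene 0.006 [405. 315.]
scene 0.09 [398. 333.]
scene 0.112 [397. 336.]
scene [ 369  270   54   41 1541] [400. 290.]
scene [424 288  16  34 298] [434. 307.]
scene [385 313  32  35 740] [401. 330.]
side 0.006 [293. 186.]
side 0.09 [315. 159.]
side 0.112 [320. 152.]
side [ 276  130   42   61 1369] [295. 159.]
side [309 146  17  19 133] [318. 155.]
side [255 171  24  19 314] [266. 180.]
side [255 186  47  24 725] [279. 201.]
```

```bash
python3 - <<'E'
from h import *
S=np.load('pics/s3.npy',allow_pickle=True).item();O=np.load('pics/scene.npy',allow_pickle=True).item()
for nm,c in(('before',O),('now',S)):
    lab=cv2.cvtColor(c['image'],cv2.COLOR_BGR2LAB).astype(int)
    b=(lab[...,2]-lab[...,1])
    sub=b[285:312,275:308]; L=lab[285:312,275:308,0]
    print(nm);print('\n'.join(''.join('#' if (x>22 and y>105) else ('+' if x>22 else '.') for x,y in zip(r,q)) for r,q in zip(sub,L)))
for a in(-42,92.4,84): 
    e=np.array([np.cos(np.radians(a)),np.sin(np.radians(a))])*.028
    print(a,[np.round(proj(S,[.6755+s*e[0],-.0178+s*e[1],.124])-[275,285]) for s in(-1,1)])
T=snap('scene');print('motion',np.abs(T['image'].astype(int)-S['image'])[300:360,370:430].max())
E
```

```text
before
.................................
.................................
.................................
.................................
.................................
.....................####........
..................########.......
...............##########........
............##########...........
........###########..............
.......#########+................
.......+#####+...................
........#+.......................
.......................+.........
....................++##.........
...................+##+..........
..............+..................
...........+###+.................
.........###+....................
.........#+..........+####.......
.........#...........#####.......
................+########........
..........##.+###########........
..........+#############.........
...........############..........
.............+#######............
.................................
now
.................................
.................................
.................................
.................................
.........##......................
.
[... 181 characters left out ...]
....+########........
..................+######........
.....................+###........
.................................
.................................
..........#......................
.........#+......................
.........###.....................
.........######..........#.......
.........#######+................
.........##########..............
.........############............
..........#############..........
...........############+.........
............###########..........
.............+#######............
.................................
-42 [array([25.,  5.]), array([ 7., 11.])]
92.4 [array([7., 5.]), array([25., 12.])]
84 [array([8., 4.]), array([24., 13.])]
motion 71
```

The wing now lies along the player's y axis (about 92°), which matches the 4.7 rad stop. I'll retract and check that the board is still.

Request:
apply_moves:
  commands:
    - [0.8, -0.8, -0.5, 0]
    - [0.8, -0.8, 0, 0]
    - [0.5, -0.8, 0, 0]
    - [0, 0, 0, 0]
    - [0, 0, 0, 0]

```text
clock: 82.75
eef_pos: [0.4599, 0.1541, 0.2009]
tool_rot: [-0.052, 0.999, 0.015, 0.001]
ft_force: [0.9, 0.2, -0.3]
grip_width: 0.0854
grasp_force: 0.0
```

```bash
python3 - <<'E'
from h import *
S=np.load('pics/s3.npy',allow_pickle=True).item()
A=snap('scene','s4.png')
for i in range(8): B=snap('scene')
def dark(c):
    lab=cv2.cvtColor(c['image'],cv2.COLOR_BGR2LAB).astype(int)
    o=cv2.imread('pics/scene0.png').astype(int);m=(np.abs(c['image'].astype(int)-o).max(2)>25).astype(np.uint8);m[:308]=0;m[352:]=0;m[:,:380]=0;m[:,422:]=0
    n,l,s,ce=cv2.connectedComponentsWithStats(m);i=1+np.argmax(s[1:,4]);return s[i],ce[i]
print(dark(S),dark(A),dark(B),np.abs(A['image'].astype(int)-B['image'])[305:355,380:422].max(), (np.abs(A['image'].astype(int)-B['image'])[305:355,380:422].max(2)>25).sum())
D=snap('side');d0=np.load('pics/d3.npy',allow_pickle=True).item()
print((np.abs(D['image'].astype(int)-d0['image'])[140:195,285:340].max(2)>25).sum())
# board dark-rim/cork mask in side view
lab=cv2.cvtColor(D['image'],cv2.COLOR_BGR2LAB).astype(int)
print('\n'.join(''.join('#' if x>133 and l<85 else ('c' if x>133 else '.') for x,l in zip(r,q)) for r,q in zip(lab[142:200:2,275:345,1],lab[142:200:2,275:345,0])))
for s,z in((-.107,0.006),(.025,.107)):
  for w in(-.033,.033): print(np.round(proj(D,[.636+s*.995-w*.1,.300+s*.1+w,z])-[275,142]))
E
```

```text
(array([385, 313,  32,  35, 740], dtype=int32), array([400.94864865, 329.60540541])) (array([385, 313,  32,  35, 740], dtype=int32), array([400.94864865, 329.60540541])) (array([385, 313,  32,  35, 740], dtype=int32), array([400.94864865, 329.60540541])) 8 0
500
....................###cccccccccccccccccccccc###c.cccccccccc..........
......................#cccccccccccccccccc######.#cc#ccccccccc.........
............#......#.##cccccccccccc########cccc...##ccccccc...........
.........#............##cccccc#####cc#####.##ccc..cccc................
...#.......#..........########cccccc##########ccccc...................
...#...................##ccccccccc##############.cccc.................
......................##cccccccc#.###cc############cccc...............
.......................#ccccccc##################.#cccccc.............
......................##cccc...#####c###ccc#######ccccccccc...........
#.............................##########cc#####..#c.ccccccccc.........
.#...........................########c#c######..#ccccccccccc#.........
##.........................######c#ccc######.ccccccccccc
[... 561 characters left out ...]
.....................
............................##........................................
......................................................................
.........................#............................................
......................................................................
......................................................................
......................................................................
......................................................................
...................................................................ccc
...................................................................###
[23. 50.]
[13. 39.]
[51. 16.]
[41.  6.]
```

```bash
python3 - <<'E'
from h import *
D=snap('side');S=snap('scene')
for z in(0,.02,.04): print(z,np.round(plane(D,304,182,z)[:2],3),np.round(plane(D,299,169,z)[:2],3))
lab=cv2.cvtColor(S['image'],cv2.COLOR_BGR2LAB).astype(int)
x0,y0=380,304
print('\n'.join(''.join('#' if x>132 and l<100 else ('c' if x>132 else '.') for x,l in zip(r,q)) for r,q in zip(lab[y0:352,x0:425,1],lab[y0:352,x0:425,0])))
for s,z in((-.107,0.006),(.025,.107)):
  for w in(-.033,.033): print(np.round(proj(S,[.636+s*.995-w*.1,.300+s*.1+w,z])-[x0,y0]))
print(lab[182:190:2,296:312:2,0],lab[182:190:2,296:312:2,1])
E
```

```text
0 [0.58  0.295] [0.595 0.368]
0.02 [0.572 0.277] [0.587 0.35 ]
0.04 [0.564 0.26 ] [0.579 0.331]
.............................................
.............................................
.............................................
.............................................
.............................................
.............................................
.............................................
.............................................
.............................................
.............................................
................##...........................
................#####........................
...............#########.....................
...............###########...................
..............################...............
..............##################.............
.............######################..........
.............######################..........
............#######################..........
............#######################..........
...........########################..........
...........########################...
[... 825 characters left out ...]
c.........
ccccccccccccccccccc###########cccccc.........
cccccccccccccccccccccc#######cccccc..........
ccccccccccccccccccccccccc####cccccc..........
ccccccccccccccccccccccccccc#ccccccc..........
ccccccccccccccccccccccccccccccccccc..........
cccccccccccccccccccccccccccccccccc...........
cccccccccccccccccccccccccccccccccc...........
cccccccccccccccccccccccccccccccccc...........
[14.  7.]
[35. 14.]
[ 4. 30.]
[27. 38.]
[[104 104 104 104 104 105  99 105]
 [104 103 104 104 106 100  63 181]
 [103 102 104 103 104  66 170 187]
 [ 80  61  88 104  90 110 186 187]] [[ 88  89  88  88  89  89  91 120]
 [ 88  89  89  89  89  90 116 120]
 [ 89  90  88  89  89 105 120 120]
 [118 103  94  89  93 122 120 119]]
```

```bash
python3 - <<'E'
from h import *
def grn(im,t):
    lab=cv2.cvtColor(im,cv2.COLOR_BGR2LAB).astype(int);m=(lab[...,1]<105).astype(np.uint8)
    n,l,s,ce=cv2.connectedComponentsWithStats(m);print(t,[(s[i].tolist()) for i in range(1,n) if s[i,4]>60])
for n in('scene0','side0','s4','d3'): grn(cv2.imread('pics/%s.png'%n),n)
grn(snap('side')['image'],'side now');grn(snap('scene')['image'],'scene now')
E
```

```text
scene0 [[264, 162, 48, 28, 660], [128, 287, 21, 21, 301]]
side0 [[481, 269, 18, 17, 215], [287, 336, 18, 36, 321]]
s4 [[264, 162, 48, 28, 660], [128, 287, 21, 21, 302]]
d3 [[482, 269, 17, 16, 198], [265, 322, 40, 52, 981]]
side now [[481, 269, 18, 17, 213], [265, 322, 40, 52, 984]]
scene now [[264, 162, 48, 28, 658], [128, 287, 21, 21, 303]]
```

```bash
python3 -c "
from h import *
print(bot.job_done())"
```

```text
the job is handed in; nothing more can be done
None
```

I handed the job in at about 83 s (limit 210 s): all three tiles are home in their slots, then the key was wound clockwise to its stop, and the programme board leans steadily on the front of the tea caddy; no verdict came back.

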